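# Hook a liner cup out of a tilted rotor bore and nest it on the stack

## Task

A bottle has leaked in the centrifuge rotor: its orange liner cup is still at the bottom of the one open bore. Take the hooked extractor from the glass soak jar, fish the cup out of the bore by its bail and set it down upright and fully home on top of the stack of liner cups in the white tray; then unhook and stand the extractor back in its jar, its white disc flat on the rim. Touch the cups only with the extractor (they are contaminated), do not drop the cup or knock the stack over, and leave the other things on the bench where they are.

Things in the scene. Friction and masses are not known exactly. Their poses are not given: they have to be found in the camera images.
- rotor: Centrifuge rotor, fixed on a stand: dark cone 348 mm across at z 40, narrowing to a 190 mm rim at z 187, aluminium dished top. Origin on its vertical axis at table height. Four bores lean inwards, 40 deg to vertical; blue-capped bottles (caps 8 mm proud) close those to its -x, +y, -y. Only the one to its +x (43 to 83 deg round from ahead to the robot's left) is open. Centre knob top z 154.
- bore_mouth (a point): Centre of the open bore's mouth, at (46, 0, 153) mm in the rotor's frame; axes as the rotor's. The bore is a round well, 57 mm in diameter, 152 mm deep along its axis, floor flat and square to it. Up its axis is (-0.643, 0, 0.766) in the rotor's frame, so it opens upwards and back over the rotor's centre, to the robot's right. The dish round the mouth is square to the bore.
- bore_floor (a point): Centre of the open bore's floor, at (144, 0, 36.5) mm in the rotor's frame; axes as the rotor's.
- liner: Orange liner cup to fetch, 0.10 to 0.20 kg, with a wire bail. Origin: centre of underside; z up its axis. Foot 34 (bottom) to 41 mm across, 24 tall; then collar 52 mm across up to the rim at z 54; inside 46 mm across, floor at z 28. Starts on the bore's floor, axis parallel to the bore, against its lower wall (the one nearest the rotor's centre). Hangs upright from its bail.
- bail_top (a point): Peak of the bail (wire centre), on the cup's axis at z 80 mm, about 72 mm down the bore. Stiff fixed gable of 4 mm wire in the cup's y-z plane: from the rim at y -24 and 24 to shoulders at y -22 and 22, z 66, then sloping to the peak. In the bore the cup's y is level, square to the lean: the hook must pass under the peak along the cup's x, in the plane of the lean.
- stack_top: Upper cup of the stack: same orange cup, 54 mm tall, 52 across, bail unclipped, loose, nested upright in stack_low. Origin: centre of underside; z up. A cup fully home on it has its underside 30 mm above this origin, collar resting on this rim (sideways play then 2.5 mm); a foot enters up to 5 mm off centre.
- stack_low: Lower cup of the stack, the same, loose, standing on the tray's floor. Origin: centre of underside.
- tray: White tray, fixed, 176 x 126 mm, walls 16 mm high, floor 3 mm thick; the stack stands near its middle, rim of its upper cup 87 mm above the table. Origin: centre of underside. Tray and jar stand on either side of the rotor, either way round.
- extractor: Hooked tool, 0.11 kg; z up its axis. Blue handle 20 (x) x 24 (y) mm, z 4 to 82; white disc 59 mm across, underside at the origin; 5 mm rod on the axis down to z -105, then a 5 mm wire hook towards +x: V bottom at x 8, z -111, blunt tip at x 16, its top at z -96.5. Gap rod to tip 11 mm; lowest point z -113.5. Starts in the jar, disc on the rim, hook towards the robot or up to 70 deg to its right.
- hook (a point): Inside bottom of the hook, where a wire comes to rest, at (8, 0, -108.5) mm in the extractor's frame; axes as the extractor's.
- jar: Glass soak jar, fixed: 48 mm inside, 56 mm outside, 122 mm tall, floor 4 mm, foot 72 mm. Origin: centre of underside.
- jar_rim (a point): Centre of the jar's rim, 122 mm above the table; the extractor's disc rests on it.
- tube_rack: Red tube rack, 100 x 210 mm, 52 mm tall with tubes. Bystander. Origin (as for all bystanders): centre of underside.
- timer: White lab timer lying flat, 64 x 62 x 20 mm. Bystander.
- conical_rack: Green rack, 75 x 75 mm, with four capped tubes, 102 mm tall. Bystander.
- amber_bottle: Amber bottle, 68 mm across, 150 mm tall. Bystander.
- vial: White plastic bottle, 42 mm across, 85 mm tall. Bystander.
- pen_cup: White pen cup, 72 mm across, 85 mm tall, pens to 145 mm. Bystander.
There are look-alikes about, which are no part of the job. What is shaped like the stack_top but pink or purple is not meant.

How it is judged:
By the outcome, as a careful person would: the job done as asked, in the order asked, and still so for the second after the job is handed in, with the robot touching nothing.
It also fails if it takes over 72 s, if anything falls off the work surface, if the arm or the gripper's body presses on something with over 40 N, if the wrist force passes 120 N, or if a joint passes its speed limit or range.

## Robot

A 7-joint arm with a two-finger parallel gripper is mounted at the origin on the work surface. World frame = base frame: x ahead of the robot, y to its left, z up, the work surface at z = 0. Lengths are in mm, angles in rad, forces in N, time in s.
With the tool pointing down it reaches from about 425 to 950 mm from the base axis. Payload 16.7 kg.
Tool frame: the origin (TCP) lies at the very end of the fingers, on their centre line; the grasp point (between the pads) lies 19 mm behind it (bot.grip_point_offset is the distance from the TCP to the grasp point, in mm); z points along the fingers, y is the direction in which the jaws open and shut (so a half turn about z gives the same grasp; the last joint's range is limited). The gripper opens to 94 mm and grips with 3 to 60 N. Pads are 16 mm wide; open, the fingers measure 119 mm over their backs; the gripper's body (75 mm by 177 mm) begins 78 mm behind the grasp point.
Start: joints at [-1.417, 0.426, 0.074, 1.606, -0.034, 1.111, -0.067], TCP at [201.928, 644.048, 171.067] pointing down, gripper open.
Joint ranges: [-2.85, 2.85], [-0.5, 2.14], [-1.23, 1.37], [0.21, 2.46], [-1.02, 4.16], [0.16, 2.05], [-2.73, 2.73]. Speed limits (rad/s): [1.89, 1.89, 2.39, 2.39, 3.01, 3.01, 3.01].

## Interface

Orientations are given as a unit quaternion [w, x, y, z].
In Python, from cell import bot gives the robot as it stands.
- The arm moves only by the tool servo_tool, never from a script. Its argument "steps" is a list of rows, each a list of 7 numbers: the shift along the tool's x, y, z in cm, then the turn, a rotation vector about the tool's x, y, z in rad, then the opening, from 0 (shut) to 1 (fully open). A call has 1 to 8 rows; each row is the pose to reach, as a shift and turn from the pose commanded when the call began, along the tool's axes at that moment; what a row does not reach only later rows make up. A row lasts 1/8 s, in which the tool goes at most 62.5 mm and 10.7 degrees, less where a joint would pass 70% of its speed; a pose out of reach is approached as far as the arm can. A call with a gripper value outside its range is refused whole. The fingers move at their own pace and stop on an object; the grip force is fixed at half the most. Time passes only in rows, so rows that repeat a pose let the fingers close. It gives the time, the measured TCP pose, the force and the opening at its end, in the units of the state.
- bot.state(): the state, without advancing time (a new reading comes with each control period).
- bot.get_image(name): name is "side" or "top"; returns (picture, depth): 400x640x3 uint8, red, green, blue; 400x640 float32, mm along the optical axis (not along the pixel's ray), 0 where there is no reading.
- bot.camera_model(name): a dict with "fx", "fy", "cx", "cy" (pixels), "origin" and "attitude" of the camera in the world. Camera axes: x right, y down, z forward; pixel columns grow to the right and rows downward; lengths in mm; the calibration is good to about 2 mm. A picture is of the moment at which its call begins. camera_model takes no time and is no camera call.
- bot.job_done(): hands the job in, once; it reports no verdict.
Trained networks look in the newest picture that a camera, given by its name, has taken for a name from the list of things; names that differ only in an ending like _2 or _b are one class to them, and where a whole thing is asked for, a point or a joint stands for the part that bears it (a point fixed in the world has none). Each returns a list of dicts, best first, with "confidence" (0 to 1); they miss things now and then, are a little off and sometimes report something else, mostly with a low value. They report only what shows in the picture. A call takes as long as a camera call. They do not tell look-alikes from the thing itself.
- bot.trace(camera, label): "pixels" (400x640 bool, what is visible of it) and "bbox" ([left, top, width, height] in pixels, round what is visible of it).
The state is a dict: "t": time; "joints": joint angles; "joint_velocities": joint speeds; "effort": joint torques, N m; "position": TCP position; "ee_rot": TCP orientation; "wrist_force": force on the tool from outside, world axes, zero at the start; "ft_torque": the same for the moment, N m; "opening": opening from 0.0 (shut) to 1.0 (fully open).
Only numpy, scipy, OpenCV 4.12 (cv2) and the standard library are available. Lean on these libraries where they do the work, as an engineer would, in place of code of your own. Each camera call takes 0.05 s, during which the arm holds its last target.

## Working session

There is one attempt and no reset: what is moved stays moved. The work goes in short steps, Python scripts to look and compute and a tool call to move; the robot and the scene stay as the last step left them, time stands still between calls to the robot, and variables do not carry over. Pictures are saved under pics/ and viewed, and the job is handed in when it is done.

Besides the shell and the picture viewer there is one more tool, called after ">>>" in YAML: its name, and indented under it one key for each argument. servo_tool: Moves the arm, as the interface text tells. Its arguments: {"type":"object","properties":{"steps":{"type":"array","items":{"type":"array","items":{"type":"number"}}}},"required":["steps"]}

```bash
ls -la; mkdir -p pics
python3 - <<'E'
from cell import bot
import cv2,numpy as np
s=bot.state();print({k:np.round(v,3).tolist() for k,v in s.items()})
for n in("side","top"):
    p,d=bot.get_image(n);cv2.imwrite(f"pics/{n}0.png",p[:,:,::-1]);np.save(f"pics/{n}0.npy",d)
    m=bot.camera_model(n);print(n,{k:(np.round(v,4).tolist()) for k,v in m.items()})
E
```

```text
total 12
drwxr-xr-x  3 agent agent 4096 Dec  7 11:01 .
drwxr-xr-x 23 root  root  4096 Dec  7 11:01 ..
drwxr-xr-x  2 agent agent 4096 Dec  7 11:01 pics
{'t': 0.0, 'joints': [-1.417, 0.427, 0.074, 1.607, -0.034, 1.111, -0.067], 'joint_velocities': [-0.001, -0.001, 0.0, -0.0, -0.0, 0.001, 0.0], 'effort': [0.001, -93.58, 3.667, -45.421, -0.049, 0.02, 0.0], 'position': [201.82, 643.616, 170.365], 'ee_rot': [-0.0, 0.151, 0.988, -0.001], 'wrist_force': [-0.74, 0.653, 0.011], 'ft_torque': [-0.054, 0.03, -0.039], 'opening': 1.002}
side {'fx': 480.4122, 'fy': 480.4122, 'cx': 315.1756, 'cy': 196.8048, 'origin': [-420.4291, -1041.8757, 1176.5442], 'attitude': [-0.4108, 0.8363, -0.3309, 0.1493]}
top {'fx': 482.4611, 'fy': 482.4611, 'cx': 319.0963, 'cy': 199.5879, 'origin': [305.4979, -27.4015, 1441.5875], 'attitude': [-0.0384, 0.7154, -0.6961, 0.048]}
```

View pics/side0.png

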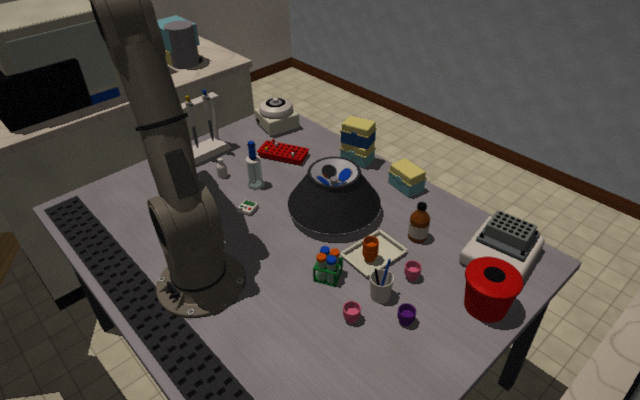

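View pics/top0.png

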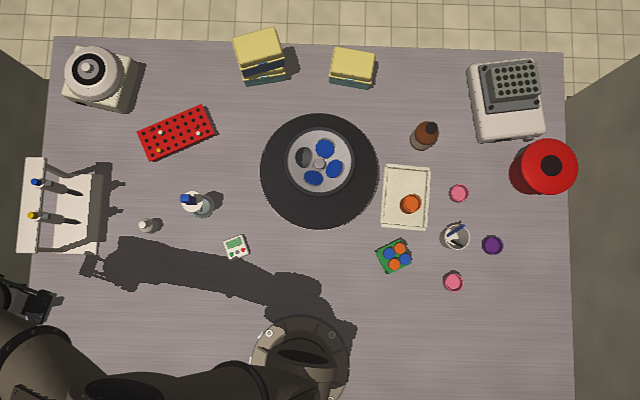

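Top view: rotor (319,170), open bore at (304,157), orange stack in tray (411,204), jar and extractor (197,203). Pink and purple cups at (458,193), (453,282), (492,245) are the look-alikes. Next I'll measure each one.

```bash
cat > h.py <<'E'
from cell import bot
import cv2,numpy as np
from scipy.spatial.transform import Rotation as R
def rot(q): return R.from_quat([q[1],q[2],q[3],q[0]])
def cloud(n,d):
    m=bot.camera_model(n);v,u=np.mgrid[0:400,0:640]
    P=np.stack([(u-m['cx'])/m['fx']*d,(v-m['cy'])/m['fy']*d,d],-1)
    return rot(m['attitude']).apply(P.reshape(-1,3)).reshape(400,640,3)+m['origin']
def proj(n,X):
    m=bot.camera_model(n);p=rot(m['attitude']).inv().apply(np.atleast_2d(X)-m['origin'])
    return np.stack([p[:,0]/p[:,2]*m['fx']+m['cx'],p[:,1]/p[:,2]*m['fy']+m['cy']],-1)
def ray(n,u,v,z):
    m=bot.camera_model(n);r=rot(m['attitude']).apply([(u-m['cx'])/m['fx'],(v-m['cy'])/m['fy'],1.])
    o=np.array(m['origin']);return o+r*(z-o[2])/r[2]
def snap(n,name):
    p,d=bot.get_image(n);cv2.imwrite(f"pics/{name}.png",p[:,:,::-1]);np.save(f"pics/{name}.npy",d);return p,d
def crop(p,u0,v0,u1,v1,s,name):
    c=cv2.resize(np.ascontiguousarray(p[v0:v1,u0:u1]),None,fx=s,fy=s,interpolation=cv2.INTER_CUBIC);cv2.imwrite(f"pics/{name}.png",c[:,:,::-1])
E
python3 - <<'E'
from h import *
np.set_printoptions(precision=1,suppress=True)
for n in("side","top"):
    d=np.load(f"pics/{n}0.npy");C=cloud(n,d)
    for l in ["rotor","stack_top","tray","extractor","jar","liner"]:
        for r in bot.trace(n,l)[:2]:
            k=r['pixels']&(d>0);X=C[k]
            print(n,l,round(r['confidence'],2),r['bbox'],k.sum(),'med',np.median(X,0),'min',np.percentile(X,3,0),'max',np.percentile(X,97,0))
p=cv2.imread('pics/top0.png')[:,:,::-1];q=cv2.imread('pics/side0.png')[:,:,::-1]
crop(p,160,170,240,230,8,'c1');crop(q,225,130,285,200,8,'c2');crop(p,280,120,360,200,7,'c3');crop(p,370,150,440,240,6,'c4')
E
```

```text
side rotor 0.68 [289.1, 154.6, 90.7, 82.1] 5394 med [504.3 -98.6 120.2] min [ 402.6 -197.8   45.8] max [650.7  53.4 188.7]
side stack_top 0.65 [407.4, 263.1, 18.2, 18.5] 290 med [ 510.1 -452.4   38.8] min [ 484.8 -476.7    5.3] max [ 534.3 -427.5   56.9]
side stack_top 0.6 [396.9, 301.9, 20.8, 22.5] 330 med [ 360.6 -547.5   37.5] min [ 333.9 -573.7    9.8] max [ 384.5 -524.1   56.4]
side extractor 0.77 [247.6, 140.1, 12.8, 25.8] 156 med [448.4 299.  150.8] min [432.7 285.1 126.5] max [474.2 318.6 206.1]
side jar 0.95 [243.8, 158.1, 22.3, 27.4] 374 med [438.5 287.   58.2] min [421.9 274.5   6.1] max [471.4 320.1 120.8]
top rotor 0.67 [179.5, 190.1, 24.9, 22.2] 350 med [449.1 297.4 127.7] min [428.9 279.8 121.5] max [478.4 325.4 205.4]
top rotor 0.66 [261.5, 113.6, 117.3, 114.7] 10715 med [543.8 -39.4 131.6] min [ 411.9 -186.4   51.7] max [699.4 106.6 187.1]
top stack_top 0.81 [447.4, 183.8, 25.0, 17.3] 292 med [ 510.9 -457.    30.9] min [ 486.  -478.9   17. ] max [ 532.2 -429.6   56.7]
top stack_top 0.79 [485.8, 233.4, 19.6, 20.5] 276 med [ 359.4 -556.4   31.8] min [ 338.4 -576.    23.8] max [ 380.  -526.7   57. ]
top extractor 0.62 [178.5, 190.7, 25.4, 18.9] 343 med [449.4 297.4 128.2] min [429.2 280.  121.5] max [478.1 323.3 205.5]
top jar 0.78 [193.2, 194.6, 20.9, 22.7] 259 med [441.8 281.4  32.6] min [422.6 271.5   3.2] max [482.1 314.3 107.5]
top liner 0.31 [197.4, 198.5, 16.2, 18.8] 262 med [440.6 281.3  34.6] min [421.9 272.4   3.5] max [478.  315.4 114. ]
```

View pics/c1.png

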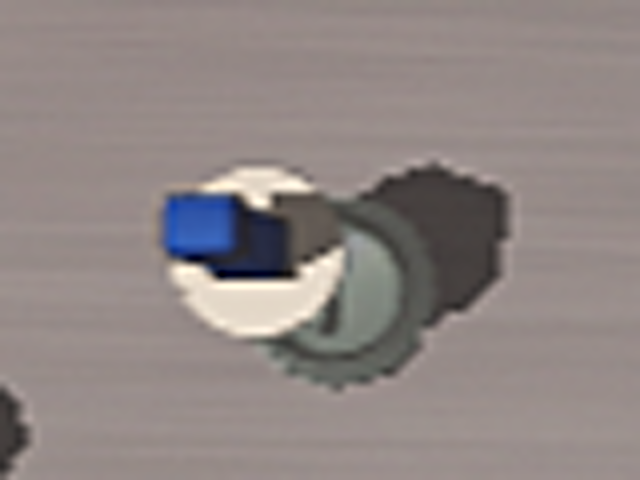

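View pics/c2.png

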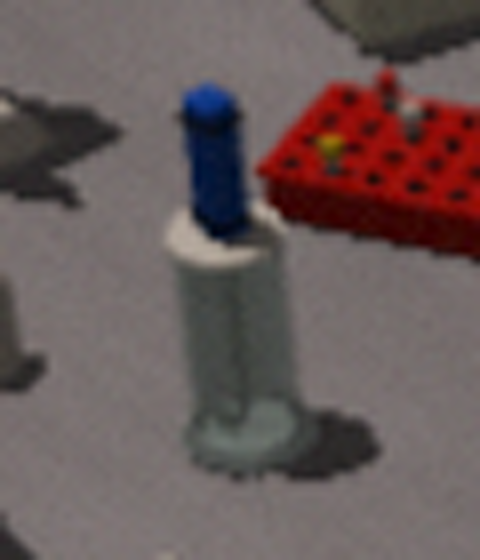

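View pics/c3.png

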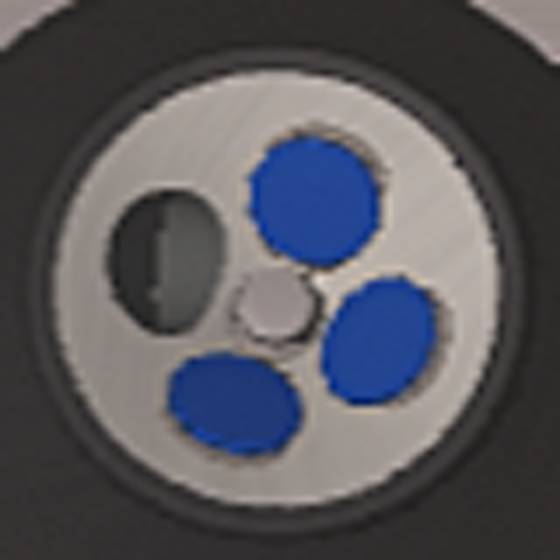

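View pics/c4.png

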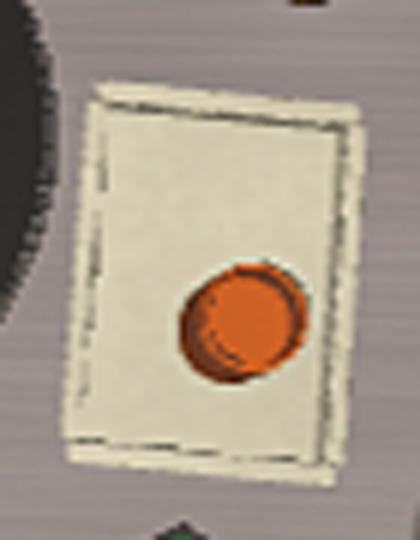

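```bash
cat > m.py <<'E'
from h import *
np.set_printoptions(precision=1,suppress=True)
def circ(P):
    A=np.c_[2*P[:,:2],np.ones(len(P))];b=(P[:,:2]**2).sum(1);s=np.linalg.lstsq(A,b,rcond=None)[0];return s[:2],np.sqrt(s[2]+s[0]**2+s[1]**2)
for n in("top","side"):
    p=cv2.imread(f'pics/{n}0.png');d=np.load(f"pics/{n}0.npy");C=cloud(n,d);hsv=cv2.cvtColor(p,cv2.COLOR_BGR2HSV)
    # table check
    k=(d>0)&(C[...,2]<15)&(C[...,0]>200)&(C[...,0]<700)&(abs(C[...,1])<300);print(n,'table z',np.median(C[k][:,2]))
    # rotor caps
    blue=(hsv[...,0]>100)&(hsv[...,0]<130)&(hsv[...,1]>130)&(d>0)
    near=np.hypot(C[...,0]-543,C[...,1]+40)<100
    nl,lab,st,cen=cv2.connectedComponentsWithStats((blue&near).astype(np.uint8))
    for i in range(1,nl):
        if st[i,4]>30: print('cap',st[i,4],cen[i],'ray159',ray(n,*cen[i],159),'cloud',C[lab==i].mean(0))
    # knob
    k=near&(np.hypot(C[...,0]-543,C[...,1]+40)<22)&~blue;print('knob z',np.percentile(C[k][:,2],[10,50,90]),C[k&(abs(C[...,2]-154)<3)].mean(0))
    # rotor cone circles by height bins
    near=np.hypot(C[...,0]-543,C[...,1]+40)<190
    for lo,hi in((45,55),(80,90),(120,130),(160,170),(184,190)):
        P=C[near&(C[...,2]>lo)&(C[...,2]<hi)&(hsv[...,2]<80)]
        if len(P)>20: print('ring',lo,hi,len(P),*circ(P))
    k=(np.hypot(C[...,0]-447,C[...,1]-298)<60)&(C[...,2]>120)&(C[...,2]<130)&(hsv[...,1]<80)&(hsv[...,2]>140)
    P=C[k];print('disc',len(P),P.mean(0),P[:,2].std())
    b=blue&(np.hypot(C[...,0]-447,C[...,1]-298)<60)
    P=C[b&(C[...,2]>198)];print('handle top',len(P),P.mean(0));P=C[b&(C[...,2]<198)];print('handle side',len(P),P.mean(0))
    org=(hsv[...,0]<15)&(hsv[...,1]>150)&(np.hypot(C[...,0]-490,C[...,1]+330)<60)
    P=C[org];print('stack',len(P),P.mean(0));Q=P[P[:,2]>81];print(' rim',len(Q),Q[:,2].mean(),*circ(Q))
    if n=='side':
      Q=P[(P[:,2]<80)];print(' wall',len(Q),*circ(Q))
E
python3 m.py
```

```text
top table z 0.12525401909124412
cap 259 [324.4 148.3] ray159 [603.9 -53.5 159. ] cloud [603.8 -53.5 159.5]
cap 223 [333.6 168.5] ray159 [549.1 -79.6 159. ] cloud [549.  -79.5 159.6]
cap 202 [313.1 177.2] ray159 [523.5 -24.9 159. ] cloud [523.2 -24.9 161.2]
knob z [128.3 141.  155.7] [557.8 -39.8 154.2]
ring 45 55 464 [564.2 -40.5] 170.17224320720803
ring 80 90 650 [562.6 -42.1] 146.1582994561915
ring 120 130 545 [562.6 -41.8] 119.76685908380198
ring 160 170 205 [565.  -40.7] 98.95390499696457
ring 184 190 608 [563.8 -40.1] 90.12778739927487
disc 156 [447.2 302.5 125.3] 2.1594456779564433
handle top 60 [452.5 303.3 203.4]
handle side 16 [443.8 304.5 157.2]
stack 317 [ 471.3 -306.1   65.7]
 rim 64 86.0009635107934 [ 471.4 -306.8] 24.16376957210649
side table z 3.07983801606224
cap 107 [344.3 174.7] ray159 [602.5 -50.8 159. ] cloud [600.6 -52.6 160.9]
cap 44 [322.7 180.1] ray159 [523.5 -20.6 159. ] cloud [514.7 -30.1 168.5]
knob z [137.1 152.7 158.5] [551.8 -40.6 153.9]
ring 45 55 314 [563.8 -36.9] 170.64107131254954
ring 80 90 354 [558.1 -43.3] 142.93803888626442
ring 120 130 312 [557.8 -43.3] 116.8722486361275
ring 160 170 227 [557.4 -45.2] 89.71860558998868
ring 184 190 221 [562.9 -37.8] 90.88234980968298
disc 19 [442.8 308.2 128.1] 1.3025972848916139
handle top 23 [450.1 304.3 204.1]
handle side 78 [447.3 301.6 165.1]
stack 343 [ 465.8 -307.3   62. ]
 rim 66 86.43201322206433 [ 470.6 -304.7] 24.549232840338
 wall 270 [ 470.7 -304.1] 23.163282956979856
```

```bash
cat > f.py <<'E'
from h import *
from scipy.optimize import minimize
np.set_printoptions(precision=2,suppress=True)
S=6
def hull(n,X,off,shape):
    q=(proj(n,X)-off+.5)*S
    im=np.zeros(shape,np.uint8);cv2.fillConvexPoly(im,cv2.convexHull(np.round(q).astype(np.int32)),1);return im>0
for n in('top','side'):
    p=cv2.imread(f'pics/{n}0.png');off={'top':(165,180),'side':(235,130)}[n];
    c=p[off[1]:off[1]+50,off[0]:off[0]+50];c=cv2.resize(c,None,fx=S,fy=S,interpolation=cv2.INTER_LINEAR)
    h=cv2.cvtColor(c,cv2.COLOR_BGR2HSV);m=(h[...,0]>100)&(h[...,0]<130)&(h[...,1]>110)
    best=None
    for a in range(-20,91,5):
        def cost(v):
            x,y=v;yaw=np.radians(180+a);c_,s_=np.cos(yaw),np.sin(yaw)
            B=np.array([[i*10,j*12,k] for i in(-1,1) for j in(-1,1) for k in(126,204)],float)
            X=np.c_[x+c_*B[:,0]-s_*B[:,1],y+s_*B[:,0]+c_*B[:,1],B[:,2]]
            o=hull(n,X,off,m.shape);return 1-(o&m).sum()/(o|m).sum()
        r=minimize(cost,[449,302],method='Nelder-Mead',options=dict(initial_simplex=[[449,302],[455,302],[449,308]]))
        print(n,a,r.x,round(r.fun,3))
E
python3 f.py
```

```text
top -20 [452.92 305.72] 0.446
top -15 [453.59 306.21] 0.449
top -10 [453.49 305.03] 0.454
top -5 [452.47 305.61] 0.474
top 0 [453.85 304.04] 0.486
top 5 [453.57 306.44] 0.495
top 10 [453.03 309.07] 0.503
top 15 [453.52 308.87] 0.509
top 20 [452.88 307.37] 0.517
top 25 [452.94 307.72] 0.519
top 30 [452.86 307.72] 0.519
top 35 [453.24 307.75] 0.517
top 40 [454.14 306.82] 0.512
top 45 [453.56 307.38] 0.506
top 50 [454.08 306.99] 0.495
top 55 [453.81 306.97] 0.483
top 60 [453.9  306.11] 0.469
top 65 [453.74 306.84] 0.45
top 70 [453.74 306.85] 0.458
top 75 [452.84 306.62] 0.475
top 80 [452.2 307.4] 0.486
top 85 [454.47 307.9 ] 0.499
top 90 [452.34 306.24] 0.506
side -20 [453.92 313.51] 0.167
side -15 [453.1  311.16] 0.204
side -10 [452.75 312.88] 0.243
side -5 [453.32 313.58] 0.274
side 0 [455.62 315.2 ] 0.291
side 5 [457.88 316.85] 0.3
side 10 [454.62 315.31] 0.311
side 15 [452.35 311.04] 0.318
side 20 [454.62 315.31] 0.318
side 25 [456.12 312.31] 0.308
side 30 [457.14 317.43] 0.3
side 35 [453.5  313.25] 0.292
side 40 [456.01 312.36] 0.262
side 45 [455.94 314.09] 0.238Traceback (most recent call last):
  File "f.py", line 19, in <module>
    r=minimize(cost,[449,302],method='Nelder-Mead',options=dict(initial_simplex=[[449,302],[455,302],[449,308]]))
    res = _minimize_neldermead(fun, x0, args, callback, bounds=bounds,
                               **options)
    fsim[j] = func(sim[j])
              ~~~~^^^^^^^^
    fx = function(np.copy(x), *(wrapper_args + args))
  File "f.py", line 18, in cost
    o=hull(n,X,off,m.shape);return 1-(o&m).sum()/(o|m).sum()
  File "f.py", line 6, in hull
    q=(proj(n,X)-off+.5)*S
       ~~~~^^^^^
  File "h.py", line 10, in proj
    m=bot.camera_model(n);p=rot(m['attitude']).inv().apply(np.atleast_2d(X)-m['origin'])
ValueError: time passes only in moves, steps and waits
```

Run:
```python
from h import *
# disc white fit (top) and overlay of jar
p=cv2.imread('pics/top0.png')[:,:,::-1].copy()
t=np.linspace(0,2*np.pi,100)
for (x,y),col in (((451,302),(255,0,0)),):
    b=cv2.resize(p[170:230,160:240],None,fx=8,fy=8,interpolation=cv2.INTER_CUBIC)
    for r,z,c in((29.5,126,(255,0,0)),(36,2,(0,255,0)),(28,122,(255,255,0))):
        q=(proj('top',np.c_[x+r*np.cos(t),y+r*np.sin(t),0*t+z])-[160,170]+.5)*8
        cv2.polylines(b,[q.astype(np.int32)],True,c,1)
    for a in range(0,71,10):
        q=(proj('top',[[x,y,17],[x-16*np.cos(np.radians(a)),y-16*np.sin(np.radians(a)),17]])-[160,170]+.5)*8
        cv2.line(b,*[tuple(map(int,v)) for v in q],(255,0,255),1)
    cv2.imwrite('pics/c5.png',b[:,:,::-1])
```

```text
(no output)
```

View pics/c5.png

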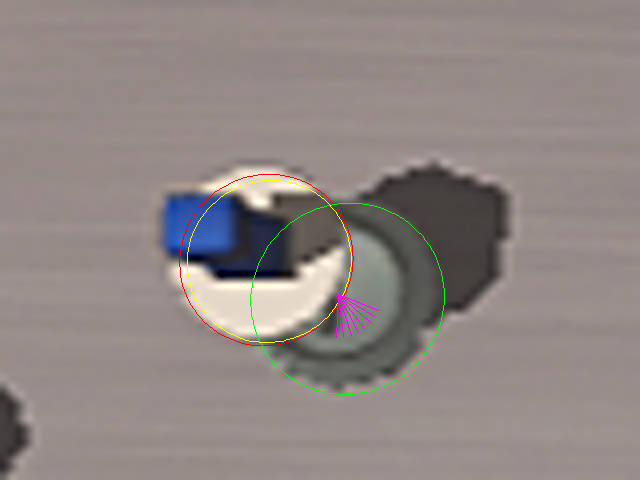

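```bash
sed -i 's/^def rot/import functools\n@functools.lru_cache(None)\ndef CM(n): return bot.camera_model(n)\ndef rot/; s/m=bot.camera_model(n)/m=CM(n)/' h.py
sed -i "s/m=(h.*$/m=(h[...,0]>100)\&(h[...,0]<135)\&(h[...,1]>70);lb=cv2.connectedComponents(m.astype(np.uint8))[1];print(m.sum(),np.bincount(lb.ravel()));m=lb==(np.argmax(np.bincount(lb.ravel())[1:])+1);cv2.imwrite('pics\/mask_'+n+'.png',np.where(m[...,None],c,c\/\/4))/; s/range(-20,91,5)/range(-20,91,5)/" f.py; python3 f.py
```

```text
4114 [85886  4114]
top -20 [453.5  305.51] 0.258
top -15 [453.14 305.21] 0.243
top -10 [453.47 305.09] 0.246
top -5 [453.88 305.75] 0.264
top 0 [454.13 306.58] 0.285
top 5 [454.45 305.6 ] 0.294
top 10 [453.61 305.39] 0.305
top 15 [454.43 306.68] 0.316
top 20 [453.88 306.13] 0.324
top 25 [453.68 307.24] 0.331
top 30 [453.86 306.93] 0.332
top 35 [453.91 306.5 ] 0.33
top 40 [453.66 306.52] 0.326
top 45 [453.93 306.63] 0.318
top 50 [453.67 306.54] 0.307
top 55 [454.27 306.85] 0.29
top 60 [454.32 306.88] 0.269
top 65 [453.89 306.91] 0.249
top 70 [453.69 306.51] 0.25
top 75 [453.8  307.04] 0.271
top 80 [453.52 307.09] 0.284
top 85 [452.66 307.28] 0.299
top 90 [451.   306.95] 0.31
4272 [85728  4272]
side -20 [454.31 312.85] 0.098
side -15 [455.91 314.76] 0.118
side -10 [454.24 312.73] 0.157
side -5 [457.34 315.27] 0.193
side 0 [456.14 314.45] 0.212
side 5 [456.12 312.31] 0.225
side 10 [457.72 315.17] 0.233
side 15 [458.84 316.48] 0.237
side 20 [457.72 315.17] 0.241
side 25 [455.67 312.9 ] 0.232
side 30 [457.72 315.17] 0.221
side 35 [457.47 316.01] 0.208
side 40 [455.22 316.61] 0.186
side 45 [456.7  315.14] 0.15
side 50 [456.3 316. ] 0.123
side 55 [456.02 314.94] 0.095
side 60 [456.27 316.46] 0.098
side 65 [454.96 313.63] 0.119
side 70 [455.14 313.96] 0.157
side 75 [456.86 315.41] 0.192
side 80 [456.53 314.1 ] 0.212
side 85 [457.85 315.77] 0.228
side 90 [455.59 314.43] 0.234
```

Run:
```python
from h import *
out=[]
for n,off,xy in(('top',(165,180),(454,305.5)),('side',(230,130),(455,314))):
    p=cv2.imread(f'pics/{n}0.png')
    for a in(0,62):
        b=cv2.resize(p[off[1]:off[1]+55,off[0]:off[0]+50],None,fx=8,fy=8,interpolation=cv2.INTER_CUBIC)
        yaw=np.radians(180+a);c,s=np.cos(yaw),np.sin(yaw);M=np.array([[c,-s],[s,c]])
        for z in(126,204):
            q=np.array([[1,1],[1,-1],[-1,-1],[-1,1]])*[10,12]@M.T+xy
            q=(proj(n,np.c_[q,np.full(4,z)])-off+.5)*8;cv2.polylines(b,[q.astype(np.int32)],True,(0,255,0),1)
        t=np.linspace(0,6.28,60)
        for r,z in((29.5,126),(36,3)):
            q=(proj(n,np.c_[xy[0]+r*np.cos(t),xy[1]+r*np.sin(t),0*t+z])-off+.5)*8;cv2.polylines(b,[q.astype(np.int32)],True,(0,255,255),1)
        h=np.array([[0,122],[0,17],[8,11],[16,25]]);q=np.c_[xy[0]+c*h[:,0],xy[1]+s*h[:,0],h[:,1]]
        q=(proj(n,q)-off+.5)*8;cv2.polylines(b,[q.astype(np.int32)],False,(255,0,255),1)
        out.append(b)
cv2.imwrite('pics/c6.png',cv2.resize(np.vstack([np.hstack(out[:2]),np.hstack(out[2:])]),None,fx=.7,fy=.7))
```

```text
(no output)
```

View pics/c6.png

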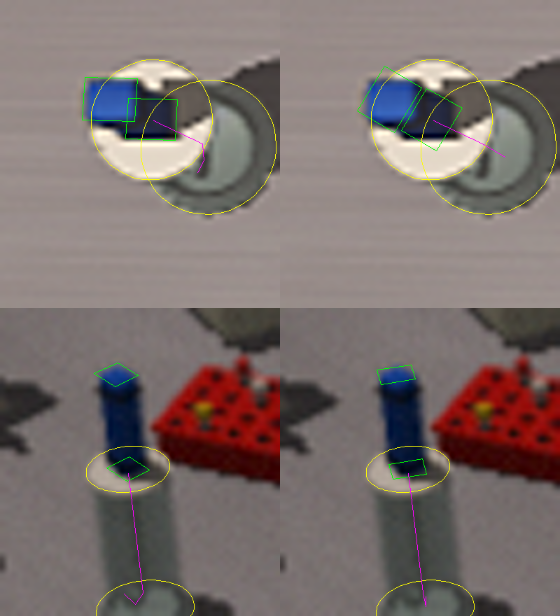

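```bash
cat >> h.py <<'E'
def yawdown(deg):
    # tool z down, tool y toward azimuth deg
    a=np.radians(deg);y=np.array([np.cos(a),np.sin(a),0]);z=np.array([0,0,-1.]);return R.from_matrix(np.c_[np.cross(y,z),y,z])
def plan(pos=None,Rt=None,p0=None,R0=None):
    s=bot.state();p=np.array(s['position']) if p0 is None else np.array(p0,float);q=rot(s['ee_rot']) if R0 is None else R0
    pos=p if pos is None else np.array(pos,float);Rt=q if Rt is None else Rt
    print('row',np.round(q.inv().apply(pos-p)/10,2).tolist(),np.round((q.inv()*Rt).as_rotvec(),3).tolist(),'dist',round(np.linalg.norm(pos-p)),'deg',round(np.degrees((q.inv()*Rt).magnitude()),1))
def st():
    s=bot.state();print('t',round(s['t'],2),'p',np.round(s['position'],1),'q',np.round(s['ee_rot'],4),'F',np.round(s['wrist_force'],1),'T',np.round(s['ft_torque'],2),'o',round(s['opening'],3),'j',np.round(s['joints'],2))
    return s
E
python3 - <<'E'
from h import *
st();plan([201.8,643.6,330]);plan([454,305.5,260],yawdown(0))
E
```

```text
t 0.7 p [201.9 644.  171.1] q [-0.      0.1514  0.9885 -0.    ] F [ 0.7 -0.5  0.5] T [0.02 0.01 0.04] o 1.001 j [-1.42  0.43  0.07  1.61 -0.03  1.11 -0.07]
row [0.0, -0.05, -15.89] [0.0, 0.0, 0.0] dist 159 deg 0.0
row [-34.18, -24.76, -8.89] [-0.0, 0.0, 1.267] dist 431 deg 72.6
```

>>> servo_tool:
  steps:
    - [0,0,-8.9,0,0,0.1,1]
    - [0,0,-14,0,0,0.3,1]
    - [-34.2,-24.8,-12,0,0,1.267,1]
    - [-34.2,-24.8,-12,0,0,1.267,1]
    - [-34.2,-24.8,-12,0,0,1.267,1]
    - [-34.2,-24.8,-12,0,0,1.267,1]
    - [-34.2,-24.8,-12,0,0,1.267,1]
    - [-34.2,-24.8,-12,0,0,1.267,1]

```text
t: 1.7
position: [426.7, 341.5, 291.9]
ee_rot: [-0.0, 0.708, 0.706, 0.0]
wrist_force: [1.6, 1.4, 0.0]
opening: 0.997
```

Run:
```python
from h import *
st();plan([454,305.5,285],yawdown(0))
```

```text
t 1.7 p [426.7 341.5 291.9] q [-2.000e-04  7.084e-01  7.058e-01  3.000e-04] F [1.6 1.4 0. ] T [-0.06  0.06  0.02] o 0.997 j [-1.2   0.12  0.45  1.76 -0.06  1.27 -0.73]
row [-3.59, 2.75, 0.69] [0.0, -0.001, -0.004] dist 46 deg 0.2
```

>>> servo_tool:
  steps:
    - [0,0,0,0,0,0,1]
    - [0,0,0,0,0,0,1]

```text
t: 1.95
position: [425.6, 343.4, 291.8]
ee_rot: [-0.0, 0.707, 0.707, 0.0]
wrist_force: [0.8, 0.4, -1.2]
opening: 0.999
```

Run:
```python
from h import *
st();plan([454,305.5,270],yawdown(0))
p,d=snap('top','t1');crop(p,130,140,260,240,6,'t1c')
print(proj('top',[bot.state()['position']]))
```

```text
t 1.95 p [425.6 343.4 291.8] q [-2.000e-04  7.071e-01  7.071e-01  1.000e-04] F [ 0.8  0.4 -1.2] T [-0.06  0.1   0.02] o 0.999 j [-1.2   0.12  0.45  1.76 -0.06  1.27 -0.74]
row [-3.79, 2.84, 2.17] [-0.0, -0.0, 0.0] dist 52 deg 0.0
[[157.56220587 204.14485563]]
```

View pics/t1c.png

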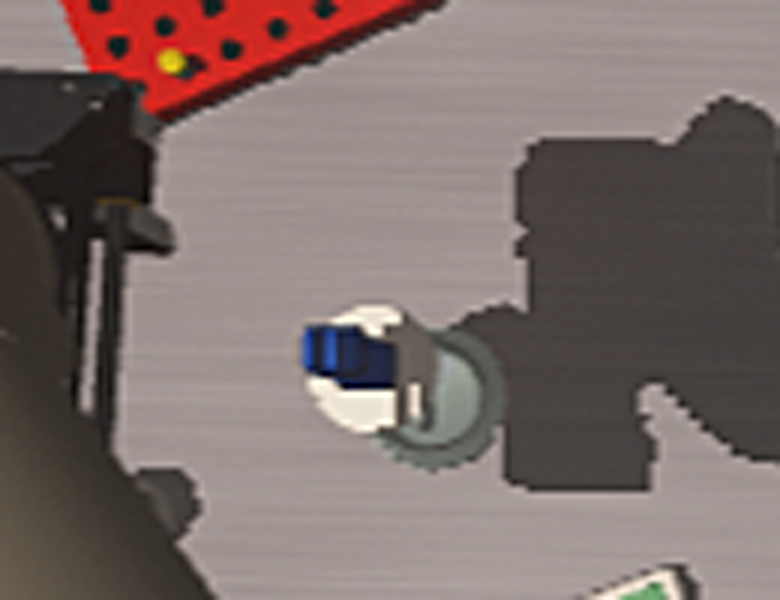

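>>> servo_tool:
  steps:
    - [-2,1.5,1,0,0,0,1]
    - [-3.8,2.84,4.2,0,0,0,1]
    - [-3.8,2.84,6,0,0,0,1]
    - [-3.8,2.84,6,0,0,0,1]

```text
t: 2.5
position: [452.8, 306.1, 230.6]
ee_rot: [-0.0, 0.707, 0.708, -0.001]
wrist_force: [0.3, 0.4, 1.4]
opening: 1.003
```

Run:
```python
from h import *
st();plan([454,305.5,146],yawdown(0))
p,d=snap('side','s2');crop(p,210,90,300,190,6,'s2c')
x=bot.state()['position'];print(proj('side',[x,[454,305.5,204],[454,305.5,126]]))
p,d=snap('top','t2');crop(p,150,150,250,250,6,'t2c');print(proj('top',[x,[454,305.5,204],[454,305.5,126]]))
```

```text
t 2.5 p [452.8 306.1 230.6] q [-1.000e-04  7.065e-01  7.077e-01 -1.100e-03] F [0.3 0.4 1.4] T [ 0.    0.04 -0.02] o 1.003 j [-1.13  0.17  0.48  1.84 -0.09  1.15 -0.62]
row [-0.05, 0.13, 8.46] [-0.002, 0.002, 0.002] dist 85 deg 0.2
[[250.32108617 136.09321027]
 [251.37936303 142.32044342]
 [253.43560682 159.22216198]]
[[180.82059218 196.13454399]
 [184.10508971 197.25128092]
 [191.58937063 200.85952731]]
```

View pics/s2c.png

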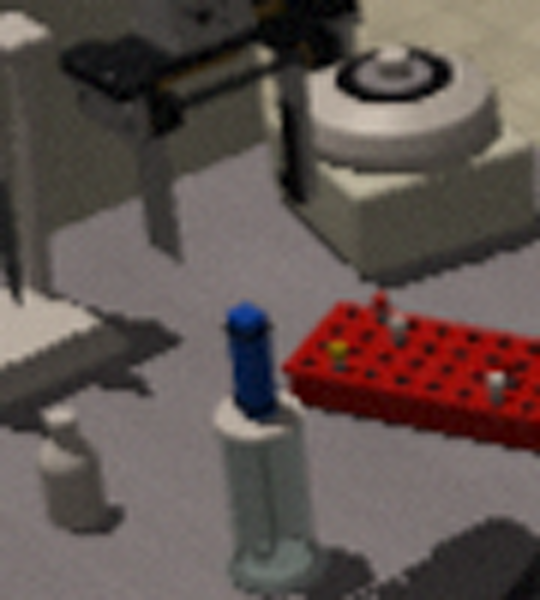

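View pics/t2c.png

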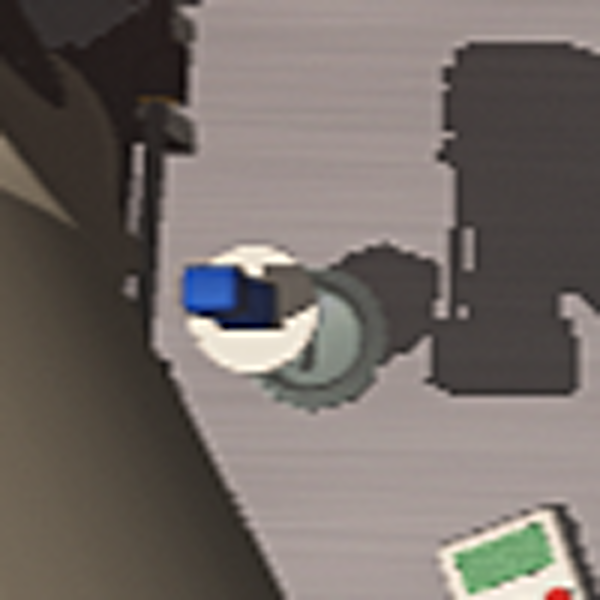

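Run:
```python
from h import *
for n in('side','top'):
    for z in (230,270): print(n,z,((proj(n,[[452.8+dx,306+dy,z] for dx in(-55,-47,47,55) for dy in (-8,8)])-[(210,90) if n=='side' else (150,150)])*6).round().tolist())
d=np.load('pics/s2.npy');C=cloud('side',d);np.set_printoptions(precision=1,suppress=True)
for u,v in((170,245),(165,215),(155,190),(295,190),(292,150),(293,170)):
    print(u,v,C[int(v/6+90),int(u/6+210)])
d=np.load('pics/t2.npy');C=cloud('top',d)
for u,v in((175,130),(180,140),(165,130)): print('top',u,v,C[int(v/6+150),int(u/6+150)])
```

```text
side 230 [[179.0, 316.0], [164.0, 307.0], [189.0, 311.0], [174.0, 302.0], [308.0, 257.0], [293.0, 248.0], [318.0, 253.0], [303.0, 244.0]]
side 270 [[171.0, 261.0], [156.0, 251.0], [182.0, 256.0], [166.0, 247.0], [303.0, 202.0], [287.0, 194.0], [313.0, 198.0], [297.0, 189.0]]
top 230 [[198.0, 409.0], [160.0, 408.0], [199.0, 390.0], [161.0, 389.0], [213.0, 169.0], [175.0, 168.0], [214.0, 150.0], [176.0, 149.0]]
top 270 [[172.0, 401.0], [132.0, 400.0], [173.0, 382.0], [134.0, 380.0], [187.0, 152.0], [148.0, 151.0], [189.0, 133.0], [149.0, 132.0]]
170 245 [401.6 304.3 280.4]
165 215 [398.7 301.5 303.8]
155 190 [396.8 308.3 318.4]
295 190 [502.1 309.1 276.5]
292 150 [500.6 309.2 302.7]
293 170 [500.  310.5 289.7]
top 175 130 [506.  296.7 296.3]
top 180 140 [503.2 297.4 284.3]
top 165 130 [491.6 278.  378. ]
```

Run:
```python
from h import *
np.set_printoptions(precision=1,suppress=True)
st()
for n in('side','top'):
    d=np.load(f'pics/{n[0]}2.npy');C=cloud(n,d);
    for x0 in(400,505):
        k=(abs(C[...,0]-x0)<18)&(abs(C[...,1]-306)<25)&(C[...,2]>210);P=C[k];print(n,x0,len(P),np.sort(P[:,2])[:8],P.mean(0) if len(P) else '')
p,d=snap('side','s3');print(abs(p.astype(int)-cv2.imread('pics/s2.png')[:,:,::-1]).max())
b=cv2.convertScaleAbs(p,alpha=1.8);crop(b,225,95,275,150,11,'s3c')
```

```text
t 2.6 p [453.7 306.6 232.2] q [-0.   0.7  0.7  0. ] F [0.8 0.6 0.3] T [-0.   0.1 -0. ] o 1.003 j [-1.1  0.2  0.5  1.8 -0.1  1.1 -0.6]
side 400 538 [271.9 272.4 276.9 278.6 278.8 279.  279.1 279.2] [407.2 302.1 458.6]
side 505 243 [272.2 272.9 273.  273.1 273.9 274.7 276.2 276.5] [505.7 301.8 373.1]
top 400 623 [267.2 269.1 274.4 693.2 693.6 693.6 693.8 693.8] [400.7 306.2 701.1]
top 505 475 [264.2 267.  267.  267.1 267.9 268.1 271.7 273.9] [504.7 295.3 537.4]
71
```

View pics/s3c.png

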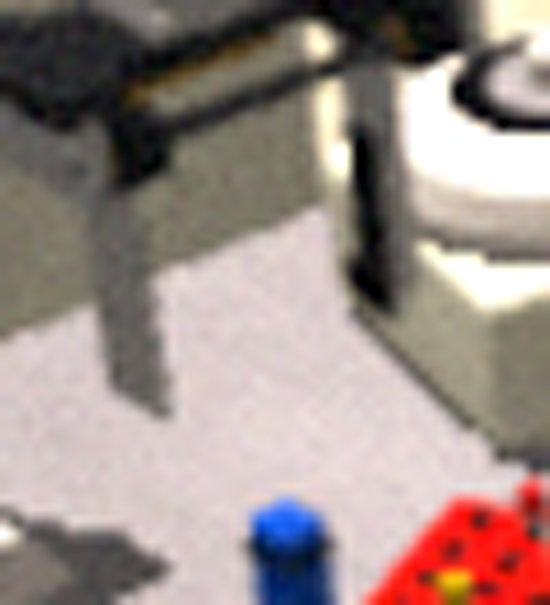

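Run:
```python
from h import *
np.set_printoptions(precision=0,suppress=True)
d=np.load('pics/s3.npy');C=cloud('side',d)
for u in (232,235,237,239,246,250,256,258,260):
    print(u,[(v,*C[v,u].round().astype(int).tolist()) for v in range(78,136,3) if 220<C[v,u,2]<600 and abs(C[v,u,0]-453)<110 and abs(C[v,u,1]-306)<60])
```

```text
232 [(81, 423, 333, 458), (84, 413, 321, 454), (87, 415, 326, 440), (90, 414, 327, 429), (96, 405, 318, 412), (99, 396, 307, 407), (102, 380, 283, 410), (105, 372, 273, 405), (108, 371, 273, 394), (111, 374, 280, 378)]
235 [(78, 411, 292, 486), (81, 422, 313, 464), (84, 417, 306, 457), (87, 412, 302, 449), (90, 415, 309, 434), (93, 416, 314, 421), (96, 417, 317, 408), (99, 397, 288, 413), (102, 384, 269, 413), (105, 391, 284, 394), (108, 386, 278, 386), (111, 385, 279, 374), (114, 394, 297, 352), (117, 394, 299, 339), (120, 396, 306, 323), (123, 396, 308, 311), (126, 394, 309, 298), (129, 394, 312, 284)]
237 [(78, 416, 287, 486), (81, 418, 293, 472), (84, 417, 294, 461), (87, 414, 291, 452), (90, 416, 298, 437), (93, 414, 298, 427), (96, 415, 302, 414), (99, 403, 285, 412), (102, 404, 290, 399), (105, 399, 284, 391), (108, 395, 280, 382), (111, 392, 277, 373), (114, 407, 305, 344), (117, 403, 301, 335), (120, 396, 293, 329), (123, 401, 304, 310), (126, 394, 295, 304), (129, 394, 299, 290)]
239 [(78, 419, 279, 487), (81, 430, 300, 466), (84, 424, 292, 460), (87, 416, 282, 455), (90, 4
[... 602 characters left out ...]
5), (87, 516, 326, 406), (90, 515, 326, 395), (93, 483, 282, 409), (96, 503, 312, 379), (99, 487, 290, 381), (102, 504, 318, 352)]
258 [(84, 534, 337, 408), (87, 516, 312, 411), (90, 520, 320, 395), (93, 492, 282, 405), (96, 503, 299, 384), (99, 488, 280, 384), (102, 504, 305, 357), (105, 500, 301, 348), (108, 504, 309, 331), (111, 503, 310, 318), (114, 501, 309, 307), (117, 501, 311, 293), (120, 503, 316, 278)]
260 [(84, 538, 330, 409), (87, 520, 305, 412), (90, 509, 291, 408), (93, 514, 301, 391), (96, 503, 287, 388), (99, 504, 290, 375), (102, 511, 302, 356), (105, 510, 302, 344), (108, 502, 294, 337), (111, 505, 299, 322), (114, 503, 299, 310), (117, 502, 300, 297), (120, 505, 305, 281)]
```

Run:
```python
from h import *
st();p,d=snap('side','s4');st()
C=cloud('side',d);print([(v,*C[v,239].round().astype(int).tolist()) for v in range(114,142,3)])
for n in('s2','s3'):
    e=abs(p.astype(int)-cv2.imread(f'pics/{n}.png')[:,:,::-1]);print(n,e.max(),(e.max(2)>30).sum())
```

```text
t 2.65 p [453.9 306.5 232.5] q [-1.000e-04  7.066e-01  7.076e-01  5.000e-04] F [0.2 1.  0.2] T [-0.04  0.08 -0.01] o 1.001 j [-1.13  0.17  0.48  1.84 -0.09  1.15 -0.62]
t 2.7 p [454.1 306.3 232.5] q [-1.000e-04  7.067e-01  7.076e-01  6.000e-04] F [-0.9 -0.  -0.3] T [-0.05  0.06 -0.07] o 1.002 j [-1.13  0.17  0.48  1.84 -0.09  1.15 -0.62]
[(114, 853, 1010, -97), (117, 845, 1001, -108), (120, 716, 797, 4), (123, 406, 297, 311), (126, 405, 299, 298), (129, 398, 290, 292), (132, 647, 700, 4), (135, 636, 685, -1), (138, 618, 659, 1), (141, 599, 632, 4)]
s2 82 100
s3 45 10
```

>>> servo_tool:
  steps:
    - [0,0,4,0,0,0,1]
    - [0,0,8,0,0,0,1]
    - [0,0,8,0,0,0,1]

```text
t: 3.08
position: [452.9, 304.8, 150.4]
ee_rot: [0.0, 0.707, 0.707, -0.002]
wrist_force: [-0.1, 0.3, 0.9]
opening: 1.0
```

Run:
```python
from h import *
st()
p,d=snap('side','s5');b=cv2.convertScaleAbs(p,alpha=1.6);crop(b,215,90,285,190,6,'s5c')
p,d=snap('top','t5');b=cv2.convertScaleAbs(p,alpha=1.6);crop(b,150,150,250,250,6,'t5c')
```

```text
t 3.08 p [452.9 304.8 150.4] q [ 1.000e-04  7.069e-01  7.073e-01 -1.700e-03] F [-0.1  0.3  0.9] T [-0.12  0.07 -0.  ] o 1.0 j [-1.11  0.25  0.47  1.94 -0.14  0.98 -0.57]
```

View pics/s5c.png

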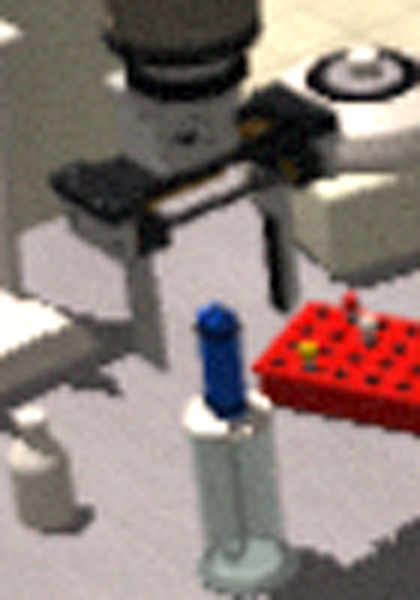

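View pics/t5c.png

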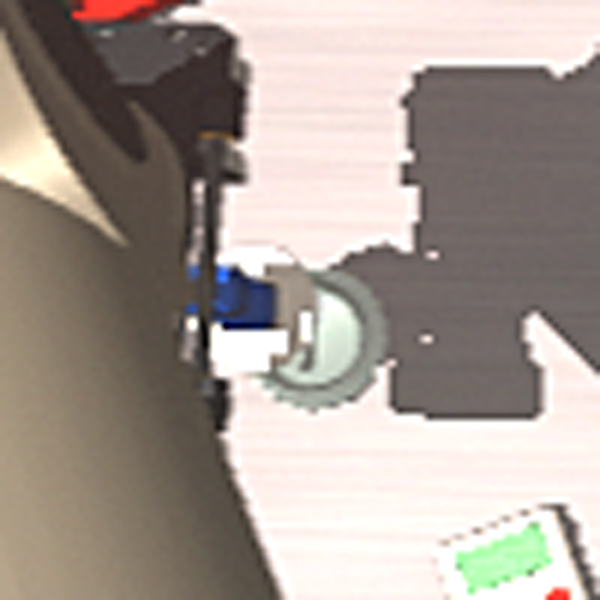

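>>> servo_tool:
  steps:
    - [0.1,0,0.2,0,0,0,0.5]
    - [0.1,0,0.2,0,0,0,0.5]
    - [0.1,0,0.2,0,0,0,0.5]
    - [0.1,0,0.2,0,0,0,0.5]

```text
t: 3.68
position: [454.2, 306.2, 149.9]
ee_rot: [-0.0, 0.707, 0.707, 0.0]
wrist_force: [0.6, -0.5, -0.1]
opening: 0.613
```

Run:
```python
from h import *
np.set_printoptions(precision=0,suppress=True)
st()
p,d=snap('side','s6');b=cv2.convertScaleAbs(p,alpha=1.6);crop(b,225,100,275,170,9,'s6c')
C=cloud('side',d)
k=(abs(C[...,0]-453)<70)&(abs(C[...,1]-306)<50)&(C[...,2]>130);P=C[k]
for lo in(380,400,415,425,435,470,480,490): q=P[(P[:,0]>lo)&(P[:,0]<lo+12)];print(lo,np.sort(q[:,2])[:6])
```

```text
t 3.67 p [454. 306. 150.] q [-0.  1.  1.  0.] F [ 1. -0. -0.] T [-0.  0.  0.] o 0.613 j [-1.  0.  0.  2. -0.  1. -1.]
380 [286. 303. 305. 319. 320. 322.]
400 [223. 247. 266. 270. 281. 288.]
415 [131. 192. 193. 196. 199. 200.]
425 [130. 131. 131. 132. 133. 133.]
435 [130. 130. 131. 131. 131. 131.]
470 [131. 195. 198. 210. 214. 217.]
480 [190. 191. 194. 195. 195. 196.]
490 [197. 200. 201. 208. 215. 217.]
```

View pics/s6c.png

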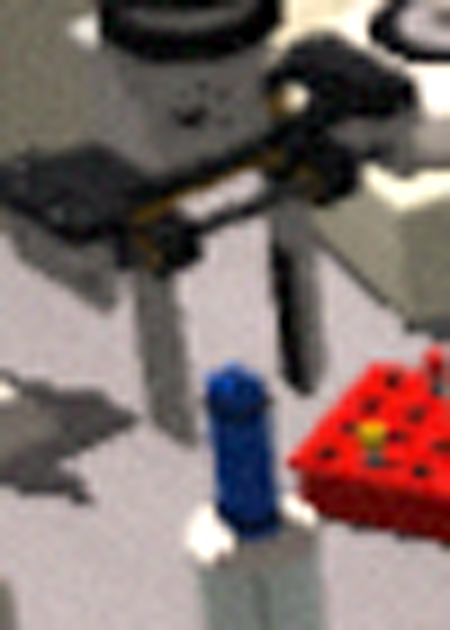

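>>> servo_tool:
  steps:
    - [0,0,1,0,0,0,0.5]
    - [0,0,1.9,0,0,0,0.3]
    - [0,0,1.9,0,0,0,0.1]
    - [0,0,1.9,0,0,0,0]
    - [0,0,1.9,0,0,0,0]
    - [0,0,1.9,0,0,0,0]

```text
t: 4.47
position: [454.2, 306.2, 130.7]
ee_rot: [0.0, 0.707, 0.707, 0.0]
wrist_force: [-0.1, -0.3, -0.6]
opening: 0.211
```

Run:
```python
from h import *
st()
p,d=snap('side','s7');b=cv2.convertScaleAbs(p,alpha=1.6);crop(b,225,100,275,170,9,'s7c')
```

```text
t 4.47 p [454.2 306.2 130.7] q [0.000e+00 7.071e-01 7.071e-01 1.000e-04] F [-0.1 -0.3 -0.6] T [-0.07  0.05 -0.07] o 0.211 j [-1.1   0.28  0.46  1.96 -0.15  0.94 -0.56]
```

View pics/s7c.png

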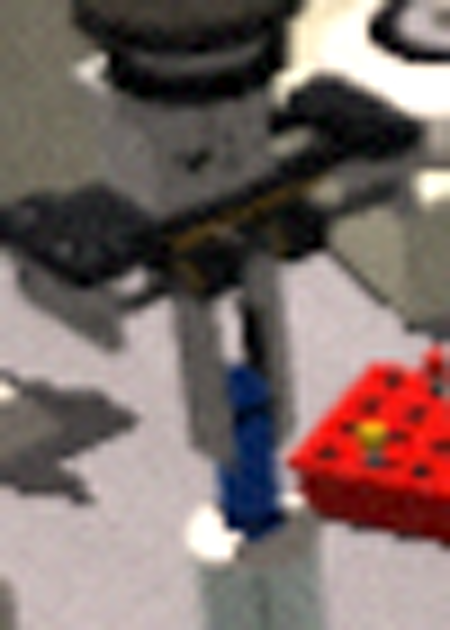

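>>> servo_tool:
  steps:
    - [0,0,-0.5,0,0,0,0]
    - [0,0,-4,0,0,0,0]
    - [0,0,-9,0,0,0,0]
    - [0,0,-14,0,0,0,0]
    - [0,0,-19,0,0,0,0]
    - [0,0,-23,0,0,0,0]
    - [0,0,-23,0,0,0,0]

```text
t: 5.4
position: [455.2, 306.7, 363.8]
ee_rot: [-0.0, 0.707, 0.707, 0.002]
wrist_force: [-0.0, 0.3, -2.1]
opening: 0.21
```

Run:
```python
from h import *
st()
p,d=snap('side','s8');b=cv2.convertScaleAbs(p,alpha=1.6);crop(b,215,60,285,160,6,'s8c')
p,d=snap('top','t8');b=cv2.convertScaleAbs(p,alpha=1.6);crop(b,130,130,250,230,6,'t8c')
```

```text
t 5.4 p [455.2 306.7 363.8] q [-2.000e-04  7.072e-01  7.070e-01  2.400e-03] F [-0.   0.3 -2.1] T [-0.12  0.04 -0.03] o 0.21 j [-1.16  0.09  0.49  1.64 -0.04  1.42 -0.66]
```

View pics/s8c.png

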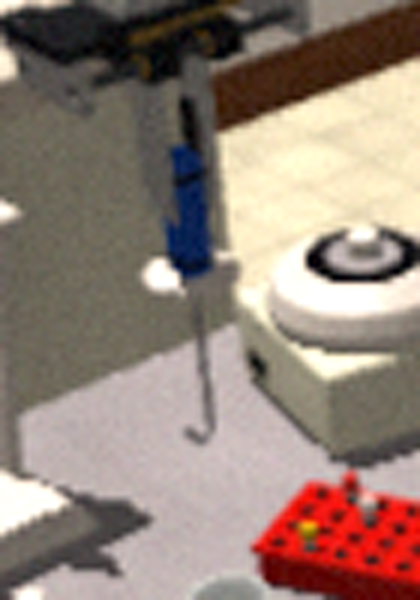

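View pics/t8c.png

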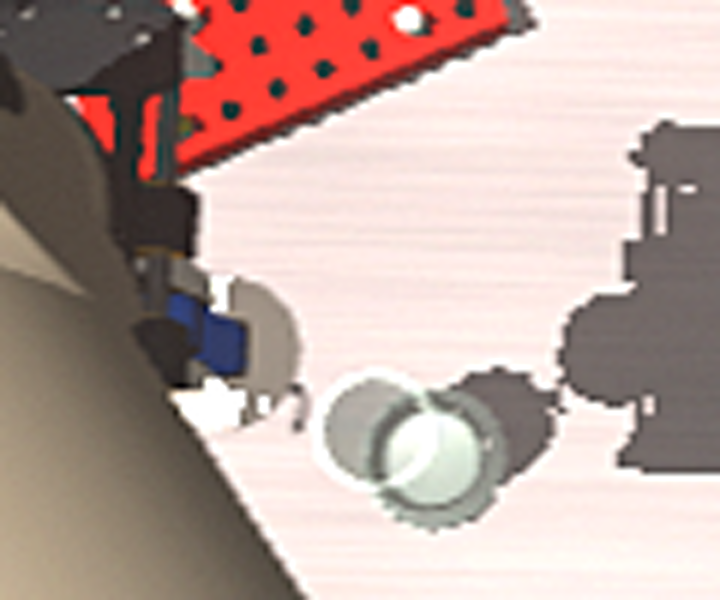

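```bash
cat > ov.py <<'E'
from h import *
# extractor frame in tool: origin at tool z offset L (tool z down the rod); ext z=-tool z; ext x = sgn*tool y
def ext(L=8.7,dx=0,dy=0,sx=-1):
    s=bot.state();q=rot(s['ee_rot']);p=np.array(s['position'])
    M=np.c_[[0,0,0],[0,0,0],[0,0,0]].astype(float)
    ez=np.array([0,0,-1.]);ex=np.array([0,sx,0.]);ey=np.cross(ez,ex)
    Rm=q.as_matrix()@np.c_[ex,ey,ez];o=p+q.apply([dx,dy,L]);return o,Rm
def draw(n,img,off,sc,o,Rm,col=(255,0,255)):
    t=np.linspace(0,2*np.pi,60);T=lambda X:((proj(n,np.asarray(X)@Rm.T+o)-off+.5)*sc).astype(np.int32)
    for r,z in((29.5,0),(29.5,4)): cv2.polylines(img,[T(np.c_[r*np.cos(t),r*np.sin(t),0*t+z])],True,(0,255,255),1)
    for z in(4,82): cv2.polylines(img,[T([[10,12,z],[10,-12,z],[-10,-12,z],[-10,12,z]])],True,(0,255,0),1)
    cv2.polylines(img,[T([[0,0,0],[0,0,-105],[8,0,-111],[16,0,-99]])],False,col,1)
def show(n,name,u0,v0,u1,v1,sc,o,Rm,alpha=1.6):
    p=cv2.imread(f'pics/{name}.png');b=cv2.convertScaleAbs(p[v0:v1,u0:u1],alpha=alpha);b=cv2.resize(b,None,fx=sc,fy=sc,interpolation=cv2.INTER_CUBIC)
    draw(n,b,(u0,v0),sc,o,Rm);cv2.imwrite(f'pics/{name}o.png',b);return b
E
python3 - <<'E'
from ov import *
st()
o,Rm=ext();print(o,Rm[:,0])
show('side','s8',215,60,285,160,6,o,Rm);show('top','t8',130,130,250,230,6,o,Rm)
print(ray('top',193,202,122))
E
```

```text
t 5.5 p [454.  306.1 360.5] q [-1.000e-04  7.071e-01  7.071e-01  1.000e-04] F [ 0.6  0.4 -0.8] T [-0.04  0.08  0.02] o 0.211 j [-1.16  0.09  0.49  1.65 -0.04  1.41 -0.66]
[453.99853316 306.10094654 351.81527078] [-1.00000000e+00  1.57689622e-05  1.88016079e-05]
[451.41326888 302.47488911 122.        ]
```

View pics/s8o.png

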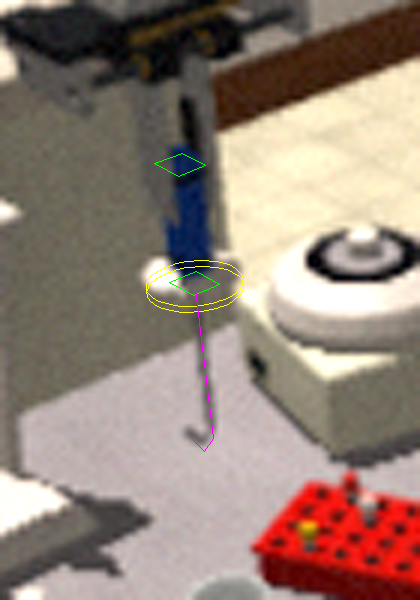

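View pics/t8o.png

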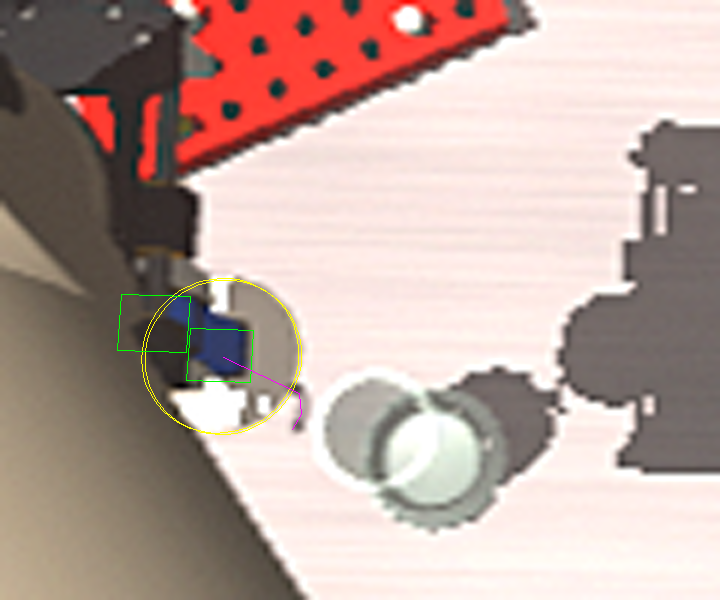

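```bash
cat > bore.py <<'E'
from ov import *
C0=np.array([563.8,-39.7,0.]);YAW=70.3
a=np.radians(YAW);E=np.array([np.cos(a),np.sin(a),0]);Y=np.array([-np.sin(a),np.cos(a),0]);Z=np.array([0,0,1.])
U=-.6428*E+.766*Z; N=-.766*E-.6428*Z
MOUTH=C0+46*E+153*Z
def pose(tilt,twist,L=8.7,hook=None,rod=None,dx=0,dy=0):
    """tool rotation with ext z tilted 'tilt' deg (40=bore), twist deg about ext z of the hook from N. rod: world point of ext axis at z=-108.5; or hook: world hook point"""
    t=np.radians(tilt);ez=-np.sin(t)*E+np.cos(t)*Z;ex0=-np.cos(t)*E-np.sin(t)*Z
    ex=R.from_rotvec(np.radians(twist)*ez).apply(ex0);ey=np.cross(ez,ex)
    ty=-ex;tz=-ez;Rt=R.from_matrix(np.c_[np.cross(ty,tz),ty,tz])
    if rod is not None: o=np.array(rod)+108.5*ez
    else: o=np.array(hook)-8*ex+108.5*ez
    return o-Rt.apply([dx,dy,L]),Rt
def bp(depth,w,y=0): return MOUTH-depth*U-w*N+y*Y   # w>0: upper side
E
python3 - <<'E'
from bore import *
np.set_printoptions(precision=1,suppress=True)
st();print(MOUTH)
for tw in(-60,):
    for dep in(-130,-36,94):
        print(dep,tw,pose(40,tw,rod=bp(dep,17.5))[0]);plan(*pose(40,tw,rod=bp(dep,17.5)))
E
```

```text
t 5.5 p [454.  306.1 360.5] q [-0.   0.7  0.7  0. ] F [ 0.6  0.4 -0.8] T [-0.   0.1  0. ] o 0.211 j [-1.2  0.1  0.5  1.6 -0.   1.4 -0.7]
[579.3   3.6 153. ]
-130 -60 [ 530.3 -133.4  353.6]
row [-43.95, 7.63, 0.68] [-0.294, 0.634, -0.172] dist 446 deg 41.2
-36 -60 [550.6 -76.5 281.6]
row [-38.26, 9.66, 7.88] [-0.294, 0.634, -0.172] dist 402 deg 41.2
94 -60 [578.8   2.2 182. ]
row [-30.39, 12.48, 17.84] [-0.294, 0.634, -0.172] dist 374 deg 41.2
```

>>> servo_tool:
  steps:
    - [-5.5,1,-1.5,-0.03,0.06,0,0]
    - [-11,2,-2,-0.07,0.15,-0.04,0]
    - [-16.5,3,-2,-0.11,0.24,-0.06,0]
    - [-22,4,-2,-0.15,0.33,-0.09,0]
    - [-27.5,5,-1.5,-0.19,0.42,-0.11,0]
    - [-33,6,-1,-0.23,0.51,-0.14,0]
    - [-38.5,6.8,0,-0.27,0.59,-0.16,0]
    - [-44,7.6,0.7,-0.294,0.634,-0.172,0]

```text
t: 6.5
position: [505.6, -86.8, 370.6]
ee_rot: [-0.106, 0.605, 0.722, 0.319]
wrist_force: [9.8, -51.7, -30.8]
opening: 0.212
```

>>> servo_tool:
  steps:
    - [0,0,0,0,0,0,0]
    - [0,0,0,0,0,0,0]

```text
t: 6.75
position: [505.0, -87.0, 371.0]
ee_rot: [-0.106, 0.607, 0.72, 0.319]
wrist_force: [-0.7, -0.9, -1.1]
opening: 0.21
```

Run:
```python
from bore import *
st();plan(*pose(40,-60,rod=bp(-130,17.5)));plan(*pose(40,-60,rod=bp(-36,17.5)))
o,Rm=ext();snap('side','s9');snap('top','t9');q=proj('top',[o]);print(q,proj('side',[o]))
show('side','s9',270,80,400,200,6,o,Rm);show('top','t9',290,120,410,220,6,o,Rm)
```

```text
t 6.75 p [505. -87. 371.] q [-0.1061  0.607   0.7201  0.319 ] F [-0.7 -0.9 -1.1] T [-0.81  0.29 -0.03] o 0.21 j [-1.2  -0.49  1.37  1.85 -0.2   1.26  0.41]
row [-5.29, 1.53, -0.79] [0.013, 0.022, -0.002] dist 56 deg 1.5
row [-5.08, 1.41, 8.61] [0.013, 0.022, -0.002] dist 101 deg 1.5
[[338.23486771 169.93814386]] [[331.23008372 138.93236162]]
```

View pics/s9o.png

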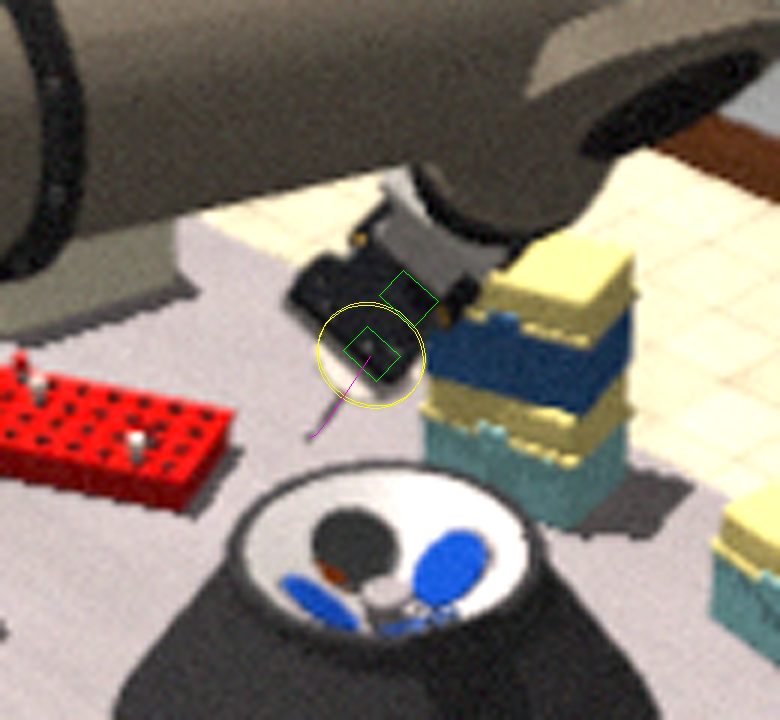

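View pics/t9o.png

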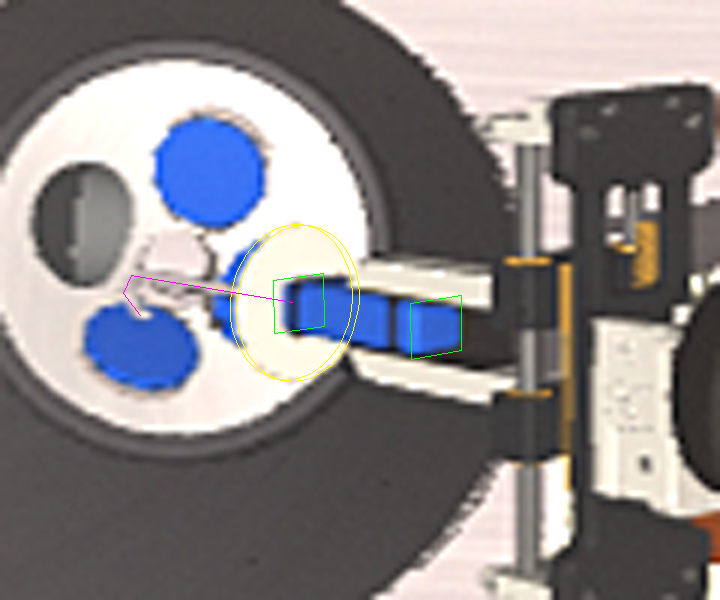

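>>> servo_tool:
  steps:
    - [-2.5,0.7,3,0,0,0,0]
    - [-5,1.4,5.5,0.013,0.022,0,0]
    - [-5,1.4,6,0.013,0.022,0,0]
    - [-5,1.4,6,0.013,0.022,0,0]

```text
t: 7.35
position: [508.4, -65.6, 327.1]
ee_rot: [-0.094, 0.611, 0.719, 0.317]
wrist_force: [-0.2, -0.4, -0.4]
opening: 0.211
```

Run:
```python
from bore import *
st();plan(*pose(40,-60,rod=bp(-50,17.5)))
```

```text
t 7.35 p [508.4 -65.6 327.1] q [-0.0944  0.6106  0.7194  0.3174] F [-0.2 -0.4 -0.4] T [-0.82  0.34  0.  ] o 0.211 j [-1.21 -0.5   1.37  1.94 -0.19  1.14  0.41]
row [-4.33, 2.39, 2.6] [0.026, 0.043, -0.001] dist 56 deg 2.9
```

```bash
cat > kin.py <<'E'
import numpy as np, itertools
from scipy.optimize import least_squares
from scipy.spatial.transform import Rotation as R
def rq(q): return R.from_quat([q[1],q[2],q[3],q[0]])
D=(0,.7071,.7071,0)
S=[([201.928,644.048,171.067],(0,.1514,.9885,0),[-1.417,.426,.074,1.606,-.034,1.111,-.067]),
([425.6,343.4,291.8],D,[-1.2,.12,.45,1.76,-.06,1.27,-.74]),
([454,306.1,360.5],D,[-1.16,.09,.49,1.65,-.04,1.41,-.66]),
([452.9,304.8,150.4],D,[-1.11,.25,.47,1.94,-.14,.98,-.57]),
([505,-87,371],(-.1061,.607,.7201,.319),[-1.2,-.49,1.37,1.85,-.2,1.26,.41]),
([508.4,-65.6,327.1],(-.0944,.6106,.7194,.3174),[-1.21,-.5,1.37,1.94,-.19,1.14,.41]),
([454.2,306.2,130.7],D,[-1.1,.28,.46,1.96,-.15,.94,-.56])]
def Rz(a):return R.from_rotvec([0,0,a])
def Ry(a):return R.from_rotvec([0,a,0])
def fk(j,g,sg):
    c1,h,a1,L1,a,L2,a2,b,L3,c7,bx,by=g;s1,s3,s5,s7=sg
    r=Rz(s1*j[0]+c1);p=np.array([bx,by,h])+r.apply([a1,0,0]);
    r=r*Ry(j[1]);p=p+r.apply([0,0,L1]);r=r*Rz(s3*j[2]);p=p+r.apply([a,0,0]);r=r*Ry(j[3]);p=p+r.apply([a2,0,L2]);r=r*Rz(s5*j[4]);r=r*Ry(j[5]);p=p+r.apply([b,0,L3]);r=r*Rz(s7*j[6]+c7);return p,r
def res(g,sg):
    o=[]
    for p,q,j in S:
        P,r=fk(j,g,sg);o+=list((P-p)/5);o+=list((r.inv()*rq(q)).as_rotvec()*100)
    o+=list(np.array([g[10],g[11]])/5)
    return o
if __name__=='__main__':
    best=None
    for sg in itertools.product((1,-1),repeat=4):
        for c7 in(0,1.57,3.14,-1.57):
            f=least_squares(res,[2.68 if sg[0]>0 else 0,300,0,400,0,400,0,0,200,c7,0,0],args=(sg,),loss='soft_l1')
            if best is None or f.cost<best[0]: best=(f.cost,sg,f.x);print(round(f.cost,2),sg,np.round(f.x,3).tolist())
    np.save('kin.npy',best[2]);print(best[1])
    for (p,q,j) in S:
        P,r=fk(j,best[2],best[1]);print(np.round(P-p,1),np.round((r.inv()*rq(q)).as_rotvec(),3))
E
python3 kin.py
```

```text
553.48 (1, 1, 1, 1) [21.17, -622.968, 555.699, 2148.797, -8.138, 692.406, 566.681, 966.966, 453.681, -165.77, 12.036, -0.193]
386.69 (1, -1, 1, -1) [2.498, 629.862, -38.171, 1017.954, -166.278, 660.62, 190.351, -40.772, 996.899, 1.793, -1.342, 2.431]
386.69 (1, -1, 1, -1) [2.498, 629.862, -38.171, 1017.954, -166.278, 660.62, 190.351, -40.772, 996.899, 33.209, -1.342, 2.431]
226.74 (1, -1, -1, -1) [2.384, 367.3, -64.7, 680.407, -125.245, 639.628, 280.621, -103.205, 319.587, 1.57, 23.023, 0.854]
226.74 (1, -1, -1, -1) [2.384, 367.3, -64.703, 680.426, -125.256, 639.633, 280.627, -103.213, 319.599, 1.57, 23.023, 0.854]
226.74 (1, -1, -1, -1) [2.384, 367.3, -64.703, 680.427, -125.257, 639.634, 280.627, -103.214, 319.6, -670.731, 23.023, 0.854]
18.97 (-1, -1, -1, -1) [-0.031, 252.908, -19.333, 617.278, -77.942, 519.305, 35.536, -53.986, 401.292, 1.545, 46.696, -6.039]
18.97 (-1, -1, -1, -1) [-138.261, 252.908, -19.333, 617.278, -77.942, 519.305, 35.536, -53.986, 401.292, -281.198, 46.696, -6.039]
(-1, -1, -1, -1)
[ 3.5 -1.6 12.4] [-0.     0.    -0.005]
[-3.8  1.4 -4.6] [-0.001 -0.007 -0.01 ]
[ 0.1  5.2 -4.8] [ 0.004  0.001 -0.   ]
[-5.3  3.9 -1.1] [-0.    -0.004 -0.001]
[ 2.6 -0.2  2.5] [0.01  0.008 0.011]
[ 0.6 -5.1  6.1] [0.019 0.003 0.005]
[-7.6  1.  -3.4] [-0.003  0.005  0.001]
```

```bash
cat > kin2.py <<'E'
from kin import *
SG=(-1,-1,-1,-1)
def fk2(j,g,all=False):
    c1,h,a1,d1,L1,a,d2,L2,a2,d3,b,d4,L3,c7=g;P=[]
    r=Rz(-j[0]+c1);p=np.array([0,0,h])+r.apply([a1,d1,0]);P.append(p)
    r=r*Ry(j[1]);p=p+r.apply([0,0,L1]);r=r*Rz(-j[2]);P.append(p);p=p+r.apply([a,d2,0]);P.append(p);r=r*Ry(j[3]);p=p+r.apply([a2,d3,L2]);P.append(p);r=r*Rz(-j[4])*Ry(j[5]);p=p+r.apply([b,d4,L3]);r=r*Rz(-j[6]+c7);P.append(p)
    return (P,r) if all else (p,r)
def res2(g,S=S,reg=1):
    o=[]
    for p,q,j in S:
        P,r=fk2(j,g);o+=list((P-p)/4);o+=list((r.inv()*rq(q)).as_rotvec()*150)
    o+=list(np.array(g)[[2,3,5,6,8,9,10,11]]/60*reg)
    return o
if __name__=='__main__':
    f=least_squares(res2,[0,300,0,0,500,0,0,450,0,0,0,0,300,1.57])
    print(f.cost,np.round(f.x,3).tolist());np.save('kin2.npy',f.x)
    for (p,q,j) in S:
        P,r=fk2(j,f.x);print(np.round(P-p,1),np.round((r.inv()*rq(q)).as_rotvec(),3))
E
python3 kin2.py
```

```text
5.059064461508133 [-0.004, 287.267, -0.897, -21.707, 541.867, 0.658, -19.844, 492.958, -4.422, -19.844, -4.715, -0.592, 395.111, 1.571]
[ 0.6 -0.1  0.6] [-0.     0.    -0.003]
[0.3 1.3 0.3] [-0.001 -0.006 -0.009]
[ 0.4 -0.3 -0.5] [0.004 0.001 0.002]
[0.8 1.4 1. ] [-0.001 -0.004  0.001]
[-1.3  1.8 -1.6] [-0.005 -0.001  0.007]
[ 0.6 -2.   2.5] [ 0.005 -0.007  0.   ]
[-1.4 -1.8 -2.3] [-0.003  0.005  0.002]
```

```bash
cat > ik.py <<'E'
from kin2 import fk2
import numpy as np
from scipy.optimize import least_squares
G=np.load('kin2.npy')
LO=np.array([-2.85,-.5,-1.23,.21,-1.02,.16,-2.73]);HI=np.array([2.85,2.14,1.37,2.46,4.16,2.05,2.73])
def ik(pos,Rt,j0,m=0.03):
    f=lambda j:np.r_[(fk2(j,G)[0]-pos)/3,(fk2(j,G)[1].inv()*Rt).as_rotvec()*100]
    s=least_squares(f,np.clip(j0,LO+m+.001,HI-m-.001),bounds=(LO+m,HI-m),max_nfev=60);return s.x,np.abs(s.fun).max()
E
cat > try1.py <<'E'
from bore import *
from ik import *
np.set_printoptions(precision=2,suppress=True)
rng=np.random.default_rng(0)
for tilt,tw in((40,0),(40,-60),(40,60),(30,0),(30,-60),(22,0),(40,180)):
  for dep in(94,0,-36):
    w=17.5 if dep>50 else 17.5
    P,Rt=pose(tilt,tw,rod=bp(dep,w))
    sol=[]
    for k in range(25):
        x,e=ik(P,Rt,rng.uniform(LO,HI))
        if e<1 and not any(np.abs(x-y).max()<.3 for y in sol): sol.append(x)
    print(tilt,tw,dep,P.round(),len(sol));[print('   ',x, 'minmargin',np.minimum(x-LO,HI-x).min().round(2)) for x in sol[:6]]
E
time python3 try1.py
```

```text
40 0 94 [579.   2. 182.] 3
    [-0.05  0.33  0.45  1.99 -0.96  1.14  2.17] minmargin 0.06
    [ 1.2   0.52 -1.11  1.94 -0.3   0.85  1.61] minmargin 0.12
    [ 0.81  0.35 -0.58  1.95 -0.64  0.94  1.9 ] minmargin 0.38
40 0 0 [558. -55. 254.] 5
    [ 1.01  0.3  -0.68  1.86 -0.57  1.13  1.85] minmargin 0.45
    [ 0.67  0.25 -0.27  1.87 -0.68  1.18  1.95] minmargin 0.34
    [-0.07  0.27  0.6   1.91 -0.87  1.31  2.13] minmargin 0.15
    [ 1.38  0.47 -1.2   1.85 -0.3   1.05  1.62] minmargin 0.03
    [-0.3   0.35  0.91  1.91 -0.96  1.4   2.22] minmargin 0.06
40 0 -36 [551. -76. 282.] 5
    [ 0.24  0.22  0.28  1.86 -0.78  1.32  2.05] minmargin 0.24
    [ 0.58  0.23 -0.13  1.83 -0.69  1.27  1.96] minmargin 0.33
    [-0.32  0.32  0.99  1.89 -0.92  1.45  2.2 ] minmargin 0.1
    [ 1.42  0.44 -1.2   1.81 -0.32  1.13  1.63] minmargin 0.03
    [ 1.13  0.3  -0.78  1.82 -0.53  1.19  1.83] minmargin 0.45
40 -60 94 [579.   2. 182.] 1
    [ 1.26  0.58 -1.2   1.93 -0.2   0.85  0.47] minmargin 0.03
40 -60 0 [558. -55. 254.] 2
    [ 0.11  0.24  0.38  1.91 -0.83  1.26  1.04] minmargin 0.19
    [ 0.54  0.24 -
[... 3482 characters left out ...]
-0.98  1.16 -0.95] minmargin 0.04
    [ 1.26  0.58 -1.2   1.94 -0.2   0.84 -1.62] minmargin 0.03
40 180 0 [558. -55. 254.] 4
    [ 0.52  0.24 -0.1   1.88 -0.73  1.2  -1.15] minmargin 0.29
    [ 0.07  0.26  0.44  1.9  -0.84  1.29 -1.03] minmargin 0.18
    [ 1.04  0.3  -0.71  1.86 -0.56  1.12 -1.29] minmargin 0.46
    [-0.23  0.32  0.82  1.91 -0.93  1.37 -0.95] minmargin 0.09
40 180 -36 [551. -76. 282.] 4
    [ 0.32  0.23  0.18  1.84 -0.75  1.31 -1.12] minmargin 0.27
    [ 0.69  0.24 -0.24  1.82 -0.67  1.26 -1.19] minmargin 0.35
    [ 1.01  0.27 -0.63  1.82 -0.58  1.21 -1.27] minmargin 0.44
    [ 1.32  0.37 -1.03  1.81 -0.41  1.16 -1.42] minmargin 0.2
real	2m14.818s
user	2m15.209s
sys	0m0.116s
```

```bash
cat > sim.py <<'E'
from ik import *
from h import rot,R
def jac(j):
    J=np.zeros((6,7));p,r=fk2(j,G);h=1e-5
    for i in range(7):
        d=j.copy();d[i]+=h;P,Q=fk2(d,G);J[:3,i]=(P-p)/h/1000;J[3:,i]=(Q*r.inv()).as_rotvec()/h
    return J,p,r
def go(j,pos,Rt,n=20,lam=1e-3,verbose=False,W=np.ones(7),null=0,home=None):
    j=np.array(j,float);p0,r0=fk2(j,G);rv=(r0.inv()*Rt).as_rotvec()
    for k in range(1,n+1):
        tp=p0+(np.array(pos)-p0)*k/n;tr=r0*R.from_rotvec(rv*k/n)
        for it in range(2):
            J,p,r=jac(j);e=np.r_[(tp-p)/1000,(tr*r.inv()).as_rotvec()]
            free=np.ones(7,bool)
            for rep in range(4):
                Jf=J*np.where(free,1,0)*W
                dq=W*(Jf.T@np.linalg.solve(Jf@Jf.T+lam**2*np.eye(6),e))
                bad=free&(((j+dq)<LO)|((j+dq)>HI))
                if not bad.any():break
                free&=~bad
            if home is not None and it==0:
                N=np.eye(7)-np.linalg.pinv(J)@J;dq=dq+null*N@(home-j)
            j=np.clip(j+dq,LO,HI)
    J,p,r=jac(j);return j,np.linalg.norm(p-pos),(r.inv()*Rt).magnitude()
E
python3 - <<'E'
from sim import *
from h import yawdown
np.set_printoptions(precision=2,suppress=True)
j0=np.array([-1.417,.426,.074,1.606,-.034,1.111,-.067])
for lam in(1e-3,.05,.2):
  j=j0
  for P,Rr in(([202,644,320],yawdown(72.6)),([425.6,343.4,291.8],yawdown(0)),([454,306,232],yawdown(0)),([454.2,306.2,130.7],yawdown(0)),([454,306.1,360.5],yawdown(0)),([505,-87,371],rot([-.1061,.607,.7201,.319]))):
    j,e,f=go(j,P,Rr,lam=lam);print(lam,j,round(e,1),round(f,3))
print('obs [-1.2 .12 .45 1.76 -.06 1.27 -.74] ; [-1.1 .28 .46 1.96 -.15 .94 -.56]; [-1.16 .09 .49 1.65 -.04 1.41 -.66]; [-1.2 -.49 1.37 1.85 -.2 1.26 .41]')
E
```

```text
0.001 [-1.43  0.34  0.09  1.41 -0.03  1.39 -0.07] 0.0 0.0
0.001 [-1.17  0.12  0.42  1.76 -0.05  1.27 -0.74] 0.0 0.0
0.001 [-1.11  0.17  0.45  1.84 -0.08  1.15 -0.63] 0.0 0.0
0.001 [-1.07  0.27  0.43  1.96 -0.14  0.94 -0.57] 0.0 0.0
0.001 [-1.13  0.09  0.45  1.65 -0.04  1.41 -0.66] 0.0 0.0
0.001 [-1.1  -0.42  1.33  1.87 -0.28  1.27  0.47] 16.5 0.006
0.05 [-1.43  0.34  0.09  1.41 -0.03  1.39 -0.07] 0.0 0.0
0.05 [-1.17  0.12  0.42  1.76 -0.05  1.27 -0.74] 0.0 0.0
0.05 [-1.11  0.17  0.45  1.84 -0.08  1.15 -0.63] 0.0 0.0
0.05 [-1.07  0.27  0.43  1.96 -0.14  0.94 -0.57] 0.0 0.0
0.05 [-1.12  0.09  0.45  1.65 -0.04  1.41 -0.66] 0.0 0.0
0.05 [-1.11 -0.43  1.32  1.87 -0.27  1.27  0.46] 16.6 0.007
0.2 [-1.43  0.34  0.09  1.41 -0.03  1.39 -0.07] 0.7 0.0
0.2 [-1.17  0.12  0.42  1.76 -0.05  1.27 -0.74] 0.3 0.0
0.2 [-1.11  0.17  0.45  1.84 -0.08  1.15 -0.63] 0.3 0.0
0.2 [-1.07  0.27  0.43  1.96 -0.14  0.94 -0.57] 0.4 0.0
0.2 [-1.12  0.09  0.45  1.65 -0.04  1.41 -0.66] 0.8 0.0
0.2 [-1.16 -0.48  1.34  1.86 -0.22  1.26  0.41] 7.3 0.003
obs [-1.2 .12 .45 1.76 -.06 1.27 -.74] ; [-1.1 .28 .46 1.96 -.15 .94 -.56]; [-1.16 .09 .49 1.65 -.04 1.41 -.66]; [-1.2 -.49 1.37 1.85 -.2 1.26 .41]
```

```bash
cat > search.py <<'E'
from sim import *
from bore import *
from h import yawdown
import sys,time
np.set_printoptions(precision=2,suppress=True)
jc=np.array(bot.state()['joints']);print(jc,fk2(jc,G)[0],bot.state()['position'])
rng=np.random.default_rng(int(sys.argv[1]))
fin=pose(40,-60,rod=bp(-60,17.5))
def wp():
    az=np.radians(rng.uniform(-60,50));r=rng.uniform(480,800);z=rng.uniform(370,480)
    b=yawdown(rng.uniform(-130,130));t=rng.uniform(0,.8);d=rng.uniform(0,6.28)
    return np.array([r*np.cos(az),r*np.sin(az),z]),R.from_rotvec(t*np.array([np.cos(d),np.sin(d),0]))*b
t0=time.time();best=-9
while time.time()-t0<float(sys.argv[2]):
    ws=[wp() for _ in range(rng.integers(1,4))]
    j=jc;ok=True
    for P,Q in ws:
        j,e,f=go(j,P,Q,n=12,lam=.05)
        if e>8 or f>.05: ok=False;break
    if not ok: continue
    j,e,f=go(j,*fin,n=12,lam=.05)
    m=np.minimum(j-LO,HI-j).min()
    if e<4 and f<.03 and m>best:
        best=m;print(round(m,2),j,round(e,1));[print('    ',P.round(),np.round(np.r_[Q.as_quat()[3],Q.as_quat()[:3]],3).tolist()) for P,Q in ws];sys.stdout.flush()
E
for s in 1 2 3 4 5 6; do python3 search.py $s 400 > sr$s.txt 2>&1 & sleep 3; done; wait; tail -n 5 sr*.txt; nproc
```

```text
==> sr1.txt <==
     [623. -54. 397.] [-0.311, 0.612, 0.714, 0.135]
0.45 [ 1.06  0.26 -0.65  1.79 -0.57  1.26  0.82] 0.1
     [570. 368. 466.] [-0.215, 0.93, -0.017, 0.296]
     [ 709. -197.  425.] [0.116, 0.124, 0.984, -0.058]
     [ 485. -628.  449.] [0.218, -0.131, 0.957, -0.142]

==> sr2.txt <==
     [685. 144. 479.] [-0.041, 0.788, 0.615, -0.017]
0.47 [ 1.11  0.28 -0.71  1.79 -0.55  1.25  0.8 ] 0.1
     [ 527. -246.  413.] [0.297, 0.09, 0.95, -0.026]
     [532.  77. 427.] [0.327, 0.927, -0.185, -0.006]
     [ 487. -634.  426.] [0.067, 0.992, 0.09, -0.06]

==> sr3.txt <==
     [685. 134. 376.] [0.212, 0.923, 0.18, 0.267]
     [527. 520. 386.] [-0.092, 0.791, 0.595, -0.109]
0.44 [ 1.02  0.26 -0.6   1.79 -0.58  1.26  0.83] 0.1
     [ 258. -418.  421.] [0.302, 0.8, 0.517, -0.039]
     [755. 237. 476.] [-0.113, 0.99, -0.078, 0.008]

==> sr4.txt <==
     [581. 266. 388.] [-0.002, 0.836, 0.549, -0.014]
     [470. 204. 451.] [-0.097, 0.957, -0.149, -0.229]
0.38 [ 0.82  0.23 -0.36  1.8  -0.64  1.29  0.88] 0.1
     [ 346. -539.  438.] [0.262, 0.884, -0.285, 0.263]
     [461. 258. 442.] [-0.124, 0.942, -0.298, -0.094]

==> sr5.txt <==
     [ 497. -622.  407.] [-0.096, -0.266, 0.958, 0.044]
0.48 [ 1.13  0.28 -0.73  1.79 -0.54  1.25  0.79] 0.0
     [ 355. -465.  465.] [-0.005, 0.999, 0.041, -0.011]
     [ 274. -470.  382.] [0.342, 0.373, 0.854, -0.121]
     [430. 360. 390.] [-0.239, 0.464, 0.853, -0.012]

==> sr6.txt <==
     [ 393. -570.  463.] [0.018, 0.869, 0.452, 0.201]
0.47 [ 1.11  0.28 -0.72  1.79 -0.55  1.25  0.8 ] 0.0
     [494. 370. 457.] [0.059, 0.906, 0.296, 0.297]
     [ 620. -468.  455.] [0.256, 0.938, 0.052, -0.229]
     [775. 107. 445.] [-0.126, 0.393, 0.904, 0.108]
4
```

```bash
cat > s2.py <<'E'
from sim import *
from bore import *
np.set_printoptions(precision=2,suppress=True)
jc=np.array(bot.state()['joints']);fin=pose(40,-60,rod=bp(-60,17.5));p0,r0=fk2(jc,G)
out=[]
for az in(-60,-45,-30):
  for r in(550,680,780):
    for yaw in range(-120,151,30):
      P=np.array([r*np.cos(np.radians(az)),r*np.sin(np.radians(az)),430]);Q=yawdown(yaw)
      j,e,f=go(jc,P,Q,n=12,lam=.05)
      if e>8: continue
      j2,e2,f2=go(j,*fin,n=12,lam=.05);m=np.minimum(j2-LO,HI-j2).min()
      if e2<4: out.append((m,az,r,yaw,j,j2))
out.sort(key=lambda x:-x[0])
for o in out[:12]:print(round(o[0],2),*o[1:])
E
python3 s2.py
```

```text
0.15 -60 680 -120 [ 0.25  0.61  1.3   1.22 -0.59  1.71 -0.68] [-0.17  0.28  0.83  1.84 -0.87  1.46  1.1 ]
0.15 -45 680 -120 [-0.01  0.62  1.33  1.22 -0.61  1.72 -0.93] [-0.19  0.28  0.85  1.84 -0.87  1.46  1.11]
0.14 -30 680 -120 [-0.27  0.61  1.3   1.22 -0.59  1.71 -1.21] [-0.21  0.29  0.87  1.84 -0.88  1.47  1.12]
0.14 -30 550 -120 [-0.28  0.09  0.76  1.52 -0.06  1.55 -1.61] [-0.22  0.29  0.89  1.84 -0.88  1.47  1.12]
0.13 -45 550 -120 [-0.14  0.1   0.9   1.52 -0.08  1.55 -1.33] [-0.24  0.3   0.91  1.84 -0.89  1.48  1.13]
0.12 -30 550 -90 [-0.44  0.11  0.95  1.53 -0.09  1.55 -1.06] [-0.25  0.31  0.94  1.84 -0.9   1.49  1.14]
0.12 -45 550 -90 [-0.3   0.13  1.11  1.53 -0.12  1.55 -0.76] [-0.27  0.32  0.96  1.85 -0.9   1.5   1.14]
0.11 -30 550 -60 [-0.61  0.15  1.18  1.53 -0.14  1.55 -0.48] [-0.28  0.32  0.97  1.85 -0.91  1.5   1.15]
0.11 -45 550 -60 [-0.43  0.2   1.32  1.53 -0.19  1.56 -0.16] [-0.29  0.32  0.99  1.85 -0.91  1.51  1.15]
0.11 -30 550 -30 [-0.7   0.22  1.35  1.53 -0.21  1.56  0.13] [-0.29  0.33  0.99  1.85 -0.91  1.51  1.15]
0.11 -60 550 -60 [-0.17  0.19  1.31  1.54 -0.18  1.56  0.09] [-0.29  0.33  0.99  1.85 -0.91  1.51  1.15]
0.1 -60 550 -120 [ 0.02  0.12  1.03  1.53 -0.1   1.55 -1.04] [-0.29  0.33  1.    1.85 -0.92  1.51  1.15]
```

```bash
cat > s3.py <<'E'
from sim import *
from bore import *
np.set_printoptions(precision=2,suppress=True)
jc=np.array(bot.state()['joints'])
seqs={'sr3':[([258,-418,421],[.302,.8,.517,-.039]),([755,237,476],[-.113,.99,-.078,.008])],
'sr4':[([346,-539,438],[.262,.884,-.285,.263]),([461,258,442],[-.124,.942,-.298,-.094])]}
for k,s in seqs.items():
    j=jc;print(k);r_=fk2(jc,G)[1];p_=fk2(jc,G)[0]
    for P,q in [(a,rot(b)) for a,b in s]+[pose(40,-60,rod=bp(-60,17.5)),pose(40,-60,rod=bp(94,17.5)),pose(40,0,rod=bp(94,17.5)),pose(40,0,rod=bp(94,5.5)),pose(40,0,rod=bp(-10,5.5)),pose(10,0,hook=bp(-30,-2.5)),pose(0,0,hook=bp(-120,-2.5))]:
        for h in(1,2): # midpoints
            pass
        print('  dist',round(np.linalg.norm(P-p_)),'rot',round(np.degrees((r_.inv()*q).magnitude())),end=' ')
        j,e,f=go(j,P,q,n=40,lam=.05);p_,r_=np.array(P),q;print(j,round(e,1),round(f,3),'toolz',q.apply([0,0,1]))
E
python3 s3.py
```

```text
sr3
  dist 439 rot 70 [ 0.36 -0.5   0.19  2.11  0.48  1.03 -0.02] 0.2 0.0 toolz [ 0.25 -0.52 -0.81]
  dist 824 rot 88 [-0.08  0.54 -0.42  0.84  0.02  1.68 -2.16] 0.1 0.0 toolz [ 0.03  0.22 -0.97]
  dist 427 rot 112 [ 0.95  0.25 -0.52  1.79 -0.6   1.27  0.85] 0.0 0.0 toolz [ 0.22  0.61 -0.77]
  dist 154 rot 0 [ 0.82  0.35 -0.58  1.95 -0.64  0.94  0.85] 0.0 0.0 toolz [ 0.22  0.61 -0.77]
  dist 0 rot 60 [ 0.98  0.4  -0.79  1.95 -0.54  0.9   1.81] 0.0 0.0 toolz [ 0.22  0.61 -0.77]
  dist 12 rot 0 [ 0.99  0.41 -0.78  1.95 -0.53  0.9   1.83] 0.0 0.0 toolz [ 0.22  0.61 -0.77]
  dist 104 rot 0 [ 1.1   0.32 -0.76  1.85 -0.53  1.13  1.85] 0.0 0.0 toolz [ 0.22  0.61 -0.77]
  dist 58 rot 30 [ 0.72  0.2  -0.76  1.71 -0.03  1.22  1.21] 0.0 0.0 toolz [ 0.06  0.16 -0.98]
  dist 79 rot 10 [ 0.66  0.17 -0.75  1.58  0.12  1.44  1.12] 0.0 0.0 toolz [ 0.  0. -1.]
sr4
  dist 508 rot 133 [ 0.79 -0.23 -0.02  2.    0.35  0.67 -1.62] 0.1 0.0 toolz [ 0.32 -0.61 -0.72]
  dist 805 rot 61 [ 0.35  0.09 -0.8   1.53 -0.25  1.52 -2.62] 0.0 0.0 toolz [-0.1   0.29 -0.95]
  dist 386 rot 141 [ 0.76  0.22 -0.29  1.8  -0.66  1.3   0.89] 0.0 0.0 toolz [ 0.22  0.61 -0.77]
  dist 154 rot 0 [ 0.64  0.33 -0.37  1.96 -0.72  0.98  0.92] 0.0 0.0 toolz [ 0.22  0.61 -0.77]
  dist 0 rot 60 [ 0.78  0.35 -0.54  1.95 -0.66  0.95  1.91] 0.0 0.0 toolz [ 0.22  0.61 -0.77]
  dist 12 rot 0 [ 0.79  0.36 -0.54  1.96 -0.65  0.94  1.93] 0.0 0.0 toolz [ 0.22  0.61 -0.77]
  dist 104 rot 0 [ 0.89  0.28 -0.49  1.86 -0.62  1.17  1.92] 0.0 0.0 toolz [ 0.22  0.61 -0.77]
  dist 58 rot 30 [ 0.53  0.17 -0.54  1.72 -0.08  1.22  1.26] 0.0 0.0 toolz [ 0.06  0.16 -0.98]
  dist 79 rot 10 [ 0.47  0.15 -0.54  1.58  0.08  1.43  1.16] 0.0 0.0 toolz [ 0.  0. -1.]
```

```bash
cat > pr.py <<'E'
from bore import *
import sys
def rows(pos,Rt,n,frm=None):
    s=bot.state();p=np.array(s['position']);q=rot(s['ee_rot']);d=q.inv().apply(np.array(pos)-p)/10;w=(q.inv()*Rt).as_rotvec()
    print('dist',np.linalg.norm(d)*10,'deg',np.degrees(np.linalg.norm(w)))
    print([[round(float(x),2) for x in d*k/n]+[round(float(x),3) for x in w*k/n] for k in range(1,n+1)])
E
python3 - <<'E'
from pr import *
rows([258,-418,421],rot([.302,.8,.517,-.039]),8)
E
```

```text
dist 442.34590215217236 deg 69.92768860252052
[[-2.25, -2.77, -4.22, -0.018, -0.145, 0.045], [-4.5, -5.54, -8.45, -0.036, -0.29, 0.089], [-6.75, -8.31, -12.67, -0.054, -0.434, 0.134], [-9.0, -11.08, -16.89, -0.072, -0.579, 0.179], [-11.25, -13.85, -21.12, -0.09, -0.724, 0.223], [-13.51, -16.62, -25.34, -0.108, -0.869, 0.268], [-15.76, -19.39, -29.56, -0.126, -1.013, 0.312], [-18.01, -22.16, -33.79, -0.144, -1.158, 0.357]]
```

>>> servo_tool:
  steps:
    - [-2.25,-2.77,-4.22,-0.018,-0.145,0.045,0]
    - [-4.5,-5.54,-8.45,-0.036,-0.29,0.089,0]
    - [-6.75,-8.31,-12.67,-0.054,-0.434,0.134,0]
    - [-9.0,-11.1,-16.9,-0.072,-0.579,0.179,0]
    - [-11.25,-13.85,-21.1,-0.09,-0.724,0.223,0]
    - [-13.5,-16.6,-25.3,-0.108,-0.869,0.268,0]
    - [-15.8,-19.4,-29.6,-0.126,-1.013,0.312,0]
    - [-18,-22.2,-33.8,-0.144,-1.158,0.357,0]

```text
t: 8.35
position: [313.5, -341.8, 400.8]
ee_rot: [0.24, 0.788, 0.566, 0.025]
wrist_force: [-0.5, -0.9, -1.4]
opening: 0.208
```

```bash
cat > nx.py <<'E'
from pr import *
from sim import go
s=st();j=np.array(s['joints'])
W=[([258,-418,421],rot([.302,.8,.517,-.039])),([755,237,476],rot([-.113,.99,-.078,.008])),pose(40,-60,rod=bp(-60,17.5)),pose(40,-60,rod=bp(94,17.5))]
i=int(sys.argv[1]);rows(*W[i],int(sys.argv[2]))
for w in W[i:]:
    j,e,f=go(j,*w,n=20,lam=.05);print(np.round(j,2),round(e,1))
E
python3 nx.py 0 4; python3 nx.py 1 16
```

```text
t 8.35 p [ 313.5 -341.8  400.8] q [0.2403 0.7879 0.5665 0.0247] F [-0.5 -0.9 -1.4] T [ 0.33  0.41 -0.03] o 0.208 j [ 0.12 -0.49  0.27  2.07  0.37  1.11 -0.03]
dist 96.3813015775811 deg 11.724615313819868
[[-2.34, -0.55, -0.21, -0.005, -0.049, 0.015], [-4.67, -1.11, -0.42, -0.011, -0.097, 0.029], [-7.01, -1.66, -0.63, -0.016, -0.146, 0.044], [-9.34, -2.22, -0.84, -0.022, -0.195, 0.058]]
[ 0.36 -0.5   0.19  2.11  0.48  1.03 -0.02] 0.1
[-0.07  0.54 -0.44  0.84  0.03  1.68 -2.16] 0.1
[ 0.98  0.25 -0.55  1.79 -0.59  1.27  0.84] 0.0
[ 0.84  0.36 -0.62  1.95 -0.63  0.93  0.84] 0.0
t 8.35 p [ 313.5 -341.8  400.8] q [0.2403 0.7879 0.5665 0.0247] F [-0.5 -0.9 -1.4] T [ 0.33  0.41 -0.03] o 0.208 j [ 0.12 -0.49  0.27  2.07  0.37  1.11 -0.03]
dist 731.8636403497676 deg 89.66447906918665
[[4.15, 1.74, -0.82, 0.044, 0.004, 0.087], [8.3, 3.49, -1.65, 0.089, 0.008, 0.174], [12.44, 5.23, -2.47, 0.133, 0.011, 0.261], [16.59, 6.97, -3.3, 0.178, 0.015, 0.348], [20.74, 8.72, -4.12, 0.222, 0.019, 0.435], [24.89, 10.46, -4.95, 0.267, 0.023, 0.522], [29.03, 12.21, -5.77, 0.311, 0.026, 0.609], [33.18, 13.95, -6.6, 0.356, 0.03, 0.696], [37.33, 15.69, -7.42, 0.4, 0.034, 0.783], [41.48, 17.44, -8.25, 0.445, 0.038, 0.87], [45.62, 19.18, -9.07, 0.489, 0.041, 0.957], [49.77, 20.92, -9.9, 0.534, 0.045, 1.044], [53.92, 22.67, -10.72, 0.578, 0.049, 1.131], [58.07, 24.41, -11.55, 0.623, 0.053, 1.218], [62.21, 26.16, -12.37, 0.667, 0.056, 1.305], [66.36, 27.9, -13.2, 0.712, 0.06, 1.392]]
[-0.18  0.52 -0.2   0.85 -0.1   1.67 -2.1 ] 0.1
[ 0.69  0.22 -0.22  1.81 -0.67  1.3   0.91] 0.0
[ 0.58  0.32 -0.3   1.96 -0.75  0.99  0.94] 0.0
```

Run:
```python
from pr import *
from sim import *
j0=np.array(bot.state()['joints']);r0=fk2(j0,G)[1]
for P,Q in [pose(40,-60,rod=bp(-60,17.5)),([620,60,450],yawdown(60)),([620,60,450],yawdown(100)),([600,0,450],yawdown(-60)),([700,150,450],yawdown(130)),([620,60,450],yawdown(140))]:
    print(np.degrees((r0.inv()*Q).magnitude()).round())
    j,e,f=go(j0,P,Q,n=20,lam=.05);print(' ',j.round(2),round(e,1))
    j,e,f=go(j,*pose(40,-60,rod=bp(-60,17.5)),n=20,lam=.05);print(' ',j.round(2),round(e,1))
```

```text
61.0
  [-0.2   0.29  0.86  1.84 -0.87  1.47  1.11] 0.0
  [-0.2   0.29  0.86  1.84 -0.87  1.47  1.11] 0.0
83.0
  [-0.31  0.23  0.14  1.29 -0.03  1.62  0.88] 0.1
  [ 0.18  0.22  0.38  1.83 -0.78  1.38  1.01] 0.0
121.0
  [-0.44  0.23  0.32  1.3  -0.07  1.62  1.61] 0.1
  [-0.01  0.24  0.61  1.84 -0.82  1.41  1.05] 0.0
49.0
  [-0.01  0.19 -0.11  1.34  0.02  1.62 -1.17] 0.0
  [ 0.46  0.21  0.06  1.82 -0.72  1.33  0.95] 0.0
150.0
  [-0.47  0.43  0.29  1.05 -0.12  1.68  2.05] 0.2
  [-0.04  0.25  0.65  1.84 -0.83  1.42  1.06] 0.0
159.0
  [-0.62  0.25  0.56  1.31 -0.13  1.62  2.36] 0.1
  [-0.27  0.32  0.96  1.84 -0.9   1.5   1.14] 0.0
```

Run:
```python
from pr import *
from sim import *
j0=np.array(bot.state()['joints'])
for yaw in(-60,-80):
    j,e,f=go(j0,[610,0,450],yawdown(yaw),n=20,lam=.05)
    for P in [pose(40,-60,rod=bp(-60,17.5)),pose(40,-60,rod=bp(94,17.5)),pose(40,0,rod=bp(94,17.5)),pose(40,0,rod=bp(94,5.5)),pose(40,0,rod=bp(-10,5.5)),pose(10,0,hook=bp(-30,-2.5)),pose(0,0,hook=bp(-120,-2.5))]:
        j,e,f=go(j,*P,n=20,lam=.05);print(' ',j.round(2),round(e,1))
    rows([610,0,450],yawdown(yaw),8)
```

```text
[ 0.47  0.21  0.05  1.82 -0.72  1.33  0.95] 0.0
  [ 0.36  0.31 -0.04  1.97 -0.83  1.03  1.01] 0.0
  [ 0.48  0.31 -0.18  1.97 -0.79  1.01  2.02] 0.0
  [ 0.49  0.32 -0.18  1.97 -0.79  1.01  2.04] 0.0
  [ 0.57  0.25 -0.12  1.87 -0.72  1.22  2.01] 0.0
  [ 0.23  0.14 -0.2   1.73 -0.15  1.22  1.31] 0.0
  [ 0.18  0.12 -0.2   1.6   0.02  1.42  1.21] 0.0
dist 455.1737974003236 deg 49.641463094173204
[[5.04, 2.48, -0.89, 0.062, 0.01, 0.089], [10.09, 4.96, -1.78, 0.123, 0.02, 0.177], [15.13, 7.43, -2.66, 0.185, 0.03, 0.266], [20.18, 9.91, -3.55, 0.246, 0.04, 0.354], [25.22, 12.39, -4.44, 0.308, 0.049, 0.443], [30.27, 14.87, -5.33, 0.369, 0.059, 0.531], [35.31, 17.34, -6.22, 0.431, 0.069, 0.62], [40.35, 19.82, -7.1, 0.492, 0.079, 0.709]]
  [ 0.49  0.21  0.02  1.82 -0.71  1.33  0.95] 0.0
  [ 0.39  0.31 -0.07  1.97 -0.82  1.03  1.  ] 0.0
  [ 0.51  0.31 -0.21  1.97 -0.78  1.    2.01] 0.0
  [ 0.52  0.32 -0.21  1.97 -0.78  1.    2.04] 0.0
  [ 0.59  0.25 -0.15  1.87 -0.71  1.21  2.  ] 0.0
  [ 0.25  0.14 -0.23  1.73 -0.14  1.22  1.31] 0.0
  [ 0.2   0.13 -0.23  1.6   0.03  1.42  1.2 ] 0.0
dist 455.1737974003236 deg 66.92924911889118
[[5.04, 2.48, -0.89, 0.064, -0.001, 0.131], [10.09, 4.96, -1.78, 0.128, -0.002, 0.263], [15.13, 7.43, -2.66, 0.192, -0.003, 0.394], [20.18, 9.91, -3.55, 0.256, -0.004, 0.525], [25.22, 12.39, -4.44, 0.32, -0.005, 0.656], [30.27, 14.87, -5.33, 0.384, -0.006, 0.788], [35.31, 17.34, -6.22, 0.448, -0.007, 0.919], [40.35, 19.82, -7.1, 0.512, -0.008, 1.05]]
```

Good margins; taking the yaw −60 route.

>>> servo_tool:
  steps:
    - [5.0,2.5,-0.9,0.062,0.01,0.089,0]
    - [10.1,5.0,-1.8,0.123,0.02,0.177,0]
    - [15.1,7.4,-2.7,0.185,0.03,0.266,0]
    - [20.2,9.9,-3.6,0.246,0.04,0.354,0]
    - [25.2,12.4,-4.4,0.308,0.049,0.443,0]
    - [30.3,14.9,-5.3,0.369,0.059,0.531,0]
    - [35.3,17.3,-6.2,0.431,0.069,0.62,0]
    - [40.4,19.8,-7.1,0.492,0.079,0.709,0]

```text
t: 9.35
position: [611.2, 4.3, 449.4]
ee_rot: [-0.003, 0.966, 0.259, -0.0]
wrist_force: [0.4, -0.8, 0.3]
opening: 0.21
```

Run:
```python
from pr import *
from sim import *
j=np.array(st()['joints'])
for P in [pose(40,-60,rod=bp(-60,17.5)),pose(40,-60,rod=bp(94,17.5)),pose(40,0,rod=bp(94,17.5))]:
        j,e,f=go(j,*P,n=20,lam=.05);print(' ',j.round(2),round(e,1))
rows(*pose(40,-60,rod=bp(-60,17.5)),8)
```

```text
t 9.35 p [611.2   4.3 449.4] q [-3.300e-03  9.659e-01  2.589e-01 -2.000e-04] F [ 0.4 -0.8  0.3] T [-0.12  0.08 -0.05] o 0.21 j [-0.01  0.21 -0.12  1.31  0.02  1.62 -1.18]
  [ 0.49  0.21  0.03  1.82 -0.72  1.33  0.95] 0.0
  [ 0.38  0.31 -0.06  1.97 -0.82  1.03  1.  ] 0.0
  [ 0.5   0.31 -0.2   1.97 -0.78  1.01  2.02] 0.0
dist 189.07075602793807 deg 79.52271433340485
[[-1.31, 0.63, 1.86, 0.008, 0.092, -0.147], [-2.62, 1.27, 3.72, 0.015, 0.184, -0.294], [-3.93, 1.9, 5.59, 0.023, 0.275, -0.441], [-5.24, 2.53, 7.45, 0.031, 0.367, -0.588], [-6.55, 3.16, 9.31, 0.039, 0.459, -0.735], [-7.86, 3.8, 11.17, 0.046, 0.551, -0.882], [-9.17, 4.43, 13.04, 0.054, 0.642, -1.029], [-10.48, 5.06, 14.9, 0.062, 0.734, -1.176]]
```

>>> servo_tool:
  steps:
    - [-1.3,0.6,1.9,0.008,0.092,-0.147,0]
    - [-2.6,1.3,3.7,0.015,0.184,-0.294,0]
    - [-3.9,1.9,5.6,0.023,0.275,-0.441,0]
    - [-5.2,2.5,7.5,0.031,0.367,-0.588,0]
    - [-6.6,3.2,9.3,0.039,0.459,-0.735,0]
    - [-7.9,3.8,11.2,0.046,0.551,-0.882,0]
    - [-9.2,4.4,13.0,0.054,0.642,-1.029,0]
    - [-10.5,5.1,14.9,0.062,0.734,-1.176,0]

```text
t: 10.35
position: [545.6, -92.4, 302.4]
ee_rot: [-0.112, 0.63, 0.705, 0.305]
wrist_force: [0.9, 0.6, -1.8]
opening: 0.217
```

>>> servo_tool:
  steps:
    - [0,0,0,0,0,0,0]
    - [0,0,0,0,0,0,0]

```text
t: 10.6
position: [546.0, -91.7, 302.4]
ee_rot: [-0.113, 0.633, 0.703, 0.303]
wrist_force: [0.3, -0.3, -0.3]
opening: 0.213
```

Run:
```python
from pr import *
st();rows(*pose(40,-60,rod=bp(-60,17.5)),1);rows(*pose(40,-60,rod=bp(-15,17.5)),1)
o,Rm=ext();snap('side','s10');snap('top','t10');print(proj('top',[o]),proj('side',[o]))
show('side','s10',290,100,400,200,7,o,Rm);show('top','t10',280,110,380,200,7,o,Rm)
```

```text
t 10.6 p [546.  -91.7 302.4] q [-0.1128  0.6331  0.7034  0.3028] F [ 0.3 -0.3 -0.3] T [-0.71  0.35 -0.03] o 0.213 j [ 0.48  0.19  0.01  1.82 -0.68  1.3   0.85]
dist 2.5601091340336204 deg 4.647899803289503
[[-0.07, -0.12, 0.22, -0.001, 0.045, -0.068]]
dist 47.15826531226752 deg 4.647899803289503
[[0.14, -0.12, 4.71, -0.001, 0.045, -0.068]]
[[339.05238962 158.54539591]] [[341.03263815 152.61286226]]
```

View pics/s10o.png

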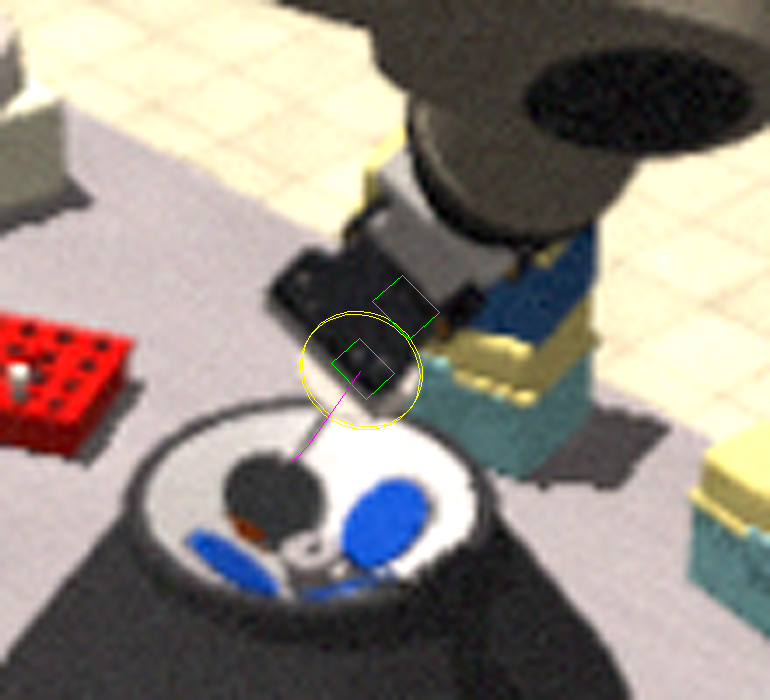

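View pics/t10o.png

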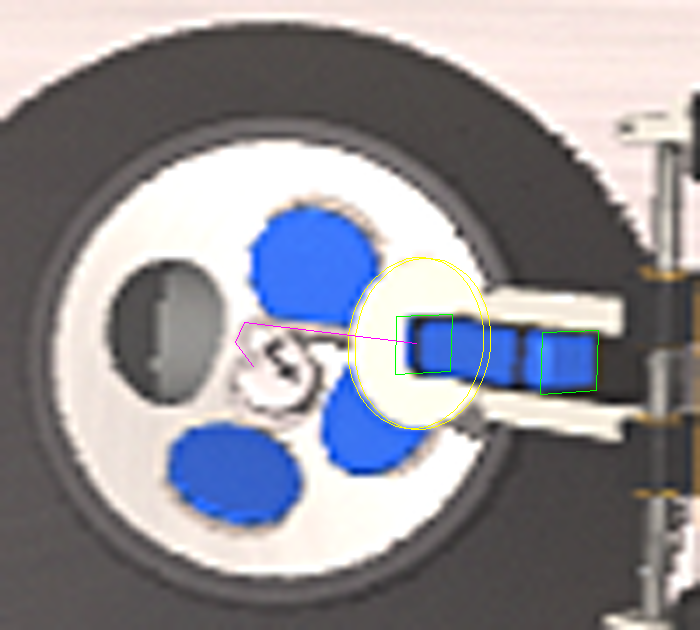

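Run:
```python
from pr import *
out=[]
t=np.linspace(0,2*np.pi,80)
for n,f,off in(('top','t10',(280,120)),('side','s10',(310,145))):
    p=cv2.imread(f'pics/{f}.png');b=cv2.convertScaleAbs(p[off[1]:off[1]+60,off[0]:off[0]+60],alpha=1.6);b=cv2.resize(b,None,fx=6.5,fy=6.5,interpolation=cv2.INTER_CUBIC)
    for k,(c,r) in enumerate(((bp(0,0),28.5),(bp(152-54,-2.5),26))):
        q=c+r*(np.outer(np.cos(t),N)+np.outer(np.sin(t),Y));cv2.polylines(b,[((proj(n,q)-off+.5)*6.5).astype(np.int32)],True,(0,255,0) if k==0 else (255,0,255),1)
    q=np.c_[C0[0]+94*np.cos(t),C0[1]+94*np.sin(t),0*t+187];cv2.polylines(b,[((proj(n,q)-off+.5)*6.5).astype(np.int32)],True,(0,255,255),1)
    out.append(b)
cv2.imwrite('pics/m10.png',np.hstack(out))
```

```text
(no output)
```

View pics/m10.png

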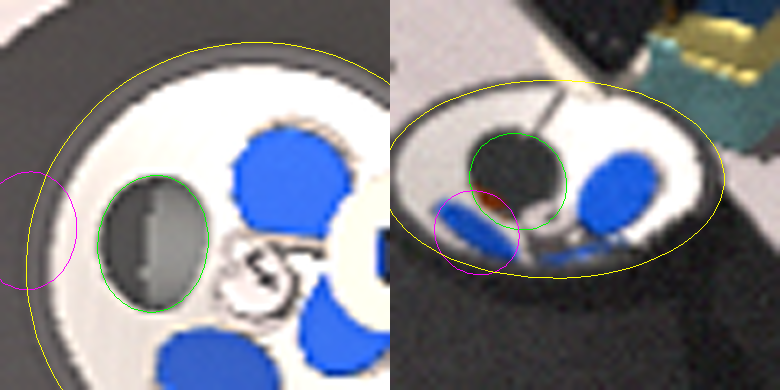

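>>> servo_tool:
  steps:
    - [0,-0.1,2,0,0.045,-0.068,0]
    - [0.14,-0.12,4.2,0,0.045,-0.068,0]
    - [0.14,-0.12,4.7,0,0.045,-0.068,0]
    - [0.14,-0.12,4.7,0,0.045,-0.068,0]

```text
t: 11.2
position: [554.7, -63.6, 266.0]
ee_rot: [-0.118, 0.601, 0.723, 0.321]
wrist_force: [0.3, 0.5, -2.3]
opening: 0.212
```

Run:
```python
from pr import *
st();rows(*pose(40,-60,rod=bp(-15,17.5)),1);rows(*pose(40,-60,rod=bp(94,17.5)),6)
o,Rm=ext();snap('side','s11');snap('top','t11')
show('side','s11',290,110,390,200,7,o,Rm);show('top','t11',280,110,380,200,7,o,Rm)
```

```text
t 11.2 p [554.7 -63.6 266. ] q [-0.118   0.6008  0.7226  0.3208] F [ 0.3  0.5 -2.3] T [-0.82  0.25  0.03] o 0.212 j [ 0.48  0.24 -0.02  1.86 -0.74  1.24  0.96]
dist 0.7148773095897655 deg 0.20531097059490397
[[-0.05, 0.03, 0.03, -0.002, -0.0, 0.003]]
dist 109.33034388713284 deg 0.20531097059490397
[[-0.01, 0.01, 1.82, -0.0, -0.0, 0.001], [-0.02, 0.02, 3.64, -0.001, -0.0, 0.001], [-0.03, 0.02, 5.47, -0.001, -0.0, 0.002], [-0.04, 0.03, 7.29, -0.001, -0.0, 0.002], [-0.05, 0.04, 9.11, -0.001, -0.0, 0.003], [-0.06, 0.05, 10.93, -0.002, -0.0, 0.003]]
```

View pics/s11o.png

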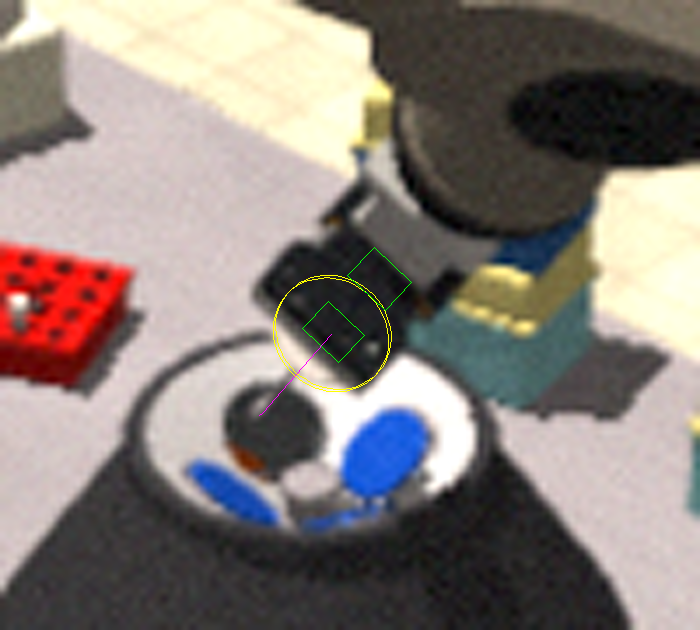

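View pics/t11o.png

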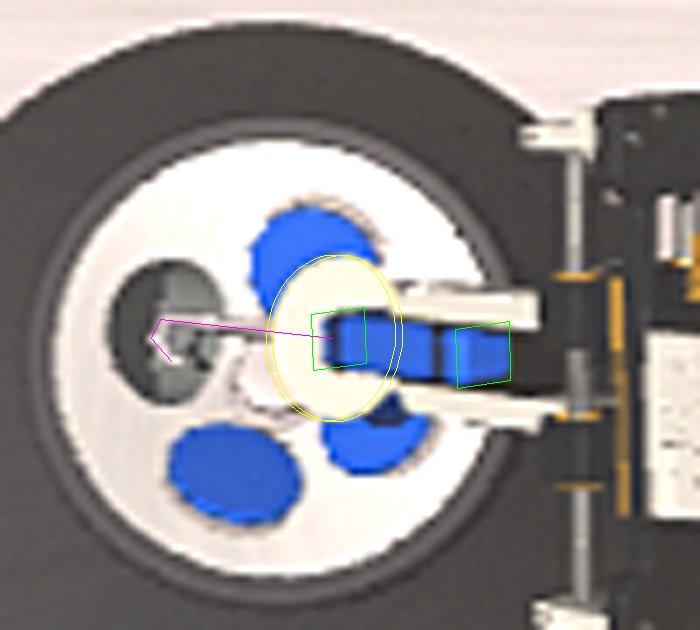

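Run:
```python
from pr import *
p=cv2.imread('pics/t11.png');b=cv2.convertScaleAbs(p[135:185,285:345],alpha=1.9);b=cv2.resize(b,None,fx=13,fy=13,interpolation=cv2.INTER_CUBIC);cv2.imwrite('pics/t11e.png',b)
o,Rm=ext();
for P in ([0,0,-105],[8,0,-111],[16,0,-99],[29.5,0,0],[-29.5,0,0],[0,29.5,0],[0,-29.5,0]): print(P,((proj('top',np.array(P)@Rm.T+o)-[285,135]+.5)*13).round())
```

```text
[0, 0, -105] [[236. 267.]]
[8, 0, -111] [[221. 303.]]
[16, 0, -99] [[257. 346.]]
[29.5, 0, 0] [[561. 455.]]
[-29.5, 0, 0] [[549. 149.]]
[0, 29.5, 0] [[673. 286.]]
[0, -29.5, 0] [[433. 319.]]
```

View pics/t11e.png

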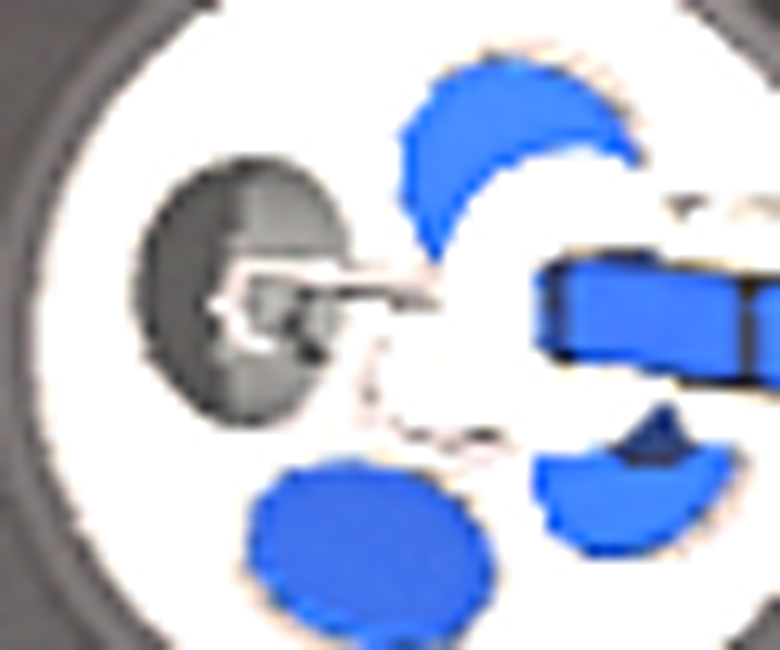

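>>> servo_tool:
  steps:
    - [0,0,1.8,0,0,0,0]
    - [-0.02,0.02,3.6,0,0,0.001,0]
    - [-0.03,0.02,5.4,0,0,0.002,0]
    - [-0.04,0.03,7.2,0,0,0.002,0]
    - [-0.05,0.04,8.6,0,0,0.003,0]
    - [-0.06,0.05,9.8,0,0,0.003,0]
    - [-0.06,0.05,10.6,0,0,0.003,0]
    - [-0.06,0.05,10.9,0,0,0.003,0]

```text
t: 12.3
position: [578.5, 1.9, 181.1]
ee_rot: [-0.119, 0.602, 0.721, 0.321]
wrist_force: [0.7, -0.4, -1.6]
opening: 0.212
```

>>> servo_tool:
  steps:
    - [0,0,0,0,0,0,0]

```text
t: 12.42
position: [578.5, 1.5, 181.5]
ee_rot: [-0.119, 0.602, 0.721, 0.321]
wrist_force: [0.6, -0.6, -0.4]
opening: 0.212
```

Run:
```python
from pr import *
st();rows(*pose(40,-60,rod=bp(94,17.5)),1);rows(*pose(40,0,rod=bp(94,17.5)),7)
```

```text
t 12.43 p [578.5   1.5 181.5] q [-0.1186  0.6022  0.7214  0.3207] F [ 0.6 -0.6 -0.4] T [-0.78  0.31 -0.  ] o 0.212 j [ 0.4   0.32 -0.08  1.97 -0.82  1.03  1.01]
dist 0.8955492007344765 deg 0.10330956579714762
[[0.08, 0.05, 0.0, -0.001, -0.001, -0.001]]
dist 0.8955492007344765 deg 60.047757268777666
[[0.01, 0.01, 0.0, -0.0, -0.0, -0.15], [0.02, 0.01, 0.0, -0.0, -0.0, -0.299], [0.03, 0.02, 0.0, -0.0, -0.001, -0.449], [0.04, 0.03, 0.0, -0.001, -0.001, -0.599], [0.05, 0.03, 0.0, -0.001, -0.001, -0.749], [0.07, 0.04, 0.0, -0.001, -0.001, -0.898], [0.08, 0.05, 0.0, -0.001, -0.001, -1.048]]
```

>>> servo_tool:
  steps:
    - [0,0,0,0,0,-0.13,0]
    - [0,0,0,0,0,-0.26,0]
    - [0.03,0.02,0,0,0,-0.39,0]
    - [0.04,0.03,0,0,0,-0.52,0]
    - [0.05,0.03,0,0,0,-0.66,0]
    - [0.07,0.04,0,0,0,-0.79,0]
    - [0.08,0.05,0,0,0,-0.92,0]
    - [0.08,0.05,0,0,0,-1.048,0]

```text
t: 13.42
position: [578.9, 1.9, 182.4]
ee_rot: [0.059, 0.159, 0.926, 0.337]
wrist_force: [-0.3, -0.2, -1.5]
opening: 0.212
```

>>> servo_tool:
  steps:
    - [0,0,0,0,0,0,0]

```text
t: 13.55
position: [578.9, 1.8, 182.4]
ee_rot: [0.058, 0.161, 0.926, 0.337]
wrist_force: [0.3, 0.8, -1.4]
opening: 0.214
```

Run:
```python
from pr import *
st();rows(*pose(40,0,rod=bp(94,17.5)),1);rows(*pose(40,0,rod=bp(94,5.5)),4)
```

```text
t 13.55 p [578.9   1.8 182.4] q [0.058  0.1609 0.9258 0.337 ] F [ 0.3  0.8 -1.4] T [-0.74  0.31  0.01] o 0.214 j [ 0.53  0.32 -0.23  1.96 -0.77  1.    2.01]
dist 0.5378630030269532 deg 0.06571144182715398
[[0.03, 0.0, 0.05, -0.0, -0.001, -0.001]]
dist 11.99959040232638 deg 0.06571144182715398
[[0.01, -0.3, 0.01, -0.0, -0.0, -0.0], [0.01, -0.6, 0.02, -0.0, -0.0, -0.0], [0.02, -0.9, 0.04, -0.0, -0.001, -0.001], [0.02, -1.2, 0.05, -0.0, -0.001, -0.001]]
```

>>> servo_tool:
  steps:
    - [0.01,-0.3,0.01,0,0,0,0]
    - [0.01,-0.6,0.02,0,0,0,0]
    - [0.02,-0.9,0.03,0,0,0,0]
    - [0.02,-1.2,0.05,0,0,0,0]
    - [0.02,-1.2,0.05,0,0,0,0]

```text
t: 14.18
position: [575.4, -6.1, 173.7]
ee_rot: [0.057, 0.161, 0.926, 0.337]
wrist_force: [1.0, -0.5, -1.9]
opening: 0.21
```

Run:
```python
from pr import *
st();rows(*pose(40,0,rod=bp(94,5.5)),1);rows(*pose(40,0,rod=bp(70,5.5)),4)
```

```text
t 14.18 p [575.4  -6.1 173.7] q [0.0575 0.1607 0.9259 0.3371] F [ 1.  -0.5 -1.9] T [-0.74  0.24 -0.  ] o 0.21 j [ 0.54  0.34 -0.22  1.96 -0.77  1.    2.03]
dist 0.7506884013726209 deg 0.11667846427076962
[[-0.04, 0.02, -0.06, -0.0, -0.002, -0.001]]
dist 24.630884979721746 deg 0.11667846427076962
[[-0.01, 0.01, -0.62, -0.0, -0.0, -0.0], [-0.02, 0.01, -1.23, -0.0, -0.001, -0.0], [-0.02, 0.02, -1.85, -0.0, -0.001, -0.0], [-0.03, 0.02, -2.46, -0.0, -0.002, -0.001]]
```

>>> servo_tool:
  steps:
    - [0,0,-0.7,0,0,0,0]
    - [0,0,-1.3,0,0,0,0]
    - [0,0,-1.7,0,0,0,0]
    - [0,0,-2.0,0,0,0,0]
    - [0,0,-2.3,0,0,0,0]
    - [0,0,-2.7,0,0,0,0]
    - [0,0,-3.1,0,0,0,0]
    - [0,0,-3.5,0,0,0,0]

```text
t: 15.18
position: [568.0, -27.3, 200.9]
ee_rot: [0.058, 0.16, 0.926, 0.337]
wrist_force: [-0.2, 1.1, -2.4]
opening: 0.211
```

>>> servo_tool:
  steps:
    - [0,0,0,0,0,0,0]

```text
t: 15.3
position: [568.1, -27.4, 201.0]
ee_rot: [0.058, 0.16, 0.926, 0.337]
wrist_force: [-0.3, 2.5, -0.2]
opening: 0.212
```

Run:
```python
from pr import *
s=st();print('F along U,N,Y',[round(float(np.dot(s['wrist_force'],v)),2) for v in(U,N,Y)]);rows(*pose(40,0,rod=bp(94,5.5)),1)
snap('side','s12');p=cv2.imread('pics/s12.png');crop(cv2.convertScaleAbs(p[:,:,::-1],alpha=1.7),300,110,380,190,8,'s12c')
```

```text
t 15.3 p [568.1 -27.4 201. ] q [0.0579 0.1605 0.9259 0.337 ] F [-0.3  2.5 -0.2] T [-0.26  0.18  0.07] o 0.212 j [ 0.56  0.3  -0.2   1.93 -0.75  1.07  2.02]
F along U,N,Y [-1.58, -1.63, 1.17]
dist 34.74673393875169 deg 0.07935475635645531
[[-0.01, -0.02, 3.47, -0.0, -0.001, 0.0]]
```

View pics/s12c.png

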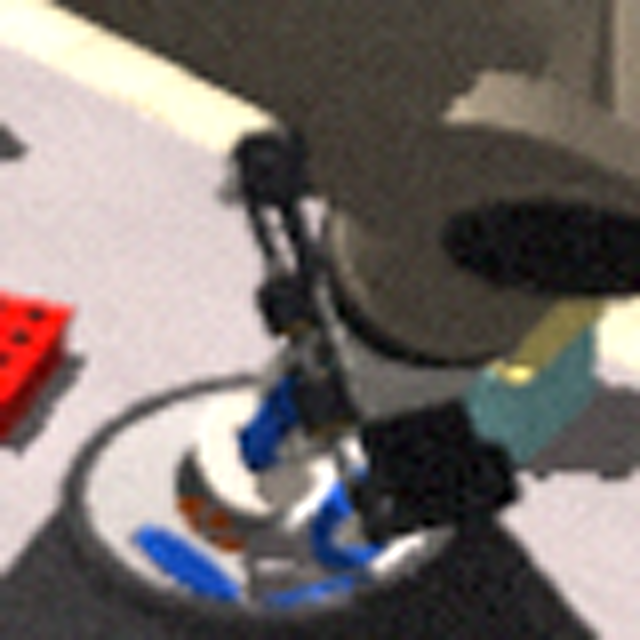

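>>> servo_tool:
  steps:
    - [0,0,-0.8,0,0,0,0]
    - [0,0,-1.8,0,0,0,0]
    - [0,0,-2.9,0,0,0,0]
    - [0,0,-4.0,0,0,0,0]
    - [0,0,-5.1,0,0,0,0]
    - [0,0,-6.2,0,0,0,0]
    - [0,0,-7.2,0,0,0,0]
    - [0,0,-7.8,0,0,0,0]

```text
t: 16.35
position: [551.3, -74.9, 261.0]
ee_rot: [0.058, 0.16, 0.926, 0.337]
wrist_force: [0.9, 1.7, -2.2]
opening: 0.214
```

Run:
```python
from pr import *
s=st();print('F along U,N,Y',[round(float(np.dot(s['wrist_force'],v)),2) for v in(U,N,Y)]);rows(*pose(40,0,rod=bp(94,5.5)),1)
for n in('side','top'):
    snap(n,n[0]+'13');p=cv2.imread(f'pics/{n[0]}13.png');crop(cv2.convertScaleAbs(p[:,:,::-1],alpha=1.7),*((300,110,380,190) if n=='side' else (280,110,370,200)),8,n[0]+'13c')
```

```text
t 16.35 p [551.3 -74.9 261. ] q [0.0579 0.1605 0.9259 0.337 ] F [ 0.9  1.7 -2.2] T [-0.56  0.32  0.01] o 0.214 j [ 0.62  0.25 -0.16  1.85 -0.7   1.23  2.  ]
F along U,N,Y [-2.89, -0.07, -0.26]
dist 113.11841419690383 deg 0.08128772526590247
[[-0.01, -0.01, 11.31, -0.0, -0.001, 0.0]]
```

View pics/s13c.png

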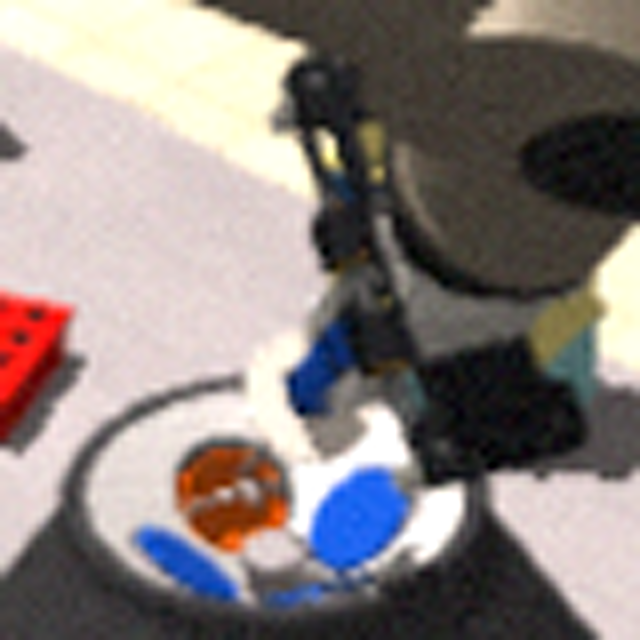

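View pics/t13c.png

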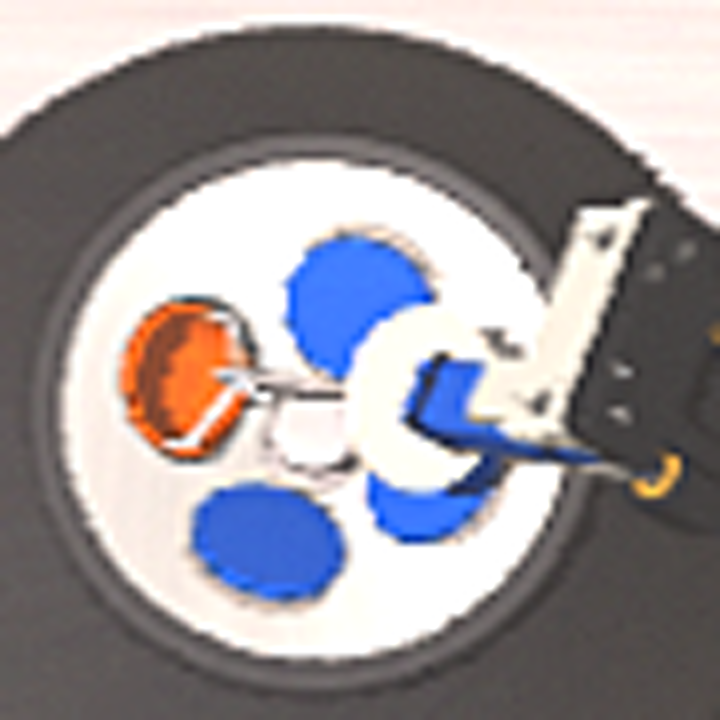

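```bash
cat > seq.py <<'E'
from pr import *
def seq(poses):
    s=bot.state();p=np.array(s['position']);q=rot(s['ee_rot'])
    o=[[round(float(x),2) for x in q.inv().apply(np.array(P)-p)/10]+[round(float(x),3) for x in (q.inv()*Q).as_rotvec()]+[0] for P,Q in poses]
    print(o)
def hookpt():
    o,Rm=ext();return o+Rm@np.array([8,0,-108.5])
E
python3 - <<'E'
from seq import *
H=hookpt();v=H-MOUTH;print('hook depth',-v@U,'w',-v@N,'y',v@Y)
seq([pose(40-30*k/7,0,hook=H) for k in range(1,8)])
from sim import *
j=np.array(bot.state()['joints'])
for k in(10,20,30): j,e,f=go(j,*pose(40-k,0,hook=H),n=10,lam=.05);print(j.round(2),round(e,1))
E
```

```text
hook depth -19.03478096208438 w -2.361706147306195 y -0.08116206262787075
[[0.01, 0.87, 0.09, 0.075, -0.001, 0.0, 0], [0.01, 1.74, 0.25, 0.149, -0.001, 0.0, 0], [0.01, 2.59, 0.47, 0.224, -0.001, 0.0, 0], [0.01, 3.42, 0.76, 0.299, -0.001, 0.0, 0], [0.01, 4.23, 1.1, 0.374, -0.001, 0.0, 0], [0.01, 5.0, 1.51, 0.449, -0.001, 0.0, 0], [0.01, 5.75, 1.97, 0.523, -0.001, 0.0, 0]]
[ 0.5   0.18 -0.18  1.83 -0.54  1.18  1.78] 0.0
[ 0.39  0.15 -0.21  1.79 -0.34  1.17  1.53] 0.0
[ 0.26  0.15 -0.25  1.74 -0.14  1.2   1.29] 0.0
```

>>> servo_tool:
  steps:
    - [0.01,0.87,0.09,0.075,0,0,0]
    - [0.01,1.74,0.25,0.149,0,0,0]
    - [0.01,2.59,0.47,0.224,0,0,0]
    - [0.01,3.42,0.76,0.299,0,0,0]
    - [0.01,4.23,1.1,0.374,0,0,0]
    - [0.01,5.0,1.51,0.449,0,0,0]
    - [0.01,5.75,1.97,0.523,0,0,0]
    - [0.01,5.75,1.97,0.523,0,0,0]

```text
t: 17.45
position: [570.7, -18.1, 282.6]
ee_rot: [0.014, 0.168, 0.982, 0.086]
wrist_force: [0.1, -0.6, -0.5]
opening: 0.213
```

Run:
```python
from seq import *
st();H=hookpt();v=H-MOUTH;print('hook depth',-v@U,'w',-v@N,'y',v@Y)
snap('side','s14');p=cv2.imread(f'pics/s14.png');crop(cv2.convertScaleAbs(p[:,:,::-1],alpha=1.7),300,110,380,190,8,'s14c')
# path: along U 20, then bending to vertical
pts=[];d=H.copy()
for dirang,step in((40,10),(35,10),(30,10),(25,10),(20,10),(15,10),(10,10),(5,10)):
    a=np.radians(dirang);d=d+step*(-np.sin(a)*E+np.cos(a)*Z);pts.append(d.copy())
seq([pose(10-1*k,0,hook=P) for k,P in enumerate(pts)])
```

```text
t 17.45 p [570.7 -18.1 282.6] q [0.0142 0.1677 0.982  0.0863] F [ 0.1 -0.6 -0.5] T [-0.03 -0.05  0.03] o 0.213 j [ 0.25  0.16 -0.24  1.73 -0.14  1.2   1.29]
hook depth -16.693993114175655 w -0.045243986465977395 y 0.9933034067744165
[[0.04, -0.33, -0.87, 0.001, -0.002, 0.003, 0], [0.04, -0.55, -1.76, 0.019, -0.002, 0.003, 0], [0.04, -0.69, -2.68, 0.036, -0.002, 0.003, 0], [0.05, -0.74, -3.63, 0.053, -0.002, 0.003, 0], [0.05, -0.71, -4.58, 0.071, -0.002, 0.003, 0], [0.05, -0.6, -5.55, 0.088, -0.002, 0.003, 0], [0.05, -0.39, -6.52, 0.106, -0.002, 0.003, 0], [0.05, -0.1, -7.48, 0.123, -0.002, 0.003, 0]]
```

View pics/s14c.png

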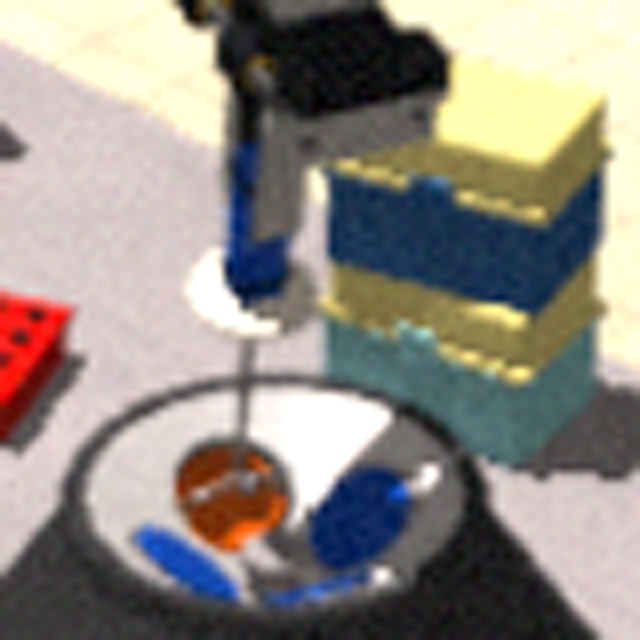

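>>> servo_tool:
  steps:
    - [0.04,-0.33,-0.87,0,0,0,0]
    - [0.04,-0.55,-1.76,0.019,0,0,0]
    - [0.04,-0.69,-2.68,0.036,0,0,0]
    - [0.05,-0.74,-3.63,0.053,0,0,0]
    - [0.05,-0.74,-3.63,0.053,0,0,0]

```text
t: 18.12
position: [565.8, -33.3, 317.8]
ee_rot: [0.01, 0.17, 0.984, 0.06]
wrist_force: [0.7, 0.8, -1.3]
opening: 0.209
```

```bash
cat > look.py <<'E'
from seq import *
n=sys.argv[1]
s=st();H=hookpt();v=H-MOUTH;print('hook',H.round(1),'depth',round(-v@U,1),'w',round(-v@N,1),'y',round(v@Y,1))
for c in('side','top'):
    p,_=snap(c,c[0]+n);h=proj(c,[H])[0].astype(int)
    u0=min(max(h[0]-40,0),560);v0=min(max(h[1]-45,0),320);crop(cv2.convertScaleAbs(p,alpha=1.7),u0,v0,u0+80,v0+80,5,c[0]+n+'c')
a=cv2.imread(f'pics/s{n}c.png');b=cv2.imread(f'pics/t{n}c.png');cv2.imwrite(f'pics/b{n}.png',np.hstack([a,b]))
E
python3 look.py 15
```

```text
t 18.12 p [565.8 -33.3 317.8] q [0.0104 0.1699 0.9836 0.0601] F [ 0.7  0.8 -1.3] T [ 0.09 -0.06 -0.04] o 0.209 j [ 0.23  0.14 -0.23  1.67 -0.09  1.29  1.25]
hook [567.9 -27.3 200.5] depth -57.6 w 5.3 y 0.3
```

View pics/b15.png

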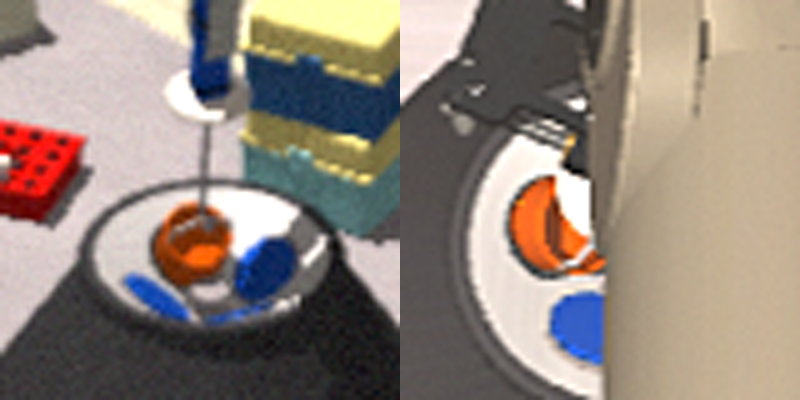

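Run:
```python
from seq import *
H=hookpt();pts=[];d=H.copy()
for de,dz in((5,6),(6,8),(6,9),(5,10),(3,12),(0,14),(0,18),(0,18)):
    d=d+de*E+dz*Z;pts.append(d.copy())
seq([pose(max(0,6-1*k),0,hook=P) for k,P in enumerate(pts)])
```

```text
[[0.01, 0.77, -0.52, 0.017, -0.001, 0.001, 0], [0.01, 1.67, -1.22, 0.035, -0.001, 0.001, 0], [0.01, 2.58, -2.02, 0.052, -0.001, 0.001, 0], [0.01, 3.4, -2.92, 0.07, -0.001, 0.001, 0], [0.02, 4.05, -4.05, 0.087, -0.001, 0.001, 0], [0.02, 4.42, -5.4, 0.105, -0.001, 0.001, 0], [0.02, 4.84, -7.15, 0.122, -0.001, 0.001, 0], [0.02, 5.06, -8.94, 0.122, -0.001, 0.001, 0]]
```

>>> servo_tool:
  steps:
    - [0.01,0.77,-0.52,0.017,0,0,0]
    - [0.01,1.67,-1.22,0.035,0,0,0]
    - [0.01,2.58,-2.02,0.052,0,0,0]
    - [0.01,3.4,-2.92,0.07,0,0,0]
    - [0.02,4.05,-4.05,0.087,0,0,0]
    - [0.02,4.05,-4.05,0.087,0,0,0]

```text
t: 18.98
position: [577.6, 0.7, 363.0]
ee_rot: [0.003, 0.17, 0.985, 0.017]
wrist_force: [0.0, 0.7, -2.9]
opening: 0.212
```

```bash
python3 look.py 16
```

```text
t 18.98 p [577.6   0.7 363. ] q [0.003  0.1697 0.9853 0.0175] F [ 0.   0.7 -2.9] T [-0.02  0.07 -0.01] o 0.212 j [ 0.14  0.16 -0.27  1.55  0.01  1.42  1.1 ]
hook [576.3  -2.9 245.6] depth -75.5 w 54.0 y 0.6
```

View pics/b16.png

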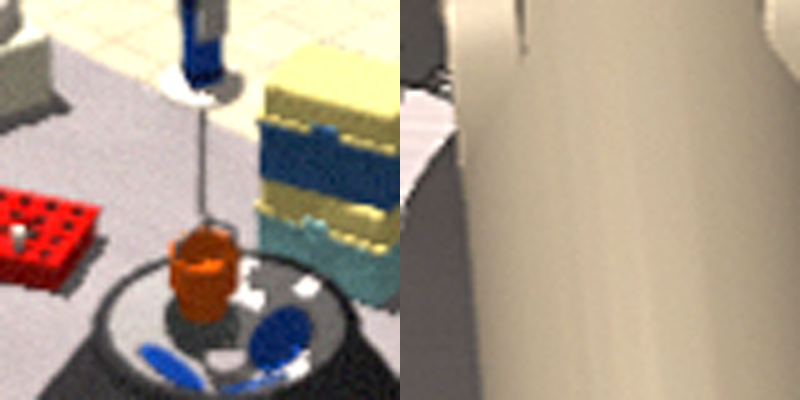

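Run:
```python
from seq import *
H=hookpt();print(H)
P1=H+[0,0,80];T=np.array([471.2,-306.2,P1[2]])
seq([pose(0,0,hook=H+[0,0,z]) for z in(10,28,48,68,80)]) 
from sim import *
j=np.array(bot.state()['joints'])
for h in(P1,T,[471.2,-306.2,150]): j,e,f=go(j,*pose(0,0,hook=h),n=20,lam=.05);print(j.round(2),round(e,1))
```

```text
[575.46871422  -4.17014857 244.34365434]
[[0.02, 0.44, -0.96, 0.035, -0.002, 0.001, 0], [0.02, 0.51, -2.76, 0.035, -0.002, 0.001, 0], [0.02, 0.58, -4.76, 0.035, -0.002, 0.001, 0], [0.03, 0.65, -6.76, 0.035, -0.002, 0.001, 0], [0.03, 0.69, -7.96, 0.035, -0.002, 0.001, 0]]
[ 0.11  0.15 -0.27  1.4   0.04  1.59  1.08] 0.0
[ 0.47  0.11 -0.03  1.45  0.    1.58  1.68] 0.0
[ 0.48  0.16 -0.03  1.75  0.01  1.23  1.67] 0.0
```

>>> servo_tool:
  steps:
    - [0.02,0.44,-1.0,0.035,0,0,0]
    - [0.02,0.51,-2.8,0.035,0,0,0]
    - [0.02,0.58,-4.8,0.035,0,0,0]
    - [0.03,0.65,-6.8,0.035,0,0,0]
    - [0.03,0.69,-8,0.035,0,0,0]
    - [0.03,0.69,-8,0.035,0,0,0]

```text
t: 19.82
position: [578.4, 3.3, 442.9]
ee_rot: [-0.0, 0.171, 0.985, 0.0]
wrist_force: [0.1, -0.0, -3.3]
opening: 0.212
```

Run:
```python
from seq import *
st();H=hookpt();print(H)
D=np.array([471.2,-306.2,H[2]])-H;print(np.linalg.norm(D))
f=np.cumsum([1,2,3,4,4,4,4,4,4,4,4,3,2,1.5,1,.5]);f/=f[-1]
seq([pose(0,0,hook=H+D*x) for x in f])
```

```text
t 19.82 p [578.4   3.3 442.9] q [-1.000e-04  1.707e-01  9.853e-01  4.000e-04] F [ 0.1 -0.  -3.3] T [-0.05 -0.02 -0.03] o 0.212 j [ 0.11  0.16 -0.27  1.39  0.04  1.6   1.07]
[575.72134828  -4.14489523 325.6766426 ]
319.62790642366105
[[-0.0, -0.69, 0.0, 0.001, -0.0, 0.001, 0], [-0.02, -2.07, -0.0, 0.001, -0.0, 0.001, 0], [-0.04, -4.16, -0.0, 0.001, -0.0, 0.001, 0], [-0.07, -6.94, -0.0, 0.001, -0.0, 0.001, 0], [-0.09, -9.72, -0.01, 0.001, -0.0, 0.001, 0], [-0.12, -12.5, -0.01, 0.001, -0.0, 0.001, 0], [-0.15, -15.28, -0.01, 0.001, -0.0, 0.001, 0], [-0.18, -18.06, -0.01, 0.001, -0.0, 0.001, 0], [-0.2, -20.83, -0.02, 0.001, -0.0, 0.001, 0], [-0.23, -23.61, -0.02, 0.001, -0.0, 0.001, 0], [-0.26, -26.39, -0.02, 0.001, -0.0, 0.001, 0], [-0.28, -28.48, -0.02, 0.001, -0.0, 0.001, 0], [-0.29, -29.87, -0.02, 0.001, -0.0, 0.001, 0], [-0.3, -30.91, -0.02, 0.001, -0.0, 0.001, 0], [-0.31, -31.6, -0.02, 0.001, -0.0, 0.001, 0], [-0.31, -31.95, -0.03, 0.001, -0.0, 0.001, 0]]
```

>>> servo_tool:
  steps:
    - [0,-0.5,0,0,0,0,0]
    - [0,-1.6,0,0,0,0,0]
    - [-0.03,-3.3,0,0,0,0,0]
    - [-0.05,-5.5,0,0,0,0,0]
    - [-0.08,-8,0,0,0,0,0]
    - [-0.1,-10.5,0,0,0,0,0]
    - [-0.13,-13,0,0,0,0,0]
    - [-0.15,-15.5,0,0,0,0,0]

```text
t: 20.82
position: [526.5, -144.8, 442.1]
ee_rot: [-0.001, 0.171, 0.985, 0.0]
wrist_force: [-0.2, 0.1, -2.4]
opening: 0.209
```

>>> servo_tool:
  steps:
    - [-0.03,-2.5,0,0,0,0,0]
    - [-0.05,-5,0,0,0,0,0]
    - [-0.08,-7.5,0,0,0,0,0]
    - [-0.1,-9.8,0,0,0,0,0]
    - [-0.12,-11.9,0,0,0,0,0]
    - [-0.14,-13.7,0,0,0,0,0]
    - [-0.15,-15,0,0,0,0,0]
    - [-0.16,-15.9,0,0,0,0,0]

```text
t: 21.82
position: [475.3, -293.9, 442.1]
ee_rot: [-0.001, 0.171, 0.985, 0.0]
wrist_force: [0.0, -0.8, -1.7]
opening: 0.212
```

>>> servo_tool:
  steps:
    - [0,-0.4,0,0,0,0,0]
    - [0,-0.5,0,0,0,0,0]
    - [0,-0.5,0,0,0,0,0]

```text
t: 22.2
position: [474.2, -297.5, 442.1]
ee_rot: [-0.001, 0.17, 0.985, 0.0]
wrist_force: [0.1, -0.1, -1.7]
opening: 0.21
```

```bash
python3 look.py 17
```

```text
t 22.2 p [ 474.2 -297.5  442.1] q [-7.000e-04  1.702e-01  9.854e-01  2.000e-04] F [ 0.1 -0.1 -1.7] T [ 0.02 -0.03 -0.01] o 0.21 j [ 0.47  0.12 -0.03  1.44  0.    1.59  1.67]
hook [ 471.3 -305.   324.9] depth -341.9 w -139.9 y -2.4
```

View pics/b17.png

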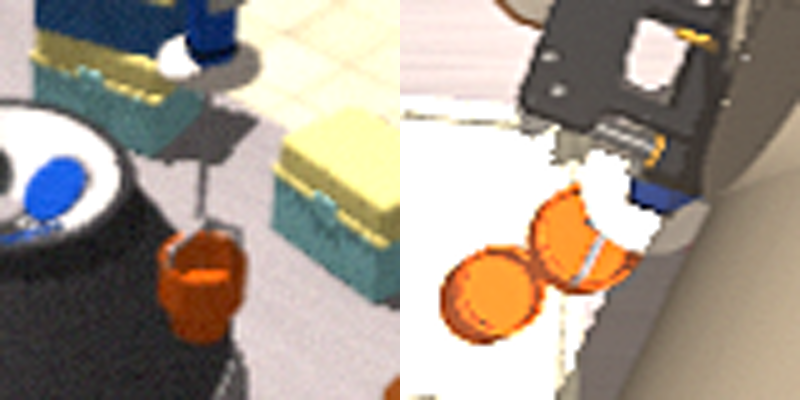

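Run:
```python
from seq import *
H=hookpt();t=np.linspace(0,2*np.pi,80);out=[]
def ring(c,r,z): return np.c_[c[0]+r*np.cos(t),c[1]+r*np.sin(t),0*t+z]
for n,f,off in(('top','top0',(385,175)),('top','t17',(385,160)),('side','side0',(345,222)),('side','s17',(355,160))):
    p=cv2.imread(f'pics/{f}.png');b=cv2.convertScaleAbs(p[off[1]:off[1]+50,off[0]:off[0]+50],alpha=1.3);b=cv2.resize(b,None,fx=8,fy=8,interpolation=cv2.INTER_CUBIC)
    L=[ring((471.2,-306.2),26,87),ring((471.2,-306.2),26,63)]
    if '17' in f: L+=[ring(H,26,H[2]+2-26)]
    for q in L: cv2.polylines(b,[((proj(n,q)-off+.5)*8).astype(np.int32)],True,(0,255,0),1)
    out.append(b)
cv2.imwrite('pics/m17.png',cv2.resize(np.vstack([np.hstack(out[:2]),np.hstack(out[2:])]),None,fx=.75,fy=.75))
```

```text
(no output)
```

View pics/m17.png

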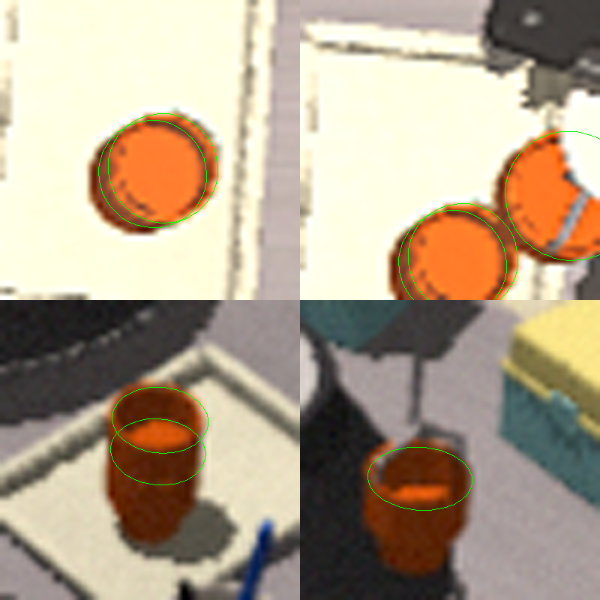

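>>> servo_tool:
  steps:
    - [0,-0.1,1,0,0,0,0]
    - [0,-0.1,3,0,0,0,0]
    - [0,-0.1,6,0,0,0,0]
    - [0,-0.1,9,0,0,0,0]
    - [0,-0.1,11.5,0,0,0,0]
    - [0,-0.1,13.5,0,0,0,0]
    - [0,-0.1,14.6,0,0,0,0]
    - [0,-0.1,15,0,0,0,0]

```text
t: 23.3
position: [473.3, -298.7, 291.6]
ee_rot: [-0.001, 0.17, 0.985, 0.0]
wrist_force: [0.7, 1.0, -2.7]
opening: 0.214
```

>>> servo_tool:
  steps:
    - [0,0,0,0,0,0,0]
    - [0,0,0,0,0,0,0]

```text
t: 23.55
position: [473.7, -299.0, 292.8]
ee_rot: [-0.0, 0.17, 0.985, -0.0]
wrist_force: [0.7, -0.1, -2.2]
opening: 0.209
```

```bash
python3 look.py 18
cat > mm.py <<'E'
from seq import *
f=sys.argv[1]
H=hookpt();t=np.linspace(0,2*np.pi,80);out=[]
def ring(c,r,z): return np.c_[c[0]+r*np.cos(t),c[1]+r*np.sin(t),0*t+z]
for n,off in(('top',(385,165)),('side',(340,200))):
    p=cv2.imread(f'pics/{n[0]}{f}.png');b=cv2.convertScaleAbs(p[off[1]:off[1]+60,off[0]:off[0]+60],alpha=1.3);b=cv2.resize(b,None,fx=8,fy=8,interpolation=cv2.INTER_CUBIC)
    for q,c in((ring((471.2,-306.2),26,87),(0,255,0)),(ring((471.2,-306.2),26,63),(0,255,0)),(ring(H,26,H[2]+2-26),(255,0,0)),(ring(H,17,H[2]+2-80),(255,0,0))): cv2.polylines(b,[((proj(n,q)-off+.5)*8).astype(np.int32)],True,c,1)
    out.append(b)
cv2.imwrite(f'pics/m{f}.png',cv2.resize(np.hstack(out),None,fx=.8,fy=.8))
E
python3 mm.py 18
```

```text
t 23.55 p [ 473.7 -299.   292.8] q [-2.000e-04  1.705e-01  9.854e-01 -0.000e+00] F [ 0.7 -0.1 -2.2] T [0.01 0.01 0.02] o 0.209 j [ 0.48  0.15 -0.04  1.7   0.01  1.29  1.67]
hook [ 471.  -306.5  175.6] depth -228.4 w -237.1 y -2.5
```

View pics/m18.png

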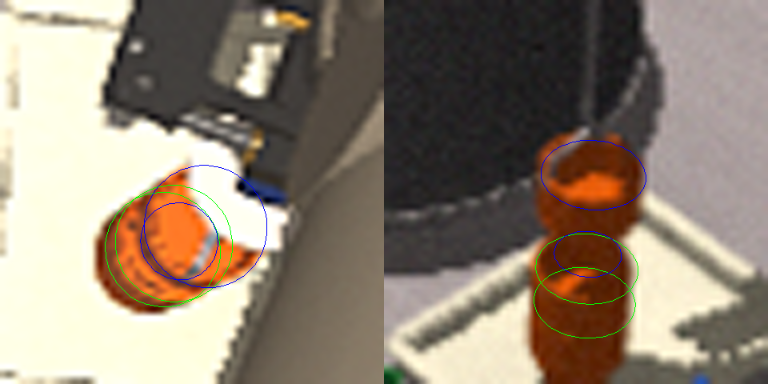

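View pics/b18.png

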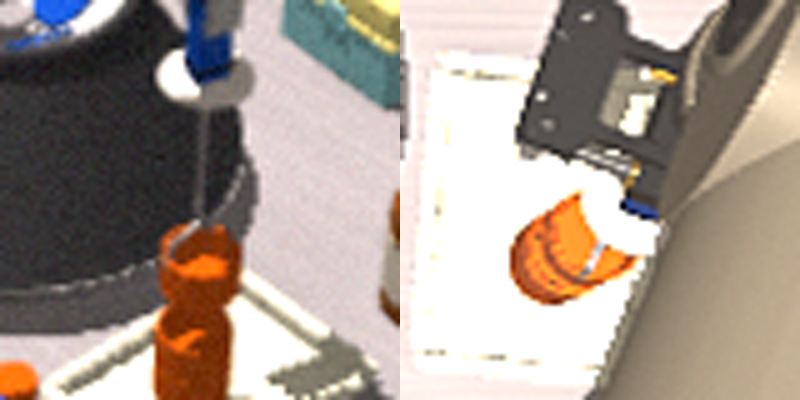

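>>> servo_tool:
  steps:
    - [0,0,0.5,0,0,0,0]
    - [0,0,1.0,0,0,0,0]
    - [0,0,1.5,0,0,0,0]
    - [0,0,2.0,0,0,0,0]
    - [0,0,2.4,0,0,0,0]
    - [0,0,2.7,0,0,0,0]
    - [0,0,2.9,0,0,0,0]
    - [0,0,2.9,0,0,0,0]

```text
t: 24.65
position: [473.3, -298.8, 263.1]
ee_rot: [-0.001, 0.17, 0.985, 0.0]
wrist_force: [0.1, -0.1, -3.1]
opening: 0.208
```

```bash
python3 look.py 19;python3 mm.py 19
```

```text
t 24.65 p [ 473.3 -298.8  263.1] q [-7.000e-04  1.705e-01  9.854e-01  1.000e-04] F [ 0.1 -0.1 -3.1] T [0.02 0.01 0.03] o 0.208 j [ 0.48  0.17 -0.04  1.75  0.01  1.23  1.67]
hook [ 470.5 -306.2  145.9] depth -205.6 w -256.1 y -2.0
```

View pics/m19.png

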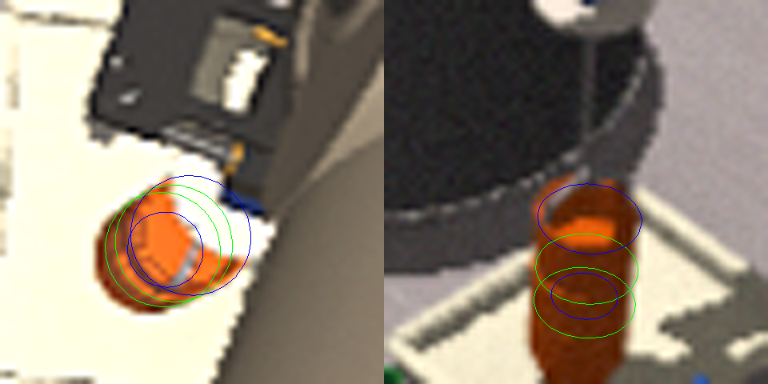

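>>> servo_tool:
  steps:
    - [0,0,0.2,0,0,0,0]
    - [0,0,0.4,0,0,0,0]
    - [0,0,0.6,0,0,0,0]
    - [0,0,0.8,0,0,0,0]
    - [0,0,0.9,0,0,0,0]

```text
t: 25.38
position: [473.4, -298.8, 254.1]
ee_rot: [-0.001, 0.17, 0.985, 0.0]
wrist_force: [0.6, -0.5, -1.2]
opening: 0.214
```

```bash
python3 look.py 20;python3 mm.py 20
```

```text
t 25.38 p [ 473.4 -298.8  254.1] q [-7.000e-04  1.705e-01  9.854e-01  1.000e-04] F [ 0.6 -0.5 -1.2] T [-0.01  0.    0.01] o 0.214 j [ 0.48  0.17 -0.04  1.76  0.01  1.21  1.67]
hook [ 470.6 -306.3  136.9] depth -198.7 w -261.9 y -2.1
```

View pics/m20.png

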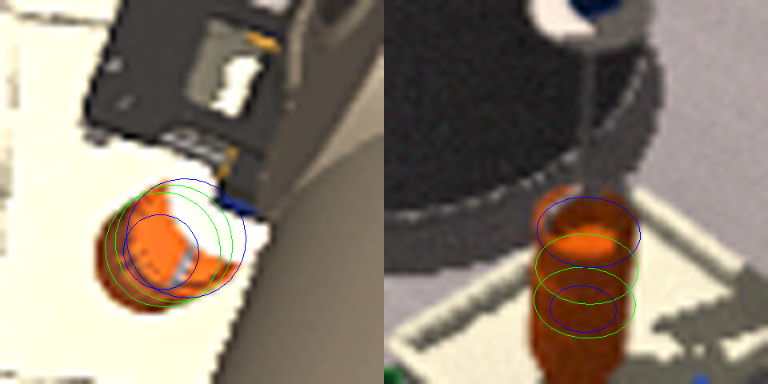

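View pics/b20.png

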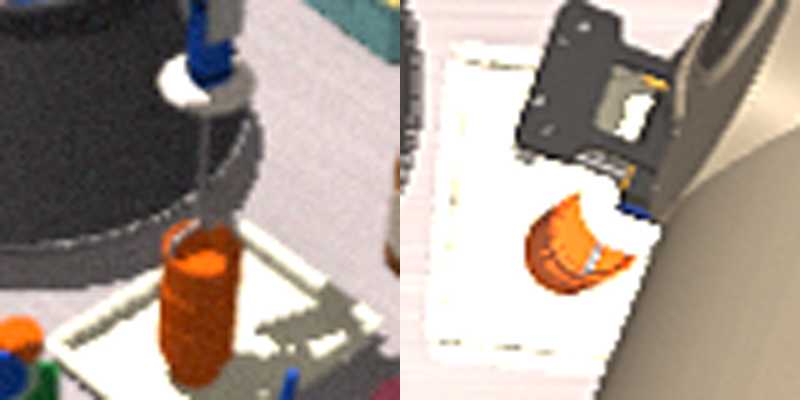

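>>> servo_tool:
  steps:
    - [0,0,0.4,0,0,0,0]
    - [0,0,0.8,0,0,0,0]
    - [0,0,1.2,0,0,0,0]
    - [0,0,1.2,0,0,0,0]
    - [0,0.4,1.2,0,0,0,0]
    - [0,0.8,1.2,0,0,0,0]
    - [0,1.2,1.2,0,0,0,0]
    - [0,1.7,1.2,0,0,0,0]

```text
t: 26.48
position: [479.2, -282.4, 242.2]
ee_rot: [-0.001, 0.17, 0.985, 0.0]
wrist_force: [-0.1, 0.7, -1.0]
opening: 0.208
```

>>> servo_tool:
  steps:
    - [0,0,0,0,0,0,0]

```text
t: 26.6
position: [479.3, -282.2, 242.2]
ee_rot: [-0.001, 0.17, 0.985, 0.0]
wrist_force: [0.2, -0.6, -1.6]
opening: 0.209
```

```bash
python3 look.py 21;python3 mm.py 21
python3 - <<'E'
from seq import *
p=cv2.imread('pics/s21.png');crop(cv2.convertScaleAbs(p[:,:,::-1],alpha=2.0),350,205,400,275,9,'s21e')
E
```

```text
t 26.6 p [ 479.3 -282.2  242.2] q [-6.000e-04  1.701e-01  9.854e-01  2.000e-04] F [ 0.2 -0.6 -1.6] T [-0.02  0.02 -0.03] o 0.209 j [ 0.46  0.18 -0.05  1.78  0.01  1.18  1.64]
hook [ 476.5 -289.7  125. ] depth -178.3 w -256.1 y -2.0
```

View pics/s21e.png

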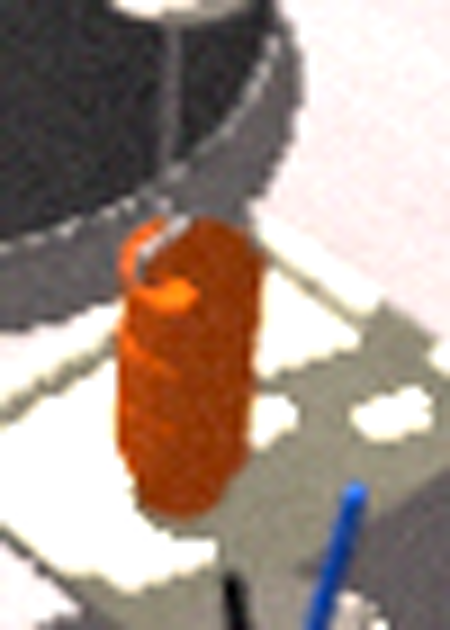

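View pics/m21.png

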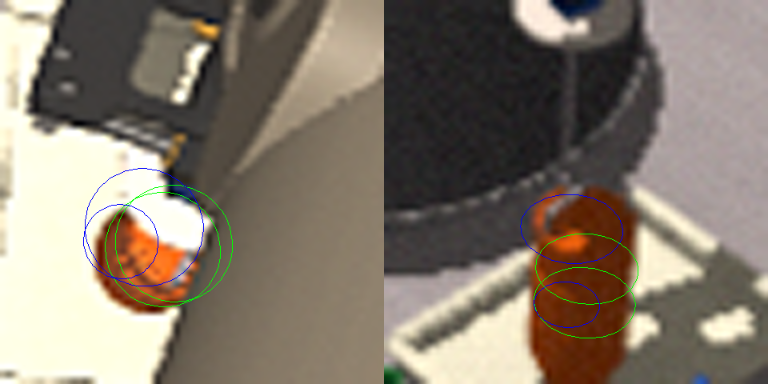

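>>> servo_tool:
  steps:
    - [0,0.2,0,0,0,0,0]
    - [0,0.2,-0.5,0,0,0,0]
    - [0,0.2,-1.0,0,0,0,0]
    - [0,0.2,-1.6,0,0,0,0]
    - [0,0.2,-2.2,0,0,0,0]

```text
t: 27.32
position: [479.8, -280.9, 264.7]
ee_rot: [-0.001, 0.17, 0.985, 0.0]
wrist_force: [-0.0, 0.2, -0.5]
opening: 0.209
```

```bash
python3 look.py 22
python3 - <<'E'
from seq import *
p=cv2.imread('pics/s22.png');crop(cv2.convertScaleAbs(p[:,:,::-1],alpha=2.0),350,205,400,275,9,'s22e')
E
```

```text
t 27.32 p [ 479.8 -280.9  264.7] q [-5.000e-04  1.705e-01  9.854e-01  1.000e-04] F [-0.   0.2 -0.5] T [ 0.02 -0.03 -0.01] o 0.209 j [ 0.46  0.16 -0.05  1.75  0.01  1.23  1.63]
hook [ 477.  -288.4  147.5] depth -194.7 w -240.5 y -2.1
```

View pics/s22e.png

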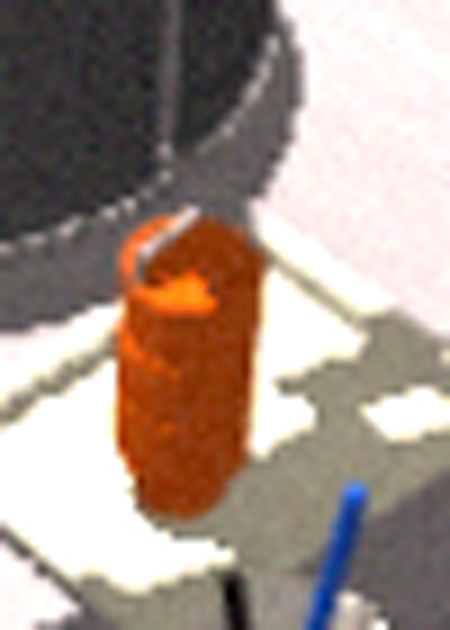

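Run:
```python
from seq import *
t=np.linspace(0,2*np.pi,80);out=[]
p,_=snap('top','t23')
for n,f,off in(('top','t23',(175,180)),('side','s22',(230,135))):
    p=cv2.imread(f'pics/{f}.png');b=cv2.convertScaleAbs(p[off[1]:off[1]+50,off[0]:off[0]+50],alpha=1.3);b=cv2.resize(b,None,fx=8,fy=8,interpolation=cv2.INTER_CUBIC)
    c=(454.2,306.2)
    for r,z in((28,122),(24,122),(36,0)):
        q=np.c_[c[0]+r*np.cos(t),c[1]+r*np.sin(t),0*t+z];cv2.polylines(b,[((proj(n,q)-off+.5)*8).astype(np.int32)],True,(0,0,255),1)
    out.append(b)
cv2.imwrite('pics/m23.png',np.hstack(out))
from sim import *
s=bot.state();j0=np.array(s['joints']);p0=np.array(s['position'])
for yaw in(0,30,70,90,120):
    j,e,f=go(j0,p0+[0,0,180],rot(s['ee_rot']),lam=.05);j,e,f=go(j,[454.2,306.2,440],yawdown(yaw),n=20,lam=.05);j2,e2,f2=go(j,[454.2,306.2,131],yawdown(yaw),n=20,lam=.05);print(yaw,j.round(2),round(e,1),j2.round(2),round(e2,1))
```

```text
0 [-0.15  0.12 -0.63  1.45  0.07  1.59 -0.77] 0.1 [-0.19  0.31 -0.61  1.92  0.21  0.98 -0.9 ] 0.0
30 [-0.15  0.12 -0.63  1.45  0.07  1.59 -0.25] 0.1 [-0.19  0.31 -0.62  1.92  0.21  0.98 -0.37] 0.0
70 [-0.15  0.12 -0.63  1.45  0.07  1.59  0.45] 0.1 [-0.19  0.31 -0.62  1.92  0.21  0.98  0.32] 0.0
90 [-0.15  0.12 -0.63  1.45  0.07  1.59  0.8 ] 0.1 [-0.19  0.31 -0.62  1.92  0.21  0.98  0.67] 0.0
120 [-0.15  0.12 -0.63  1.45  0.07  1.59  1.32] 0.0 [-0.19  0.31 -0.62  1.92  0.21  0.98  1.2 ] 0.0
```

View pics/m23.png

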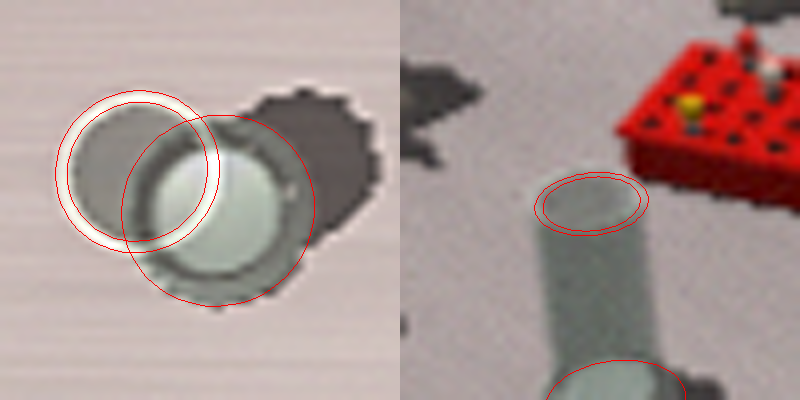

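Run:
```python
from seq import *
s=bot.state();rows([457.2,306.2,440],yawdown(0),13)
```

```text
dist 613.2616404901747 deg 70.36876528871575
[[1.68, 4.2, -1.35, -0.0, -0.0, 0.094], [3.37, 8.39, -2.7, -0.0, -0.0, 0.189], [5.05, 12.59, -4.05, -0.0, -0.0, 0.283], [6.73, 16.78, -5.4, -0.0, -0.0, 0.378], [8.42, 20.98, -6.74, -0.0, -0.0, 0.472], [10.1, 25.17, -8.09, -0.0, -0.0, 0.567], [11.78, 29.37, -9.44, -0.0, -0.0, 0.661], [13.47, 33.56, -10.79, -0.0, -0.0, 0.756], [15.15, 37.76, -12.14, -0.0, -0.0, 0.85], [16.83, 41.95, -13.49, -0.0, -0.0, 0.945], [18.51, 46.15, -14.84, -0.0, -0.0, 1.039], [20.2, 50.34, -16.19, -0.0, -0.001, 1.134], [21.88, 54.54, -17.54, -0.001, -0.001, 1.228]]
```

>>> servo_tool:
  steps:
    - [0,0,-2,0,0,0,0]
    - [0,0,-5,0,0,0,0]
    - [0,0,-9,0,0,0,0]
    - [0,0,-13,0,0,0,0]
    - [0,0,-16.5,0,0,0,0]
    - [0,0,-17.5,0,0,0,0]

```text
t: 28.22
position: [480.4, -281.2, 440.9]
ee_rot: [0.001, 0.17, 0.985, -0.0]
wrist_force: [-1.0, -0.4, -1.5]
opening: 0.213
```

Run:
```python
from seq import *
s=st();rows([457.2,306.2,440],yawdown(0),13)
```

```text
t 28.23 p [ 480.4 -281.2  440.9] q [ 5.000e-04  1.705e-01  9.854e-01 -2.000e-04] F [-1.  -0.4 -1.5] T [-0.04 -0.01  0.  ] o 0.213 j [ 0.45  0.11 -0.04  1.45  0.    1.58  1.64]
dist 587.8248134154112 deg 70.36863994236263
[[1.69, 4.2, 0.0, 0.0, 0.0, 0.094], [3.37, 8.39, 0.01, 0.0, 0.0, 0.189], [5.06, 12.59, 0.01, 0.0, 0.0, 0.283], [6.75, 16.78, 0.02, 0.0, 0.0, 0.378], [8.43, 20.98, 0.02, 0.0, 0.0, 0.472], [10.12, 25.17, 0.03, 0.0, 0.0, 0.567], [11.8, 29.37, 0.03, 0.0, 0.001, 0.661], [13.49, 33.56, 0.03, 0.0, 0.001, 0.756], [15.18, 37.76, 0.04, 0.0, 0.001, 0.85], [16.86, 41.95, 0.04, 0.0, 0.001, 0.945], [18.55, 46.15, 0.05, 0.0, 0.001, 1.039], [20.24, 50.35, 0.05, 0.0, 0.001, 1.134], [21.92, 54.54, 0.05, 0.001, 0.001, 1.228]]
```

>>> servo_tool:
  steps:
    - [1.7,4.2,0,0,0,0.094,0]
    - [3.4,8.4,0,0,0,0.189,0]
    - [5.1,12.6,0,0,0,0.283,0]
    - [6.8,16.8,0,0,0,0.378,0]
    - [8.4,21,0,0,0,0.472,0]
    - [10.1,25.2,0,0,0,0.567,0]
    - [11.8,29.4,0,0,0,0.661,0]
    - [13.5,33.6,0,0,0,0.756,0]

```text
t: 29.22
position: [465.2, 82.2, 438.3]
ee_rot: [-0.001, 0.523, 0.852, -0.001]
wrist_force: [0.6, 0.7, -1.5]
opening: 0.215
```

Run:
```python
from seq import *
s=st();rows([457.2,306.2,440],yawdown(0),5)
```

```text
t 29.23 p [465.2  82.2 438.3] q [-1.100e-03  5.235e-01  8.520e-01 -5.000e-04] F [ 0.6  0.7 -1.5] T [-0.03  0.04  0.04] o 0.215 j [ 0.1  -0.03 -0.39  1.6  -0.01  1.57  0.17]
dist 224.165828301699 deg 26.87116893809254
[[4.07, 1.88, -0.03, -0.0, -0.0, 0.094], [8.14, 3.77, -0.07, -0.001, -0.0, 0.188], [12.21, 5.65, -0.1, -0.001, -0.0, 0.281], [16.27, 7.53, -0.13, -0.002, -0.001, 0.375], [20.34, 9.42, -0.17, -0.002, -0.001, 0.469]]
```

>>> servo_tool:
  steps:
    - [4.1,1.9,0,0,0,0.094,0]
    - [8.1,3.8,0,0,0,0.188,0]
    - [12.2,5.6,0,0,0,0.281,0]
    - [16.3,7.5,0,0,0,0.375,0]
    - [19.5,9,0,0,0,0.45,0]
    - [20.34,9.42,0,0,0,0.469,0]
    - [20.34,9.42,0,0,0,0.469,0]

```text
t: 30.1
position: [456.7, 305.3, 438.2]
ee_rot: [-0.001, 0.705, 0.709, -0.001]
wrist_force: [0.8, -0.0, -2.0]
opening: 0.211
```

Run:
```python
from seq import *
s=st();rows([457.2,306.2,260],yawdown(0),1)
```

```text
t 30.1 p [456.7 305.3 438.2] q [-0.001   0.7054  0.7088 -0.0011] F [ 0.8 -0.  -2. ] T [-0.03  0.06  0.01] o 0.211 j [-0.18  0.14 -0.6   1.44  0.08  1.59 -0.77]
dist 178.16186492962981 deg 0.3300634879679186
[[0.09, 0.11, 17.82, -0.003, 0.0, 0.005]]
```

>>> servo_tool:
  steps:
    - [0.05,0.05,3,-0.003,0,0.005,0]
    - [0.09,0.1,7,-0.003,0,0.005,0]
    - [0.09,0.1,11,-0.003,0,0.005,0]
    - [0.09,0.1,15,-0.003,0,0.005,0]
    - [0.09,0.1,17,-0.003,0,0.005,0]
    - [0.09,0.1,17.6,-0.003,0,0.005,0]
    - [0.09,0.1,17.6,-0.003,0,0.005,0]

```text
t: 30.98
position: [458.1, 305.4, 263.7]
ee_rot: [0.0, 0.708, 0.706, 0.001]
wrist_force: [-0.2, 0.1, -0.4]
opening: 0.213
```

Run:
```python
from seq import *
st();o,Rm=ext();snap('side','s24');snap('top','t24')
a=show('side','s24',215,90,285,190,6,o,Rm);b=show('top','t24',150,150,250,250,6,o,Rm);cv2.imwrite('pics/m24.png',np.hstack([a[:600],b[:600]]))
rows([454.2,306.2,140],yawdown(0),1)
p=cv2.imread('pics/t24.png');crop(cv2.convertScaleAbs(p[:,:,::-1],alpha=1.6),170,180,220,230,12,'t24e')
```

```text
t 30.98 p [458.1 305.4 263.7] q [5.000e-04 7.079e-01 7.063e-01 8.000e-04] F [-0.2  0.1 -0.4] T [-0.08  0.07 -0.  ] o 0.213 j [-0.18  0.2  -0.61  1.74  0.12  1.24 -0.82]
dist 124.43451686442074 deg 0.20811061427535996
[[0.02, -0.44, 12.44, 0.003, -0.001, -0.002]]
```

View pics/m24.png

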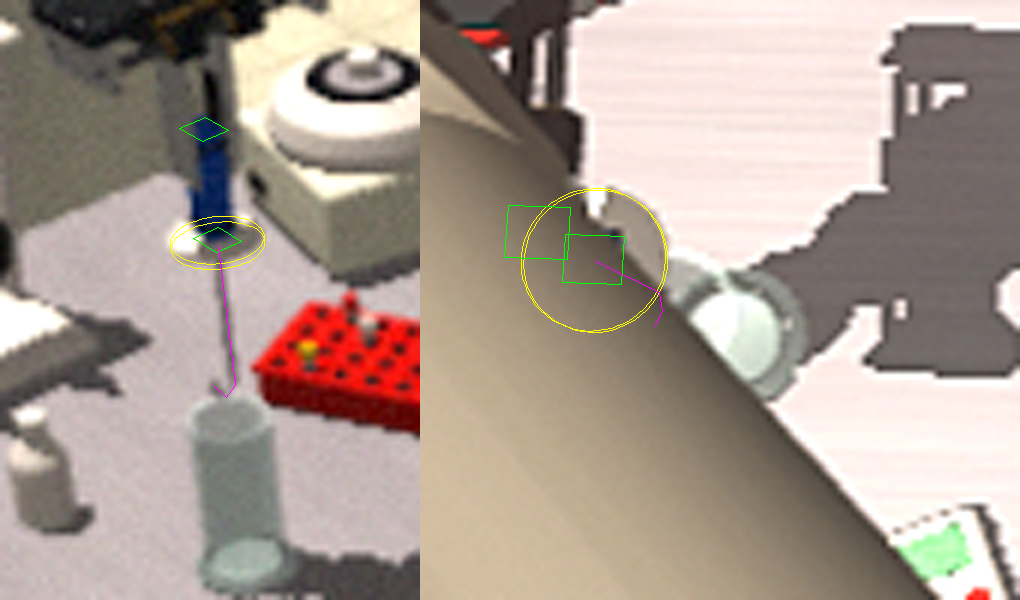

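View pics/t24e.png

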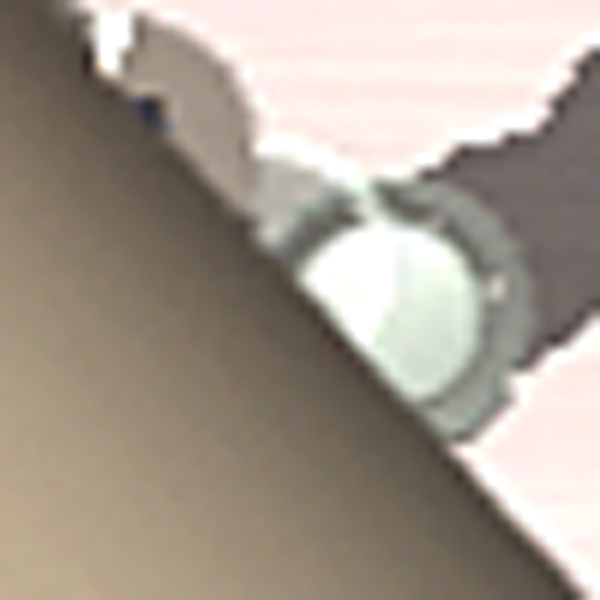

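>>> servo_tool:
  steps:
    - [0.03,-0.1,1.5,0.002,0,0,0]
    - [0.03,-0.1,3.5,0.002,0,0,0]
    - [0.03,-0.1,5.5,0.002,0,0,0]
    - [0.03,-0.1,7.5,0.002,0,0,0]
    - [0.03,-0.1,9.5,0.002,0,0,0]
    - [0.03,-0.2,11,0.002,0,0,0]
    - [0.03,-0.3,11.8,0.002,0,0,0]
    - [0.03,-0.3,11.8,0.002,0,0,0]

```text
t: 32.08
position: [454.8, 306.2, 145.1]
ee_rot: [-0.0, 0.708, 0.707, -0.0]
wrist_force: [0.5, -0.0, -0.7]
opening: 0.214
```

Run:
```python
from seq import *
st();snap('side','s25');p=cv2.imread('pics/s25.png');crop(cv2.convertScaleAbs(p[:,:,::-1],alpha=1.6),225,110,285,190,8,'s25e')
rows([454.2,306.2,130.5],yawdown(0),1)
```

```text
t 32.08 p [454.8 306.2 145.1] q [-4.000e-04  7.076e-01  7.066e-01 -2.000e-04] F [ 0.5 -0.  -0.7] T [-0.03  0.02  0.01] o 0.214 j [-0.21  0.3  -0.59  1.89  0.2   1.01 -0.89]
dist 15.20334449527537 deg 0.10330240227200303
[[-0.01, -0.09, 1.52, -0.0, -0.001, -0.002]]
```

View pics/s25e.png

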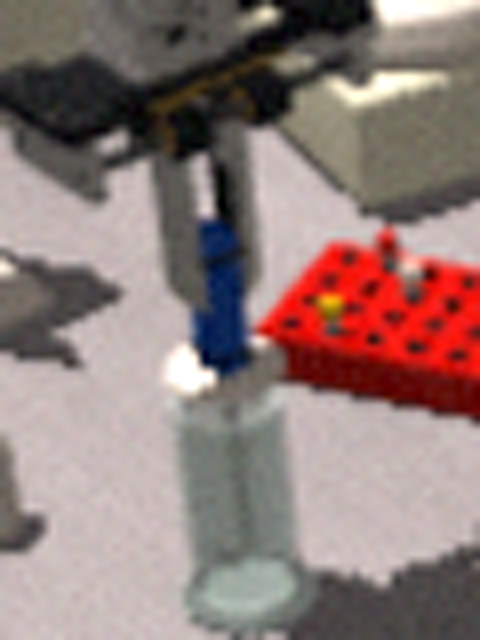

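Inside the jar. Lowering the last 15 mm until the force shows contact.

>>> servo_tool:
  steps:
    - [-0.01,-0.06,0.5,0,0,0,0]
    - [-0.01,-0.06,0.9,0,0,0,0]
    - [-0.01,-0.06,1.2,0,0,0,0]
    - [-0.01,-0.06,1.4,0,0,0,0]
    - [-0.01,-0.06,1.45,0,0,0,0]

```text
t: 32.75
position: [454.4, 306.1, 130.8]
ee_rot: [-0.0, 0.708, 0.706, 0.0]
wrist_force: [-1.3, -0.5, -0.6]
opening: 0.211
```

Run:
```python
from seq import *
st()
```

```text
t 32.75 p [454.4 306.1 130.8] q [-3.000e-04  7.077e-01  7.065e-01  0.000e+00] F [-1.3 -0.5 -0.6] T [-0.06  0.06  0.02] o 0.211 j [-0.22  0.32 -0.59  1.9   0.21  0.98 -0.9 ]
```

>>> servo_tool:
  steps:
    - [0,0,0.08,0,0,0,0]
    - [0,0,0.15,0,0,0,0]

```text
t: 33.0
position: [454.6, 306.2, 130.5]
ee_rot: [0.0, 0.708, 0.706, 0.0]
wrist_force: [-7.2, -6.8, 24.5]
opening: 0.211
```

Run:
```python
from seq import *
st();snap('side','s26');p=cv2.imread('pics/s26.png');crop(cv2.convertScaleAbs(p[:,:,::-1],alpha=1.6),225,110,285,190,8,'s26e')
```

```text
t 33.0 p [454.6 306.2 130.5] q [0.000e+00 7.078e-01 7.064e-01 2.000e-04] F [-7.2 -6.8 24.5] T [-1.5   2.06  0.04] o 0.211 j [-0.22  0.32 -0.59  1.9   0.21  0.98 -0.9 ]
```

View pics/s26e.png

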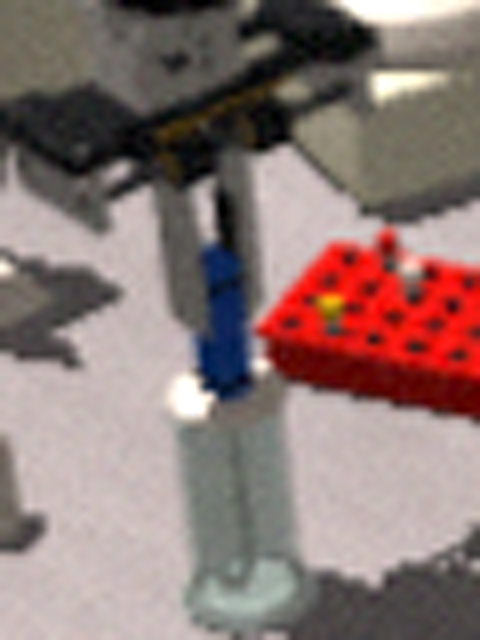

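>>> servo_tool:
  steps:
    - [0,0,-0.13,0,0,0,0]
    - [0,0,-0.13,0,0,0,0.35]
    - [0,0,-0.13,0,0,0,0.6]
    - [0,0,-0.13,0,0,0,0.9]
    - [0,0,-0.13,0,0,0,0.9]
    - [0,0,-0.13,0,0,0,0.9]

```text
t: 33.8
position: [454.5, 306.1, 130.7]
ee_rot: [-0.0, 0.708, 0.706, 0.0]
wrist_force: [-0.2, -0.9, -0.2]
opening: 0.706
```

>>> servo_tool:
  steps:
    - [0,0,-2,0,0,0,0.9]
    - [0,0,-6,0,0,0,0.9]
    - [0,0,-11,0,0,0,0.9]
    - [0,0,-17,0,0,0,0.9]
    - [0,0,-22,0,0,0,0.9]
    - [0,0,-25,0,0,0,0.9]

```text
t: 34.55
position: [454.7, 306.3, 383.5]
ee_rot: [0.0, 0.708, 0.706, 0.001]
wrist_force: [-0.5, 0.0, 0.2]
opening: 0.901
```

Run:
```python
from seq import *
st();s,_=snap('side','s27');p,_=snap('top','t27')
a=cv2.resize(cv2.convertScaleAbs(s[130:200,220:290],alpha=1.6),(490,490),interpolation=cv2.INTER_CUBIC);b=cv2.resize(cv2.convertScaleAbs(s[215:285,335:405],alpha=1.6),(490,490),interpolation=cv2.INTER_CUBIC)
c=cv2.resize(cv2.convertScaleAbs(p[180:250,375:445],alpha=1.6),(490,490),interpolation=cv2.INTER_CUBIC)
cv2.imwrite('pics/m27.png',cv2.resize(np.hstack([a,b,c])[:,:,::-1],None,fx=.54,fy=.54))
cv2.imwrite('pics/m27b.png',b[:,:,::-1])
```

```text
t 34.55 p [454.7 306.3 383.5] q [1.000e-04 7.077e-01 7.065e-01 1.300e-03] F [-0.5  0.   0.2] T [-0.07  0.05 -0.01] o 0.901 j [-0.17  0.14 -0.61  1.55  0.08  1.47 -0.78]
```

View pics/m27.png

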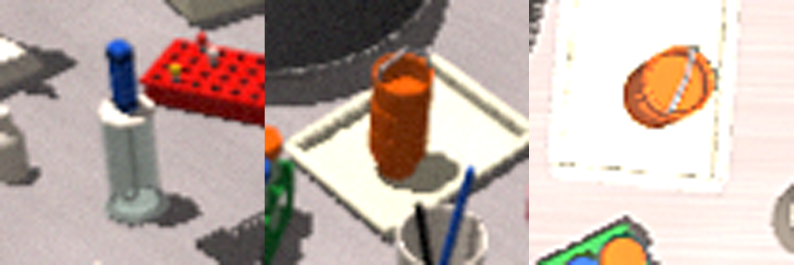

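View pics/m27b.png

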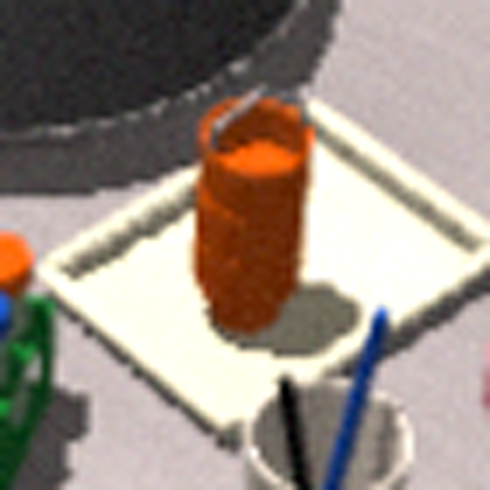

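View pics/t27.png

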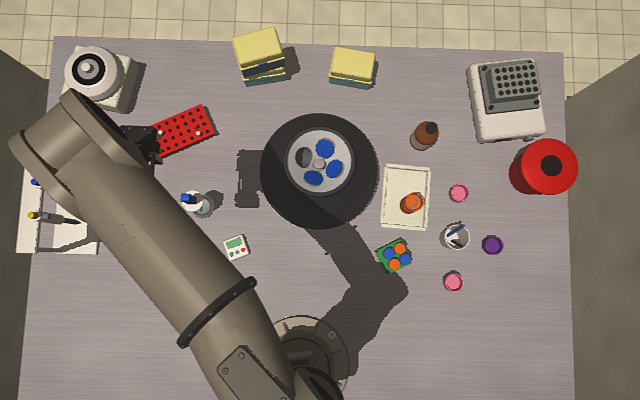

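```bash
python3 - <<'E'
from seq import *
from m import circ
E
python3 - <<'E'
from seq import *
np.set_printoptions(precision=1,suppress=True)
def circ(P):
    A=np.c_[2*P[:,:2],np.ones(len(P))];b=(P[:,:2]**2).sum(1);s=np.linalg.lstsq(A,b,rcond=None)[0];return s[:2],np.sqrt(s[2]+s[0]**2+s[1]**2)
out=[];t=np.linspace(0,2*np.pi,80)
for n,f,off in(('top','t27',(385,170)),('side','s27',(345,215))):
    d=np.load(f'pics/{f}.npy');C=cloud(n,d);p=cv2.imread(f'pics/{f}.png');h=cv2.cvtColor(p,cv2.COLOR_BGR2HSV)
    k=(h[...,0]<15)&(h[...,1]>140)&(np.hypot(C[...,0]-471,C[...,1]+306)<45);P=C[k];print(n,len(P),np.percentile(P[:,2],[2,50,90,95,98,100]))
    Q=P[(P[:,2]>111)];print(' rim',len(Q),*circ(Q),np.percentile(Q[:,2],[10,50,90]))
    b=cv2.convertScaleAbs(p[off[1]:off[1]+50,off[0]:off[0]+50],alpha=1.4);b=cv2.resize(b,None,fx=8,fy=8,interpolation=cv2.INTER_CUBIC)
    for z,c in((117,(0,255,0)),(125,(255,0,0))):
        q=np.c_[471.2+26*np.cos(t),-306.2+26*np.sin(t),0*t+z];cv2.polylines(b,[((proj(n,q)-off+.5)*8).astype(np.int32)],True,c,1)
    out.append(b)
cv2.imwrite('pics/m28.png',np.hstack(out))
d=np.load('pics/s27.npy');C=cloud('side',d);k=(np.hypot(C[...,0]-454,C[...,1]-306)<45);P=C[k];print('jar/extr z max',np.percentile(P[:,2],[90,99,100]))
E
```

```text
top table z 0.12525401909124412
cap 259 [324.4 148.3] ray159 [603.9 -53.5 159. ] cloud [603.8 -53.5 159.5]
cap 223 [333.6 168.5] ray159 [549.1 -79.6 159. ] cloud [549.  -79.5 159.6]
cap 202 [313.1 177.2] ray159 [523.5 -24.9 159. ] cloud [523.2 -24.9 161.2]
knob z [128.3 141.  155.7] [557.8 -39.8 154.2]
ring 45 55 464 [564.2 -40.5] 170.17224320720803
ring 80 90 650 [562.6 -42.1] 146.1582994561915
ring 120 130 545 [562.6 -41.8] 119.76685908380198
ring 160 170 205 [565.  -40.7] 98.95390499696457
ring 184 190 608 [563.8 -40.1] 90.12778739927487
disc 156 [447.2 302.5 125.3] 2.1594456779564433
handle top 60 [452.5 303.3 203.4]
handle side 16 [443.8 304.5 157.2]
stack 317 [ 471.3 -306.1   65.7]
 rim 64 86.0009635107934 [ 471.4 -306.8] 24.16376957210649
side table z 3.07983801606224
cap 107 [344.3 174.7] ray159 [602.5 -50.8 159. ] cloud [600.6 -52.6 160.9]
cap 44 [322.7 180.1] ray159 [523.5 -20.6 159. ] cloud [514.7 -30.1 168.5]
knob z [137.1 152.7 158.5] [551.8 -40.6 153.9]
ring 45 55 314 [563.8 -36.9] 170.64107131254954
ring 80 90 354 [558.1 -43.3] 142.93803888626442
ring 120 130 312 [557.8 -43.3] 116.8722486361275
ring 160 170 227 [557.4 -45.2] 89.71860558998868
ring 184 190 221 [562.9 -37.8] 90.88234980968298
disc 19 [442.8 308.2 128.1] 1.3025972848916139
handle top 23 [450.1 304.3 204.1]
handle side 78 [447.3 301.6 165.1]
stack 343 [ 465.8 -307.3   62. ]
 rim 66 86.43201322206433 [ 470.6 -304.7] 24.549232840338
 wall 270 [ 470.7 -304.1] 23.163282956979856
top 345 [ 34.   92.1 116.4 118.8 119.8 139.4]
 rim 61 [ 471.7 -307. ] 24.0324947211869 [113.6 116.6 119.9]
side 437 [ 10.3  88.3 115.  118.3 121.2 123.6]
 rim 71 [ 470.9 -305.6] 24.37677242368488 [111.8 116.  121.5]
jar/extr z max [684.9 721.5 733.3]
```

View pics/m28.png

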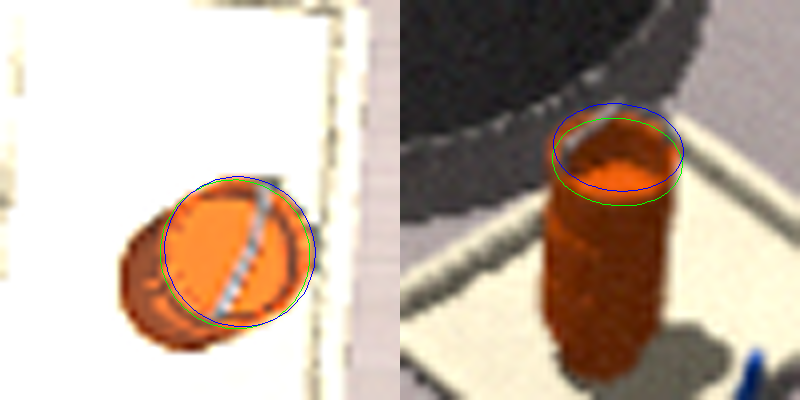

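Run:
```python
from seq import *
np.set_printoptions(precision=1,suppress=True)
for n in('top','side'):
    for f in(('t27','top0') if n=='top' else ('s27','side0')):
        d=np.load(f'pics/{f}.npy');C=cloud(n,d);h=cv2.cvtColor(cv2.imread(f'pics/{f}.png'),cv2.COLOR_BGR2HSV)
        r=np.hypot(C[...,0]-454,C[...,1]-306)
        k=(r<32)&(C[...,2]>110)&(C[...,2]<140)&(h[...,1]<80)&(h[...,2]>140);P=C[k];print(f,'disc',len(P),P.mean(0),P[:,2].std())
        A=np.c_[P[:,:2]-P[:,:2].mean(0),np.ones(len(P))];print('  slope',np.linalg.lstsq(A,P[:,2],rcond=None)[0][:2]*57.3)
        k=(r<45)&(C[...,2]>198)&(C[...,2]<215)&(h[...,1]>100);print('  top',C[k].mean(0),k.sum())
o=None
print(bot.job_done())
```

```text
t27 disc 175 [448.2 302.9 125.7] 2.849852798179005
  slope [-0.3  1.1]
  top [454.8 303.4 203.4] 63
top0 disc 170 [446.9 302.9 125.6] 2.628963796824315
  slope [-1.8 -0.6]
  top [452.6 303.3 203.4] 61
s27 disc 39 [443.2 306.2 129.3] 2.69731493597424
  slope [-3.3 -2.5]
  top [451.6 304.  205.2] 25
side0 disc 32 [441.9 306.3 129.4] 1.9806187381134137
  slope [-0.4 -1.9]
  top [450.1 304.3 204.1] 23
the job is handed in; nothing more can be done
None
```

I hooked the orange liner cup out of the open bore by its bail and set it on top of the stack. I then unhooked and stood the extractor back in its jar. The job was handed in at about 34.6 s of the 72 s allowed.

**Last checks**
- **Cup:** its rim is at about 116.6 mm in the top view and 116.0 mm in the side view, against 117 expected. That is 30.6 and 29.6 mm above the stack rim measured before, so it is fully home. It is centred on the stack to within about 1 mm.
- **Unhooking:** neither the pictures nor the wrist force showed the cup disturbed.
- **Extractor:** the disc is at its starting height (125.7 mm now, 125.6 before, top view) and flat to within measuring noise. The handle top is within about 2 mm of where it began.
- **Bystanders:** in the last top picture the other things look unmoved, but I did not measure them.

**What disagreed or needed care**
- **Fingertips:** they appeared about 37 mm higher in both cameras than the reported tool position. I took the extractor's pose from where it stood in the jar, and the pictures bore that out.
- **Side camera:** it read about 3 mm high, so I trusted the top camera.
- **Joint limits:** the first tilted approach to the bore ran two joints to the edge of their range, so I went round another way. The reported angles stayed within range to two decimals.
- **Forces:** the highest reading was about 61 N, at the end of that first fast approach. Seating the extractor in the jar gave about 27 N, which I relaxed before releasing it.

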